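# Polish brass terminal balls in a pot of ceramic beads

### The arm

A 6-joint arm with a two-finger parallel gripper is mounted at the origin on the work surface. World frame = base frame: x ahead of the robot, y to its left, z up, the work surface at z = 0. Lengths are in m, angles in degrees, forces in N, time in s.
With the tool pointing down it reaches from about 0.425 to 1.125 m from the base axis. Payload 14.9 kg.
Tool frame: the origin (TCP) lies at the very end of the fingers, on their centre line; the grasp point (between the pads) lies ctrl.tcp_to_grasp behind it (ctrl.tcp_to_grasp is the distance from the TCP to the grasp point, in m); z points along the fingers, x is the direction in which the jaws open and shut, and the axes are right-handed (so a half turn about z gives the same grasp; the last joint's range is limited). The gripper opens to 91 mm and grips with 3 to 60 N. Pads are 32 mm wide; open, the fingers measure 118 mm over their backs; the gripper's body (76 mm by 178 mm) begins 60 mm behind the grasp point.
Start: joints at [-69.46, 21.709, 99.362, -0, 58.929, -1.908], TCP at [0.267, -0.647, 0.214] pointing down, gripper open.
Joint ranges: [-158.91, 158.91], [-42.39, 125.64], [0.06, 152.35], [-60.88, 240.88], [17.5, 164.5], [-176.32, 176.32]. Speed limits (degrees/s): [108.29, 108.29, 136.94, 180, 180, 180].

### API

Orientations are given as [roll, pitch, yaw] about the fixed x, y, z axes, in that order (R = Rz(yaw) Ry(pitch) Rx(roll)).
In Python, from station import ctrl gives the robot as it stands. The module is installed in compiled form; this text tells all that it offers.
- The arm moves only by the tool play_rows, never from a script. Its argument "commands" is one flat list of numbers, 7 for each row, row after row: the opening, from -1 (shut) to 1 (fully open), then the shift along the tool's x, y, z in mm, then the turn, a rotation vector about the tool's x, y, z in rad. A call has 1 to 5 rows; each row is the pose to reach, as a shift and turn from the pose measured when the call began, along the tool's axes at that moment; what a row does not reach only later rows make up. A row lasts 1/10 s, in which the tool goes at most 50 mm and 8.59 degrees, less where a joint would pass 70% of its speed; a pose out of reach is approached as far as the arm can. A call with a gripper value outside its range is refused whole. The fingers move at their own pace and stop on an object; "grip_force" is the grip in N (left out, the last holds). Time passes only in rows, so rows that repeat a pose let the fingers close. It gives the time, the measured TCP pose, the force and the opening at its end, in the units of the state.
- ctrl.sense(): the state, without advancing time (a new reading comes with each control period).
- ctrl.read_camera(name): name is "side" or "top"; returns the picture (400x640x3 uint8, blue, green, red); there is no depth.
- ctrl.camera_params(name): a dict with "fx", "fy", "cx", "cy" (pixels), "rvec" (rotation vector, rad) and "tvec" (3), from world to camera coordinates, as OpenCV has them. Camera axes: x right, y down, z forward; pixel columns grow to the right and rows downward; lengths in m; the calibration is good to about 2 mm. A picture is of the moment at which its call begins. camera_params takes no time and is no camera call.
- ctrl.hand_in(): hands the job in, once; it reports no verdict.
The state is a dict: "time": time; "q": joint angles; "qd": joint speeds; "joint_efforts": joint torques, N m; "tcp_pos": TCP position; "tool_rot": TCP orientation; "wrist_force": force on the tool from outside, world axes, zero at the start; "ft_torque": the same for the moment, N m; "gripper_width": finger opening in m.
Only numpy, scipy, OpenCV 4.12 (cv2) and the standard library are available. Lean on these libraries where they do the work, as an engineer would, in place of code of your own. Each camera call takes 0.05 s, during which the arm holds its last target.

### The job

Polish the brass balls: first take the heatsink that blocks the exit gap of the curved track and put it on the rubber mat, then push each ball along inside the track to the exit gap, lift it out only there and lower it (do not drop it) into the pot of beads. When all the balls are in, take the stirrer from its holder and stir with its tip down near the floor of the pot, among the beads, anticlockwise as seen from above, at least three full turns round the middle of the pot, a little under halfway out to the wall, then stand the stirrer back in its holder. In the end the heatsink is on the mat and all balls and beads are in the pot; spill no bead and leave the reel, capacitor, bottle and relay where they are.

Things in the scene. Friction and masses are not known exactly. Their poses are not given: they have to be found in the camera images.
- track: Fixed aluminium track at the left. Origin: centre of its arc, on the table. Centreline: radius 150 mm; angles are about the origin, from its x to its y axis. From 1.02 rad (closed end wall) to -0.66 rad a channel open on top: floor at height 20 mm, walls 5 mm thick, 52 mm apart, up to 60 mm. Exit gap at -0.85 rad: push towards smaller angles
- gap (a point): Middle of the exit seat at the track's end, on its top face, 20 mm above the table. No side walls here: a steel seat 34 mm wide (across the track) and 58 mm long, with a 24 mm square hole in the middle in which a ball settles 3.4 mm deep. An end stop, 50 mm high above the table, stands 25 mm past the middle
- pot: Fixed round steel pot with a dished floor: flat and 6 mm above the table out to 25 mm from the middle, then rising like a shallow cone (about 20 degrees) to 29 mm at 82 mm from the middle, then a wall, 4 mm thick, up to the rim: 66 mm above the table, inner radius 86 mm. Origin: centre of its underside, on the table; axes parallel to the world's. Side loops at +y and -y reach out to 108 mm
- holder: Fixed square black well for the stirrer on a 70 mm foot plate: outside 36 mm, opening 24 mm square, mouth 65 mm above the table. Its inner floor is 6 mm above the table. Origin: centre of its underside; axes along its sides
- mat: Fixed flat dark rubber mat, 130 x 130 x 3 mm. Origin: centre of its underside; axes parallel to the world's and along its sides
- stirrer: Stirring rod standing in the holder: round white rod 14 mm thick (tapered to 6 mm over the last 10 mm), 80 mm long, with a square wooden grip 30 x 30 mm from 80 to 130 mm above the tip. Mass 120 g. Origin: middle of the tip; z runs up to the grip, x and y are square to the grip's flat sides
- heatsink: Loose finned aluminium heatsink, a block 44 (x) x 42 (y) x 45 (z) mm, about 140 g, left standing on the exit seat so that it blocks the gap. Origin: middle of its underside. It can be gripped on any pair of its sides; its y is along the track, its x is across
- ball1: Brass ball 46 mm in diameter, about 150 g, in the walled channel of the track (polished, rolls freely). Origin: its centre. May be absent (None); one to three are present, alike
- ball2: Brass ball 46 mm in diameter, about 150 g, in the walled channel of the track (polished, rolls freely). Origin: its centre. May be absent (None); one to three are present, alike
- ball3: Brass ball 46 mm in diameter, about 150 g, in the walled channel of the track (polished, rolls freely). Origin: its centre. May be absent (None); one to three are present, alike
- bead1: White ceramic polishing bead, 26 mm ball, 22 g, one of seven heaped in the pot. Origin: its centre
- bead2: White ceramic polishing bead, 26 mm ball, 22 g, one of seven heaped in the pot. Origin: its centre
- bead3: White ceramic polishing bead, 26 mm ball, 22 g, one of seven heaped in the pot. Origin: its centre
- bead4: White ceramic polishing bead, 26 mm ball, 22 g, one of seven heaped in the pot. Origin: its centre
- bead5: White ceramic polishing bead, 26 mm ball, 22 g, one of seven heaped in the pot. Origin: its centre
- bead6: White ceramic polishing bead, 26 mm ball, 22 g, one of seven heaped in the pot. Origin: its centre
- bead7: White ceramic polishing bead, 26 mm ball, 22 g, one of seven heaped in the pot. Origin: its centre
- stir_a (a point): Point just over the pot's inner floor, 34 mm from its centre, towards +x of the pot; a mark on the way round
- stir_b (a point): Point just over the pot's inner floor, 34 mm from its centre, 120 degrees anticlockwise from +x; a mark on the way round
- stir_c (a point): Point just over the pot's inner floor, 34 mm from its centre, 240 degrees anticlockwise from +x; a mark on the way round
- reel: Bystander: loose solder reel, 64 mm wide, 42 mm tall, near the far side. Origin: middle of its underside
- capacitor: Bystander: loose black can capacitor, 38 mm wide, 56 mm tall, inside the curve of the track. Origin: middle of its underside
- flux: Bystander: loose amber bottle, 48 mm wide, 100 mm tall, at the far right. Origin: middle of its underside
- relay: Bystander: loose black block 50 x 35 x 40 mm at the far right. Origin: middle of its underside
There are look-alikes about, which are no part of the job. Leave any orange or purple look-alike of the pot alone.

How it is judged (in metres and radians):
On the way, in this order (a step that is already met when the one before it is completed fails the run):
1. the heatsink is cleared from the exit seat and stands on the mat, let go (x of heatsink in the frame of mat between -0.045 and 0.045 m and y of heatsink in the frame of mat between -0.045 and 0.045 m and height (world z) of heatsink below 0.05 m and linear speed of heatsink below 0.02 m/s and contact force between the fingers and heatsink below 0.05 N), for 0.2 s.
2. every brass ball present is in the pot, let go (horizontal distance between each of ball1, ball2, ball3 and pot below 0.086 m and height (world z) of each of ball1, ball2, ball3 below 0.09 m and contact force between the fingers and ball1 below 0.05 N and contact force between the fingers and ball2 below 0.05 N and contact force between the fingers and ball3 below 0.05 N), for 0.2 s.
3. stirring anticlockwise, two turns, point 1 of 7: the held stirrer's tip is down among the beads within 26 mm of point a of the pot, and beads or balls are moving (horizontal distance between stirrer and stir_a below 0.026 m and height (world z) of stirrer below 0.03 m and contact force between the fingers and stirrer above 0.5 N and linear speed of any of bead1, bead2, bead3, bead4, bead5, bead6, bead7, ball1, ball2, ball3 above 0.01 m/s).
4. stirring anticlockwise, two turns, point 2 of 7: the held stirrer's tip is down among the beads within 26 mm of point b of the pot, and beads or balls are moving (horizontal distance between stirrer and stir_b below 0.026 m and height (world z) of stirrer below 0.03 m and contact force between the fingers and stirrer above 0.5 N and linear speed of any of bead1, bead2, bead3, bead4, bead5, bead6, bead7, ball1, ball2, ball3 above 0.01 m/s).
5. stirring anticlockwise, two turns, point 3 of 7: the held stirrer's tip is down among the beads within 26 mm of point c of the pot, and beads or balls are moving (horizontal distance between stirrer and stir_c below 0.026 m and height (world z) of stirrer below 0.03 m and contact force between the fingers and stirrer above 0.5 N and linear speed of any of bead1, bead2, bead3, bead4, bead5, bead6, bead7, ball1, ball2, ball3 above 0.01 m/s).
6. stirring anticlockwise, two turns, point 4 of 7: the held stirrer's tip is down among the beads within 26 mm of point a of the pot, and beads or balls are moving (all of step 3).
7. stirring anticlockwise, two turns, point 5 of 7: the held stirrer's tip is down among the beads within 26 mm of point b of the pot, and beads or balls are moving (all of step 4).
8. stirring anticlockwise, two turns, point 6 of 7: the held stirrer's tip is down among the beads within 26 mm of point c of the pot, and beads or balls are moving (all of step 5).
9. stirring anticlockwise, two turns, point 7 of 7: the held stirrer's tip is down among the beads within 26 mm of point a of the pot, and beads or balls are moving (all of step 6).
At the end, for the whole second after the job is handed in: Heatsink at rest with its middle within 45 mm of the mat's middle along both mat axes; every ball present and all seven beads inside the pot, below height 90 mm; stirrer standing in its holder: tip within 16 mm of the holder floor's middle and no higher than 16 mm, tilted less than 0.25 rad, at rest (x of heatsink in the frame of mat between -0.045 and 0.045 m and y of heatsink in the frame of mat between -0.045 and 0.045 m and height (world z) of heatsink below 0.05 m and linear speed of heatsink below 0.02 m/s and horizontal distance between each of ball1, ball2, ball3, bead1, bead2, bead3, bead4, bead5, bead6, bead7 and pot below 0.086 m and height (world z) of each of ball1, ball2, ball3, bead1, bead2, bead3, bead4, bead5, bead6, bead7 below 0.09 m and horizontal distance between stirrer and holder below 0.016 m and height (world z) of stirrer below 0.016 m and angle between stirrer's own z axis and vertical below 0.25 rad and linear speed of stirrer below 0.05 m/s); the robot touches nothing.
It fails at once if a bystander (solder reel, capacitor, flux bottle, relay) is shifted more than 30 mm (distance of any of reel, capacitor, flux, relay from where it was at the start of the episode above 0.03 m).
It fails at once if a bead is spilled out of the pot (horizontal distance between any of bead1, bead2, bead3, bead4, bead5, bead6, bead7 and pot above 0.105 m).
It fails at once if a brass ball is lifted out of the walled part of the track instead of at the exit gap ((height (world z) of ball1 between 0.057 and 0.08 m and horizontal distance between ball1 and track between 0.125 and 0.175 m and x of ball1 in the frame of track above 0.06 m and horizontal distance between ball1 and gap above 0.045 m) or (height (world z) of ball2 between 0.057 and 0.08 m and horizontal distance between ball2 and track between 0.125 and 0.175 m and x of ball2 in the frame of track above 0.06 m and horizontal distance between ball2 and gap above 0.045 m) or (height (world z) of ball3 between 0.057 and 0.08 m and horizontal distance between ball3 and track between 0.125 and 0.175 m and x of ball3 in the frame of track above 0.06 m and horizontal distance between ball3 and gap above 0.045 m)).
It fails at once if a brass ball is dropped into the pot from a height (over 1.1 m/s there, a fall of 60 mm) ((linear speed of ball1 above 1.1 m/s and horizontal distance between ball1 and pot below 0.08 m and height (world z) of ball1 below 0.1 m) or (linear speed of ball2 above 1.1 m/s and horizontal distance between ball2 and pot below 0.08 m and height (world z) of ball2 below 0.1 m) or (linear speed of ball3 above 1.1 m/s and horizontal distance between ball3 and pot below 0.08 m and height (world z) of ball3 below 0.1 m)).
Of ball1, ball2, ball3 only 1 to 3 are there at a start; the rules pass over those that are not, and their reading is None.
At some moment in a run one of heatsink may be knocked a few centimetres aside while the robot is not near it.
It also fails if it takes over 210 s, if anything falls off the work surface, if the arm or the gripper's body presses on something with over 40 N, if the wrist force passes 120 N, or if a joint passes its speed limit or range.

## Working session

There is one attempt and no reset: what is moved stays moved. The work goes in short steps, Python scripts to look and compute and a tool call to move; the robot and the scene stay as the last step left them, time stands still between calls to the robot, and variables do not carry over. Pictures are saved under pics/ and viewed, and the job is handed in when it is done.

Besides the shell and the picture viewer there is one more tool, called after "Call:" as name(argument=value, ...) on one line, values as JSON. play_rows: Moves the arm, as the interface text tells. Its arguments: {"type":"object","properties":{"commands":{"type":"array","items":{"type":"number"}},"grip_force":{"type":"number"}},"required":["commands"]}

```bash
mkdir -p pics; python3 - <<'E'
from station import ctrl
import cv2
print(ctrl.sense()); print(ctrl.tcp_to_grasp)
for n in ("side","top"):
    cv2.imwrite(f"pics/{n}0.png",ctrl.read_camera(n)); print(n,ctrl.camera_params(n))
E
```

```text
{'time': 0.0, 'q': array([-6.94589945e+01,  2.17408719e+01,  9.93962123e+01,  1.57801683e-04,
        5.89298314e+01, -1.90921414e+00]), 'qd': array([ 0.06379935,  0.01270713, -0.00034283,  0.04684717,  0.03454778,
       -0.09401933]), 'joint_efforts': array([-1.23093541e-03, -7.63719893e+01, -4.34361291e+01,  6.50103553e-02,
        4.24791360e-02, -5.20395724e-05]), 'tcp_pos': array([ 0.26715213, -0.64656815,  0.21325429]), 'tool_rot': array([-1.79997636e+02,  6.68739472e-02, -6.75498605e+01]), 'wrist_force': array([0.20212366, 0.49395187, 0.53035075]), 'ft_torque': array([ 0.03748845,  0.05528999, -0.00492909]), 'gripper_width': 0.09135282849948446}
0.0188
side {'fx': 498.4420400772832, 'fy': 498.4420400772832, 'cx': 321.0412804029446, 'cy': 202.2691691082992, 'rvec': array([ 0.93622026, -2.23429226,  1.26430054]), 'tvec': array([0.24847189, 0.27660541, 1.03399361])}
top {'fx': 489.38359742588034, 'fy': 489.38359742588034, 'cx': 322.5403962287918, 'cy': 198.30592568969217, 'rvec': array([ 2.14266511, -2.1543319 ,  0.12929002]), 'tvec': array([-0.12062028,  0.50304098,  1.27561451])}
```

View pics/top0.png

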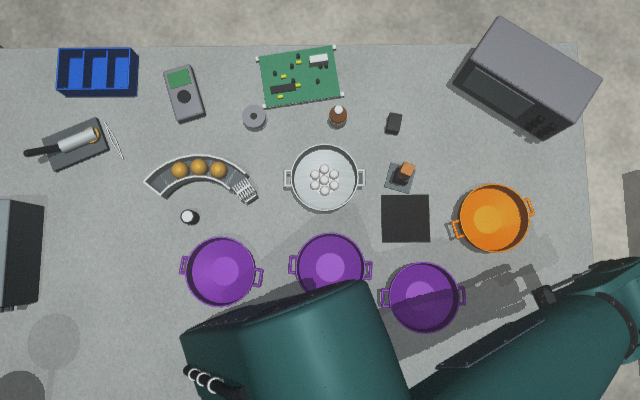

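View pics/side0.png

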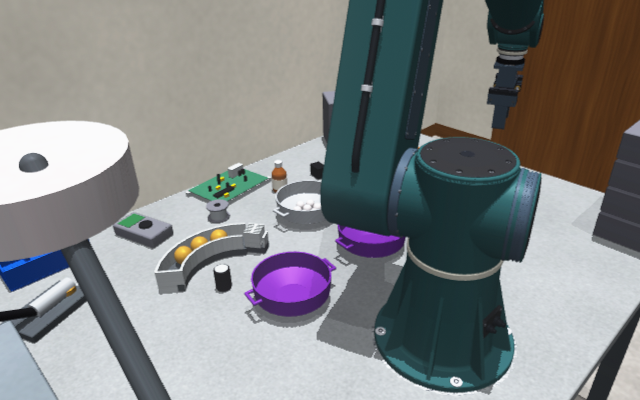

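Top: balls at (180,170), (199,167) and (218,170), heatsink (245,190), steel pot with white beads (324,178), stirrer and holder (402,175), mat (405,218). The purple and orange pots are look-alikes. Next, enlarged crops.

```bash
cat > h.py <<'E'
import numpy as np, cv2
from station import ctrl
def cam(n):
    p=ctrl.camera_params(n); K=np.array([[p['fx'],0,p['cx']],[0,p['fy'],p['cy']],[0,0,1.]])
    return K,np.array(p['rvec']),np.array(p['tvec'])
def ray(n,u,v):
    K,r,t=cam(n); R=cv2.Rodrigues(r)[0]
    d=R.T@np.linalg.solve(K,[u,v,1.]); return -R.T@t,d/np.linalg.norm(d)
def onz(n,u,v,z):
    c,d=ray(n,u,v); return c+d*(z-c[2])/d[2]
def tri(a,b):  # top px, side px
    c1,d1=ray('top',*a); c2,d2=ray('side',*b)
    s=np.linalg.lstsq(np.c_[d1,-d2],c2-c1,rcond=None)[0]
    p,q=c1+s[0]*d1,c2+s[1]*d2
    return (p+q)/2, np.linalg.norm(p-q)
def proj(n,P):
    K,r,t=cam(n); return cv2.projectPoints(np.array(P,float).reshape(-1,1,3),r,t,K,None)[0].reshape(-1,2)
def crop(n,name,x0,y0,x1,y1,k,img=None,marks=()):
    im=ctrl.read_camera(n) if img is None else img
    c=cv2.resize(im[y0:y1,x0:x1],None,fx=k,fy=k,interpolation=cv2.INTER_CUBIC)
    for (u,v) in marks: cv2.drawMarker(c,(int((u-x0+.5)*k),int((v-y0+.5)*k)),(0,0,255),0,8,1)
    for g in range(x0-x0%10+10,x1,10): cv2.putText(c,str(g),(int((g-x0)*k),8),0,.3,(0,0,255)); cv2.line(c,(int((g-x0)*k),10),(int((g-x0)*k),14),(0,0,255))
    for g in range(y0-y0%10+10,y1,10): cv2.putText(c,str(g),(0,int((g-y0)*k)),0,.3,(0,0,255))
    cv2.imwrite(f'pics/{name}.png',c)
E
python3 - <<'E'
from h import *
t=cv2.imread('pics/top0.png');s=cv2.imread('pics/side0.png')
crop('top','t0a',140,145,270,235,6,t); crop('top','t0b',275,135,435,250,5,t)
crop('side','s0a',145,210,275,300,6,s); crop('side','s0b',250,150,350,240,6,s)
for n,uv,z in [('b1',(180,170),.043),('b2',(199,167),.043),('b3',(218,170),.043),('hs',(245,190),.045),('pot',(324,178),.05),('st',(405,170),.136),('holder',(400,177),.03),('mat',(405,218),.003)]: print(n,onz('top',*uv,z).round(4))
E
```

```text
b1 [0.5798 0.2582 0.043 ]
b2 [0.5877 0.2074 0.043 ]
b3 [0.5791 0.1561 0.043 ]
hs [0.5242 0.0825 0.045 ]
pot [ 0.5543 -0.1277  0.05  ]
st [ 0.5581 -0.3287  0.136 ]
holder [ 0.5592 -0.3318  0.03  ]
mat [ 0.451  -0.3466  0.003 ]
```

View pics/t0a.png

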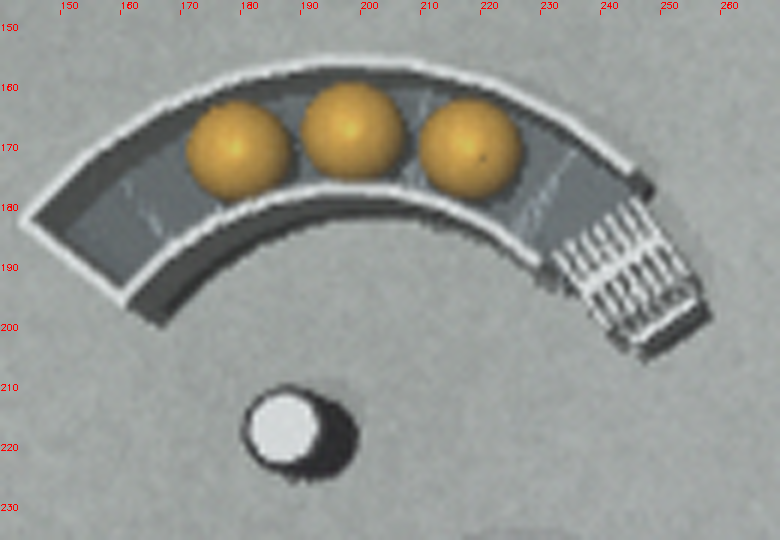

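View pics/t0b.png

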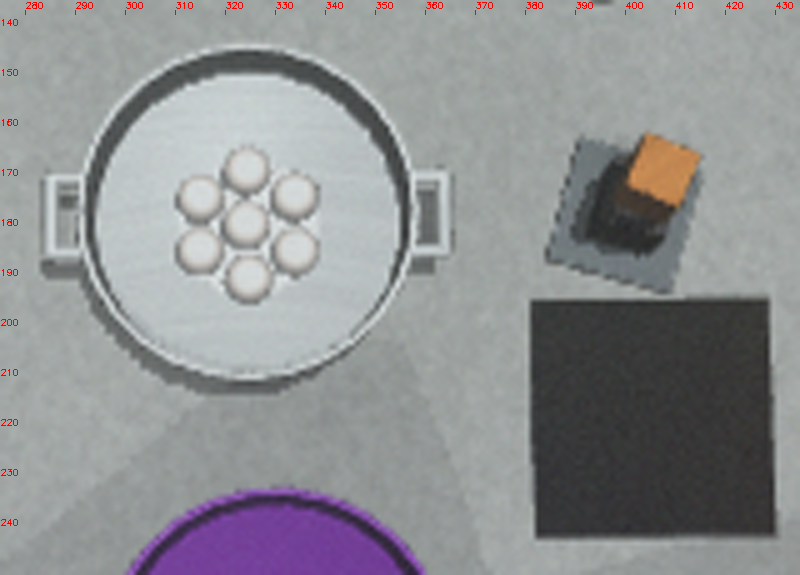

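View pics/s0a.png

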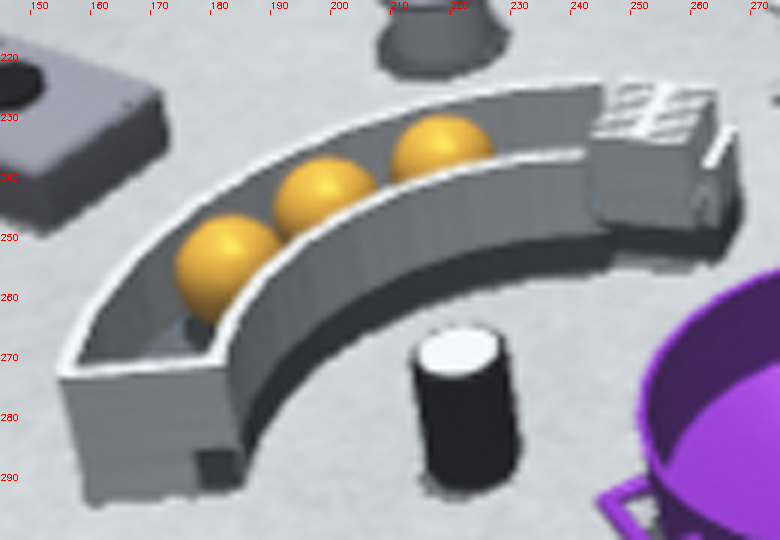

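View pics/s0b.png

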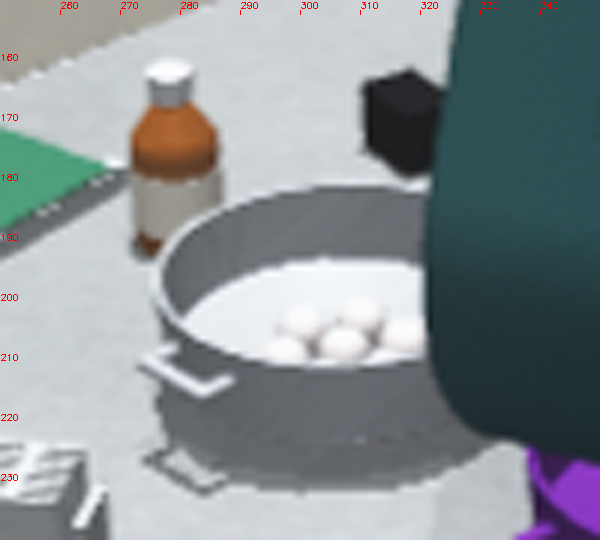

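```bash
cat > fit.py <<'E'
from h import *
from scipy.optimize import least_squares
px=lambda p,x0,y0,k:(x0+p[0]/k-.5,y0+p[1]/k-.5)
T=lambda p:px(p,140,145,6); S=lambda p:px(p,145,210,6); TB=lambda p:px(p,275,135,5)
out=[T(p) for p in [(200,85),(360,65),(500,90),(600,142)]]
inn=[T(p) for p in [(180,250),(235,210),(345,188),(450,210),(520,250)]]
P=[(onz('top',*p,.06),.1785) for p in out]+[(onz('top',*p,.06),.1215) for p in inn]
f=lambda c:[np.hypot(p[0]-c[0],p[1]-c[1])-r for p,r in P]
s=least_squares(f,[.44,.2]);c=s.x;print('track c',c,np.round(np.array(s.fun)*1e3,1))
for nm,p in [('closed out',(28,220)),('closed in',(125,300)),('end out',(638,175)),('end in',(548,270))]:
    q=onz('top',*T(p),.06)[:2]-c; print(nm,np.hypot(*q),np.arctan2(q[1],q[0]))
ph=tri(T((626,265)),S((654,113)));print('hs top',ph); q=ph[0][:2]-c;print(np.hypot(*q),np.arctan2(q[1],q[0]))
for nm,a,b in [('b1',(238,150),(232,268)),('b2',(353,131),(325,207)),('b3',(470,149),(442,165))]:
    r=tri(T(a),S(b)); z=onz('top',*T(a),.043);q=z[:2]-c; print(nm,r,z.round(4),np.hypot(*q),np.arctan2(q[1],q[0]))
# pot rim: outer ellipse top crop
rim=[onz('top',*TB(p),.066) for p in [(248,47),(80,215),(248,381),(415,215),(130,96),(366,96),(130,332),(366,332)]]
g=lambda c:[np.hypot(p[0]-c[0],p[1]-c[1])-c[2] for p in rim]
s=least_squares(g,[.55,-.13,.09]);print('pot',s.x,np.array(s.fun).round(4))
m=[onz('top',*TB(p),.003) for p in [(530,298),(769,297),(776,538),(536,538)]];print('mat',np.mean(m,0),np.array(m).round(3))
f=[onz('top',*TB(p),.004) for p in [(583,135),(700,160),(670,293),(547,258)]];print('foot',np.mean(f,0).round(4),np.array(f).round(3))
f=[onz('top',*TB(p),.136) for p in [(648,132),(703,153),(684,208),(629,185)]];print('grip',np.mean(f,0).round(4),np.array(f).round(3))
E
python3 fit.py
```

```text
track c [0.43884957 0.20647155] [ 2.6 -1.5 -0.4  1.4 -2.1  1.1  0.3 -0.9 -0.4]
closed out 0.17735412484347582 0.9131920639515544
closed in 0.12049604852211948 0.9241377061917181
end out 0.18014510759365837 -0.7908539686579728
end in 0.12305372527784693 -0.8115751610366447
hs top (array([0.52441567, 0.08176789, 0.06292896]), np.float64(0.0019822883172411613))
0.1512367731552552 -0.9694225929319048
b1 (array([0.57966174, 0.25834065, 0.04526633]), np.float64(0.003431751454101951)) [0.5812 0.2605 0.043 ] 0.1522735324689765 0.3625908683423994
b2 (array([0.58843359, 0.20782847, 0.04563447]), np.float64(0.0016263869432548007)) [0.5895 0.2092 0.043 ] 0.1506781714137575 0.01813514052857865
b3 (array([0.57986652, 0.15530359, 0.04538255]), np.float64(0.0018772675684570466)) [0.581  0.1566 0.043 ] 0.15061320874818449 -0.33753678948384425
pot [ 0.5541822  -0.12785617  0.08811098] [ 0.0006 -0.0003  0.0006 -0.0005 -0.0001 -0.0001 -0.0003  0.0001]
mat [ 0.45124905 -0.34664851  0.003     ] [[ 0.517 -0.281  0.003]
 [ 0.517 -0.412  0.003]
 [ 0.385 -0.411  0.003]
 [ 0.386 -0.282  0.003]]
foot [ 0.5644 -0.3344  0.004 ] [[ 0.607 -0.312  0.004]
 [ 0.593 -0.376  0.004]
 [ 0.519 -0.358  0.004]
 [ 0.539 -0.291  0.004]]
grip [ 0.5621 -0.3355  0.136 ] [[ 0.581 -0.327  0.136]
 [ 0.57  -0.354  0.136]
 [ 0.543 -0.344  0.136]
 [ 0.554 -0.317  0.136]]
```

```bash
cat > plan.py <<'E'
import sys
from h import *
from scipy.spatial.transform import Rotation as Ro
# plan.py open step  x,y,z,yaw  x,y,z,yaw ...
def fmt(rows): return '['+', '.join(f'{v:g}' for r in rows for v in r)+']'
s=ctrl.sense(); p=np.array(s['tcp_pos']); R=Ro.from_euler('xyz',s['tool_rot'],degrees=True)
print('t',round(s['time'],2),'tcp',p.round(4),np.round(s['tool_rot'],1),'w',round(s['gripper_width'],4),'F',np.round(s['wrist_force'],1))
if len(sys.argv)>3:
    op=float(sys.argv[1]); step=float(sys.argv[2]); seq=[]
    cp,cR=p,R
    for w in sys.argv[3:]:
        x,y,z,yaw=map(float,w.split(','))
        tp=np.array([x,y,z]); tR=Ro.from_euler('xyz',[180,0,yaw],degrees=True)
        dr=(cR.inv()*tR).as_rotvec(); n=int(max(1,np.ceil(np.linalg.norm(tp-cp)*1e3/step-1e-6),np.ceil(np.degrees(np.linalg.norm(dr))/8.3)))
        for i in range(1,n+1): seq.append((cp+(tp-cp)*i/n,cR*Ro.from_rotvec(dr*i/n)))
        cp,cR=tp,tR
    b,bR=p,R
    for k in range(0,len(seq),5):
        c=seq[k:k+5]
        rows=[[op,*np.round(bR.inv().apply(q-b)*1e3,1),*np.round((bR.inv()*Q).as_rotvec(),3)] for q,Q in c]
        rows=[[0. if v==0 else v for v in r] for r in rows]
        print(fmt(rows)); b,bR=c[-1]
E
python3 plan.py 1 48 .45,-.12,.22,-56 .5224,.0819,.16,-56
```

```text
t 0.1 tcp [ 0.2672 -0.6467  0.2134] [-1.80e+02  1.00e-01 -6.75e+01] w 0.0916 F [-0.1 -0.7  0.9]
[1, -34.7, -30.8, -0.5, 0, 0, -0.017, 1, -69.5, -61.7, -1, 0, 0, -0.034, 1, -104.2, -92.5, -1.6, 0, 0, -0.05, 1, -139, -123.4, -2.1, 0, 0, -0.067, 1, -173.7, -154.2, -2.6, 0, 0, -0.084]
[1, -32, -33.6, -0.5, 0, 0, -0.017, 1, -64.1, -67.3, -1.1, 0, 0, -0.034, 1, -96.1, -100.9, -1.6, 0, 0, -0.05, 1, -128.1, -134.6, -2.1, 0, 0, -0.067, 1, -160.2, -168.2, -2.7, 0, 0, -0.084]
[1, -29.1, -36.2, -0.5, 0, 0, -0.017, 1, -58.2, -72.4, -1.1, 0, 0, -0.034, 1, -84.7, -106.1, 10.9, 0, 0, -0.034, 1, -111.2, -139.9, 22.9, 0, 0, -0.034, 1, -137.8, -173.6, 34.9, 0, 0, -0.034]
[1, -25.4, -34.6, 12, 0, 0, 0, 1, -50.8, -69.2, 24, 0, 0, 0]
```

Call:
play_rows(commands=[1, -35, -31, 0, 0, 0, -0.017, 1, -70, -62, 0, 0, 0, -0.034, 1, -104, -92, -1, 0, 0, -0.05, 1, -139, -123, -2, 0, 0, -0.067, 1, -174, -154, -2, 0, 0, -0.084], grip_force=25)

```text
time: 0.6
tcp_pos: [0.3432, -0.4252, 0.2154]
tool_rot: [-180.0, 0.1, -62.7]
wrist_force: [1.1, -0.4, -0.3]
gripper_width: 0.0913
```

Call:
play_rows(commands=[1, -32, -34, 0, 0, 0, -0.017, 1, -64, -67, -1, 0, 0, -0.034, 1, -96, -101, -1, 0, 0, -0.05, 1, -128, -135, -2, 0, 0, -0.067, 1, -160, -168, -2, 0, 0, -0.084])

```text
time: 1.1
tcp_pos: [0.4194, -0.2041, 0.2177]
tool_rot: [-180.0, 0.1, -57.9]
wrist_force: [0.8, -1.0, -0.1]
gripper_width: 0.091
```

```bash
python3 plan.py 1 48 .5224,.0819,.14,-56
```

```text
t 1.1 tcp [ 0.4194 -0.2041  0.2177] [-1.80e+02  1.00e-01 -5.79e+01] w 0.091 F [ 0.8 -1.  -0.1]
[1, -26.8, -34.2, 11.1, 0, 0, -0.005, 1, -53.5, -68.4, 22.3, 0, 0, -0.009, 1, -80.3, -102.6, 33.4, 0, 0, -0.014, 1, -107.1, -136.8, 44.5, 0, 0.001, -0.019, 1, -133.9, -171, 55.7, 0, 0.001, -0.023]
[1, -26, -34.8, 11.1, 0, 0, -0.005, 1, -51.9, -69.6, 22.2, 0, 0, -0.009]
```

Tracking is accurate.

Call:
play_rows(commands=[1, -27, -34, 11, 0, 0, -0.005, 1, -54, -68, 22, 0, 0, -0.009, 1, -80, -103, 33, 0, 0, -0.014, 1, -107, -137, 45, 0, 0, -0.019, 1, -134, -171, 56, 0, 0, -0.023])

```text
time: 1.6
tcp_pos: [0.4931, 0.0021, 0.1614]
tool_rot: [-180.0, 0.1, -56.5]
wrist_force: [0.4, -1.0, 0.5]
gripper_width: 0.0914
```

Call:
play_rows(commands=[1, -26, -35, 11, 0, 0, -0.005, 1, -52, -70, 22, 0, 0, -0.009, 1, -52, -70, 22, 0, 0, -0.009])

```text
time: 1.9
tcp_pos: [0.5233, 0.0877, 0.1381]
tool_rot: [180.0, 0.1, -55.8]
wrist_force: [-0.3, 0.3, 0.4]
gripper_width: 0.0911
```

```bash
python3 plan.py 1 30 .5228,.0818,.034,-56; python3 - <<'E'
from h import *
crop('top','t1',140,145,300,235,5);crop('side','s1',145,150,345,300,4)
E
```

```text
t 1.9 tcp [0.5233 0.0877 0.1381] [ 1.80e+02  1.00e-01 -5.58e+01] w 0.0911 F [-0.3  0.3  0.4]
[1, 1.2, 0.9, 26, 0, 0, 0.001, 1, 2.4, 1.8, 52.1, 0, 0.001, 0.002, 1, 3.6, 2.8, 78.1, 0, 0.001, 0.002, 1, 4.8, 3.7, 104.1, 0, 0.002, 0.003]
```

View pics/t1.png

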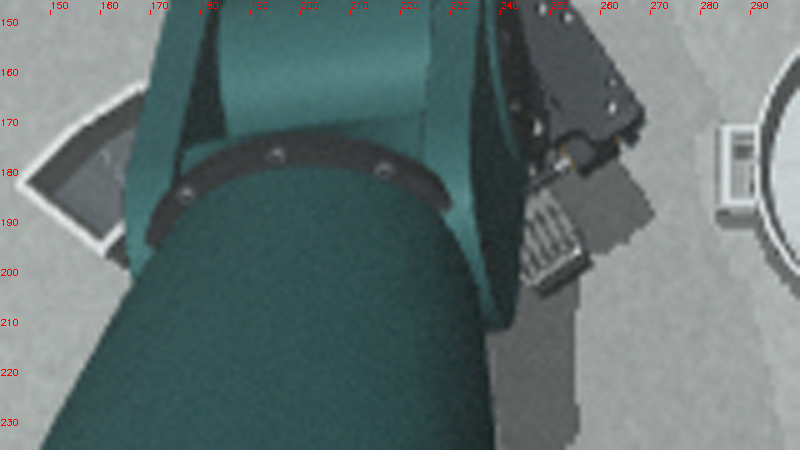

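View pics/s1.png

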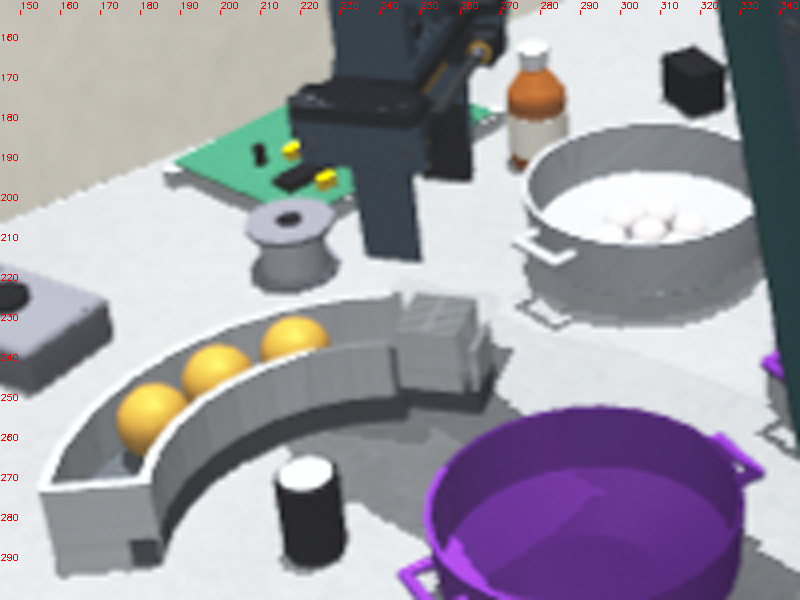

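The gripper stands over the heatsink (side px (245,240)) and the jaws straddle it across the track.

Call:
play_rows(commands=[1, 1, 1, 26, 0, 0, 0.001, 1, 2, 2, 50, 0, 0, 0.002, 1, 5, 4, 50, 0, 0, 0.003])

```text
time: 2.3
tcp_pos: [0.5197, 0.0772, 0.0869]
tool_rot: [179.7, 0.2, -56.2]
wrist_force: [-1.1, -0.4, 0.2]
gripper_width: 0.0911
```

```bash
python3 plan.py 1 20 .5228,.0818,.034,-56; python3 - <<'E'
from h import *
crop('side','s2',195,170,325,260,6)
E
```

```text
t 2.3 tcp [0.5197 0.0772 0.0869] [179.7   0.2 -56.2] w 0.0911 F [-1.1 -0.4  0.2]
[1, -0.6, -1.8, 17.6, 0.002, 0.001, -0.001, 1, -1.3, -3.6, 35.2, 0.003, 0.002, -0.002, 1, -1.9, -5.4, 52.8, 0.005, 0.003, -0.003]
```

View pics/s2.png

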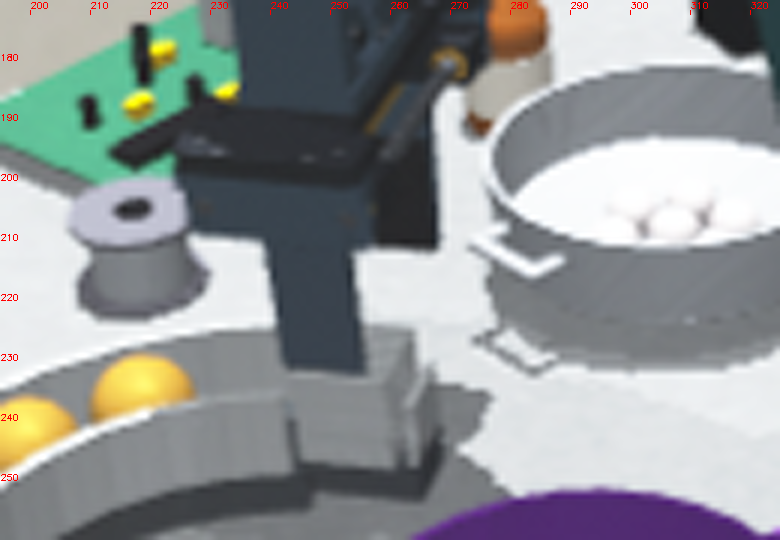

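Call:
play_rows(commands=[1, -1, -3, 15, 0, 0, 0, 1, -2, -5, 30, 0.003, 0.002, -0.002, 1, -2, -5, 45, 0.005, 0.003, -0.003, 1, -2, -5, 53, 0.005, 0.003, -0.003, 1, -2, -5, 53, 0.005, 0.003, -0.003])

```text
time: 2.85
tcp_pos: [0.5236, 0.0809, 0.0356]
tool_rot: [-179.9, -0.0, -56.0]
wrist_force: [-0.7, -0.9, 0.8]
gripper_width: 0.0916
```

Call:
play_rows(commands=[-0.2, 0, 0, 0, 0, 0, 0, -0.2, 0, 0, 0, 0, 0, 0, -0.2, 0, 0, 0, 0, 0, 0, -0.2, 0, 0, 0, 0, 0, 0, -0.2, 0, 0, 0, 0, 0, 0])

```text
time: 3.35
tcp_pos: [0.5237, 0.0809, 0.0358]
tool_rot: [-179.9, -0.0, -56.0]
wrist_force: [0.7, 0.8, -0.0]
gripper_width: 0.0538
```

```bash
python3 plan.py -0.2 45 .5228,.0818,.15,-56 .452,-.346,.12,-90; python3 - <<'E'
from h import *
crop('side','s3',195,170,325,260,6)
E
```

```text
t 3.35 tcp [0.5237 0.0809 0.0358] [-179.9   -0.   -56. ] w 0.0538 F [ 0.7  0.8 -0. ]
[-0.2, -0.4, 0, -38.1, -0.001, 0, 0, -0.2, -0.8, 0, -76.1, -0.001, 0, 0, -0.2, -1.2, 0, -114.2, -0.002, 0, 0, -0.2, 30.4, 29.8, -111.2, -0.002, 0, 0.059, -0.2, 61.9, 59.6, -108.3, -0.002, 0, 0.118]
[-0.2, 34.8, 25.9, 3, 0, 0, 0.059, -0.2, 69.6, 51.7, 6, 0, 0, 0.119, -0.2, 104.4, 77.6, 9, 0, 0, 0.178, -0.2, 139.3, 103.4, 12, 0, 0, 0.237, -0.2, 174.1, 129.3, 15, 0, 0, 0.297]
[-0.2, 40.9, 14.5, 3, 0, 0, 0.059, -0.2, 81.7, 29.1, 6, 0, 0, 0.119, -0.2, 122.6, 43.6, 9, 0, 0, 0.178]
```

View pics/s3.png

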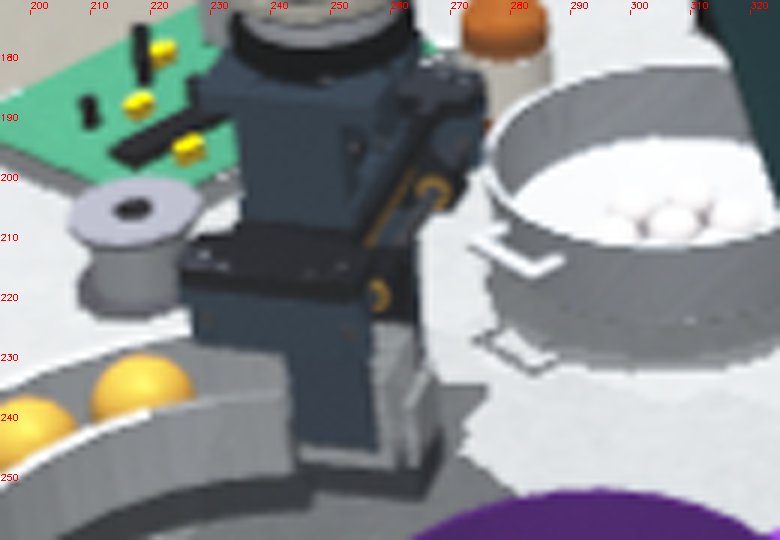

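Call:
play_rows(commands=[-0.2, 0, 0, 0, 0, 0, 0, -0.2, 0, 0, 0, 0, 0, 0, -0.2, 0, 0, 0, 0, 0, 0])

```text
time: 3.7
tcp_pos: [0.5236, 0.081, 0.0357]
tool_rot: [-179.9, -0.0, -56.0]
wrist_force: [-0.8, -0.1, 1.9]
gripper_width: 0.0436
```

Call:
play_rows(commands=[-0.2, 0, 0, -10, 0, 0, 0, -0.2, 0, 0, -38, 0, 0, 0, -0.2, 0, 0, -76, 0, 0, 0, -0.2, 0, 0, -114, 0, 0, 0, -0.2, 0, 0, -114, 0, 0, 0])

```text
time: 4.2
tcp_pos: [0.5261, 0.0812, 0.1549]
tool_rot: [-179.5, -0.2, -56.0]
wrist_force: [1.0, -0.1, -1.2]
gripper_width: 0.0441
```

```bash
python3 plan.py -0.2 40 .452,-.346,.12,-90 ; python3 - <<'E'
from h import *
crop('side','s4',195,130,325,260,4)
E
```

```text
t 4.2 tcp [0.5261 0.0812 0.1549] [-179.5   -0.2  -56. ] w 0.0441 F [ 1.  -0.1 -1.2]
[-0.2, 28.4, 27.3, 3.1, -0.001, 0, 0.054, -0.2, 56.9, 54.6, 6.1, -0.002, 0, 0.108, -0.2, 85.3, 81.9, 9.2, -0.002, 0, 0.162, -0.2, 113.7, 109.2, 12.2, -0.003, 0, 0.216, -0.2, 142.2, 136.6, 15.3, -0.004, -0.001, 0.27]
[-0.2, 34.7, 18.7, 3.1, -0.001, 0, 0.054, -0.2, 69.4, 37.5, 6.3, -0.002, 0, 0.108, -0.2, 104, 56.2, 9.4, -0.002, 0, 0.162, -0.2, 138.7, 75, 12.5, -0.003, 0, 0.216, -0.2, 173.4, 93.7, 15.7, -0.004, -0.001, 0.27]
[-0.2, 38.4, 8.8, 3.2, -0.001, 0, 0.054]
```

View pics/s4.png

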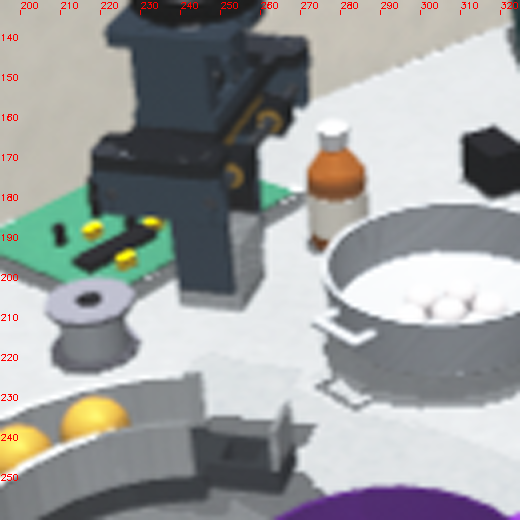

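Heatsink held (44 mm opening, clear of the seat). Moving to the mat.

Call:
play_rows(commands=[-0.2, 28, 27, 0, 0, 0, 0.054, -0.2, 57, 55, 0, 0, 0, 0.108, -0.2, 85, 82, 0, 0, 0, 0.162, -0.2, 114, 109, 0, 0, 0, 0.216, -0.2, 142, 137, 0, 0, 0, 0.27])

```text
time: 4.75
tcp_pos: [0.4894, -0.1145, 0.151]
tool_rot: [-179.7, 0.0, -71.6]
wrist_force: [0.9, 0.1, -1.5]
gripper_width: 0.0438
```

Call:
play_rows(commands=[-0.2, 35, 19, 0, 0, 0, 0.054, -0.2, 69, 37, 0, 0, 0, 0.108, -0.2, 104, 56, 0, 0, 0, 0.162, -0.2, 139, 75, 0, 0, 0, 0.216, -0.2, 173, 94, 0, 0, 0, 0.27])

```text
time: 5.25
tcp_pos: [0.4535, -0.3096, 0.1493]
tool_rot: [-179.8, 0.1, -87.2]
wrist_force: [1.5, 0.1, -1.2]
gripper_width: 0.0439
```

Call:
play_rows(commands=[-0.2, 33, 7, 10, 0, 0, 0.044, -0.2, 33, 7, 20, 0, 0, 0.044, -0.2, 33, 7, 20, 0, 0, 0.044])

```text
time: 5.55
tcp_pos: [0.4466, -0.3421, 0.1267]
tool_rot: [-180.0, 0.3, -89.8]
wrist_force: [0.1, 0.4, -1.7]
gripper_width: 0.0442
```

```bash
python3 plan.py -0.2 20 .452,-.346,.0195,-90; python3 - <<'E'
from h import *
crop('top','t5',290,100,450,260,3)
E
```

```text
t 5.55 tcp [ 0.4466 -0.3421  0.1267] [-180.     0.3  -89.8] w 0.0442 F [ 0.1  0.4 -1.7]
[-0.2, 0.8, -0.9, 17.9, 0, 0.001, 0.001, -0.2, 1.5, -1.8, 35.7, 0, 0.002, 0.001, -0.2, 2.3, -2.7, 53.6, 0, 0.003, 0.002, -0.2, 3, -3.6, 71.5, 0, 0.004, 0.002, -0.2, 3.8, -4.5, 89.4, 0, 0.004, 0.003]
[-0.2, 0.7, -0.9, 17.9, 0, 0.001, 0.001]
```

View pics/t5.png

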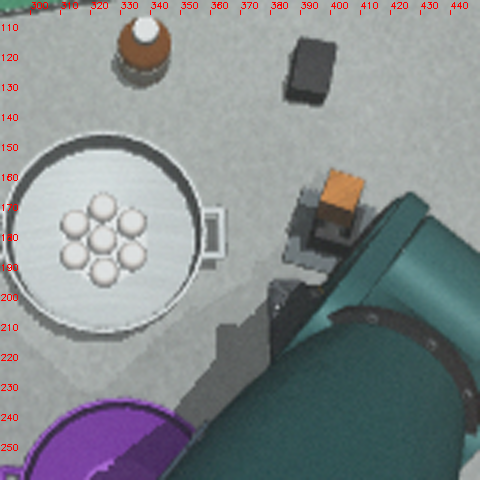

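Call:
play_rows(commands=[-0.2, 1, -1, 22, 0, 0, 0, -0.2, 2, -2, 44, 0, 0.002, 0, -0.2, 3, -4, 66, 0, 0.003, 0, -0.2, 3, -4, 86, 0, 0.004, 0, -0.2, 4, -4, 98, 0, 0.004, 0])

```text
time: 6.1
tcp_pos: [0.4511, -0.3436, 0.0284]
tool_rot: [180.0, 0.1, -89.6]
wrist_force: [0.5, 0.0, -1.4]
gripper_width: 0.0436
```

Call:
play_rows(commands=[-0.2, 0, 0, 4, 0, 0, 0, -0.2, 0, 0, 8, 0, 0, 0, -0.2, 0, 0, 8, 0, 0, 0])

```text
time: 6.4
tcp_pos: [0.4513, -0.3435, 0.0207]
tool_rot: [180.0, 0.1, -89.6]
wrist_force: [0.2, 0.1, -0.6]
gripper_width: 0.0442
```

Call:
play_rows(commands=[-0.2, 0, 0, 1.5, 0, 0, 0, -0.2, 0, 0, 1.5, 0, 0, 0, 0.4, 0, 0, 1.5, 0, 0, 0, 0.4, 0, 0, 1.5, 0, 0, 0, 0.4, 0, 0, 1.5, 0, 0, 0])

```text
time: 6.9
tcp_pos: [0.4514, -0.3436, 0.0194]
tool_rot: [180.0, 0.1, -89.6]
wrist_force: [-0.1, 0.1, -0.2]
gripper_width: 0.0628
```

Call:
play_rows(commands=[0.5, 0, 0, 0, 0, 0, 0, 0.5, 0, 0, -10, 0, 0, 0, 0.5, 0, 0, -50, 0, 0, 0, 0.5, 0, 0, -100, 0, 0, 0, 0.5, 0, 0, -140, 0, 0, 0])

```text
time: 7.4
tcp_pos: [0.4515, -0.3439, 0.1624]
tool_rot: [-180.0, 0.1, -89.6]
wrist_force: [-0.4, -1.3, -0.1]
gripper_width: 0.0685
```

```bash
python3 - <<'E'
from h import *
# pusher start candidates
c=np.array([.43885,.20647])
for a in (.66,.6):print(a,c+.15*np.array([np.cos(a),np.sin(a)]))
E
python3 plan.py -1 48 .45,-.2,.17,-60 .51,.2,.17,-40 .5573,.2984,.14,-52
```

```text
0.66 [0.55734883 0.29843753]
0.6 [0.56265034 0.29116637]
t 7.4 tcp [ 0.4515 -0.3439  0.1624] [-1.80e+02  1.00e-01 -8.96e+01] w 0.0685 F [-0.4 -1.3 -0.1]
[-1, -36, 0.1, -1.9, 0, 0, -0.129, -1, -72, 0.3, -3.8, -0.001, 0, -0.258, -1, -108, 0.4, -5.6, -0.001, 0, -0.388, -1, -143.9, 0.5, -7.5, -0.001, 0.001, -0.517, -1, -188.3, -6.4, -7.5, -0.001, 0.001, -0.556]
[-1, -34, -29.3, 0, 0, 0, -0.039, -1, -68.1, -58.7, 0, 0, 0, -0.078, -1, -102.1, -88, 0, 0, 0, -0.116, -1, -136.2, -117.4, 0, 0, 0, -0.155, -1, -170.2, -146.7, 0, 0, 0, -0.194]
[-1, -27.8, -35.3, 0, 0, 0, -0.039, -1, -55.5, -70.7, 0, 0, 0, -0.078, -1, -83.3, -106, 0, 0, 0, -0.116, -1, -96.3, -140, 10, 0, 0, -0.047, -1, -109.3, -174, 20, 0, 0, 0.023]
[-1, -13.8, -33.7, 10, 0, 0, 0.07]
```

Heatsink released. Going to the pusher start behind the last ball, jaws shut.

```bash
python3 - <<'E'
from h import *
crop('side','s6',145,150,345,300,4)
E
python3 plan.py -1 48 .5573,.2984,.13,37.8
```

```text
t 7.45 tcp [ 0.4539 -0.3458  0.1684] [-179.6   -0.2  -89.6] w 0.0682 F [ 4.9 -3.5  6.3]
[-1, -40.2, -6.7, 2.3, 0, -0.001, -0.139, -1, -80.5, -13.4, 4.6, 0, -0.001, -0.278, -1, -120.7, -20.2, 6.9, 0, -0.002, -0.417, -1, -160.9, -26.9, 9.2, 0, -0.002, -0.556, -1, -201.1, -33.6, 11.5, 0, -0.003, -0.695]
[-1, -26.6, -30.9, 2.4, 0, -0.001, -0.139, -1, -53.2, -61.8, 4.8, 0, -0.001, -0.278, -1, -79.8, -92.8, 7.2, 0, -0.002, -0.417, -1, -106.4, -123.7, 9.6, 0, -0.002, -0.556, -1, -133, -154.6, 12, 0, -0.003, -0.695]
[-1, -0.6, -40.8, 2.4, 0, -0.001, -0.139, -1, -1.2, -81.5, 4.9, 0, -0.001, -0.278, -1, -1.9, -122.3, 7.3, 0, -0.002, -0.417, -1, -2.5, -163.1, 9.8, 0, -0.002, -0.556, -1, -3.1, -203.9, 12.2, 0, -0.003, -0.695]
[-1, 25.6, -31.7, 2.4, 0, -0.001, -0.139]
```

View pics/s6.png

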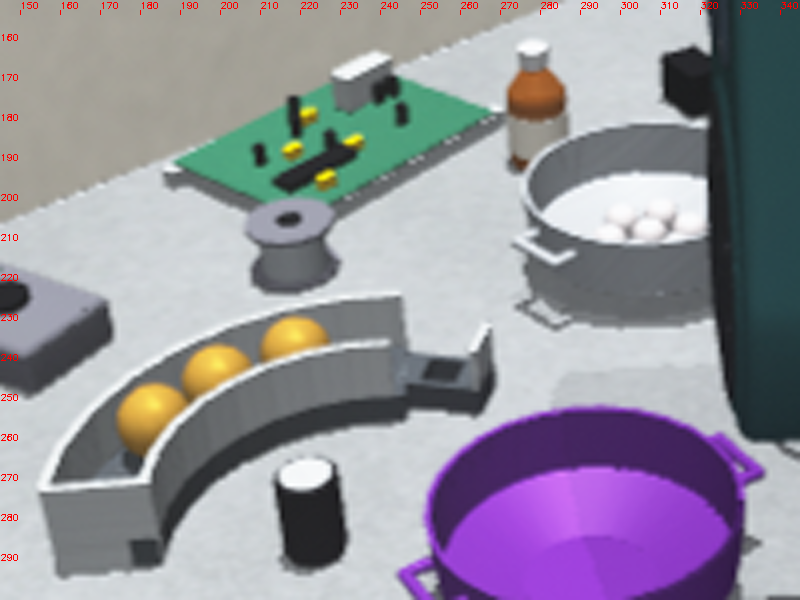

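The exit seat is empty; its hole is at side px (255,242). The balls are unchanged.

Call:
play_rows(commands=[-1, -40, -7, 0, 0, 0, -0.139, -1, -80, -13, 0, 0, 0, -0.278, -1, -121, -20, 0, 0, 0, -0.417, -1, -161, -27, 0, 0, 0, -0.556, -1, -201, -34, 0, 0, 0, -0.695])

```text
time: 7.95
tcp_pos: [0.4866, -0.1431, 0.1686]
tool_rot: [-179.8, -0.4, -49.5]
wrist_force: [0.9, -0.8, 0.5]
gripper_width: 0.0312
```

Call:
play_rows(commands=[-1, -27, -31, 0, 0, 0, -0.139, -1, -53, -62, 0, 0, 0, -0.278, -1, -80, -93, 0, 0, 0, -0.417, -1, -106, -124, 0, 0, 0, -0.556, -1, -133, -155, 0, 0, 0, -0.695])

```text
time: 8.45
tcp_pos: [0.5181, 0.0604, 0.1688]
tool_rot: [179.9, -0.5, -9.3]
wrist_force: [-0.0, -0.2, 1.0]
gripper_width: 0.0003
```

Call:
play_rows(commands=[-1, 0, -41, 0, 0, 0, -0.139, -1, -1, -82, 0, 0, 0, -0.278, -1, -2, -122, 0, 0, 0, -0.417, -1, -3, -163, 5, 0, 0, -0.556, -1, -3, -204, 12, 0, 0, -0.695])

```text
time: 8.95
tcp_pos: [0.5485, 0.2641, 0.1572]
tool_rot: [179.6, -0.3, 30.8]
wrist_force: [1.0, -0.9, 0.5]
gripper_width: 0.0004
```

```bash
python3 plan.py -1 40 .5573,.2984,.12,37.8;python3 - <<'E'
from h import *
crop('top','t7',140,145,430,255,2)
print(onz('side',255,242,.02))
im=ctrl.read_camera('top');crop('top','t7b',280,130,440,260,5,im)
E
```

```text
t 8.95 tcp [0.5485 0.2641 0.1572] [179.6  -0.3  30.8] w 0.0004 F [ 1.  -0.9  0.5]
[-1, 12.5, -12.6, 18.6, 0.004, -0.003, -0.061, -1, 24.9, -25.2, 37.1, 0.008, -0.006, -0.122]
[0.52351455 0.08113406 0.02      ]
```

View pics/t7b.png

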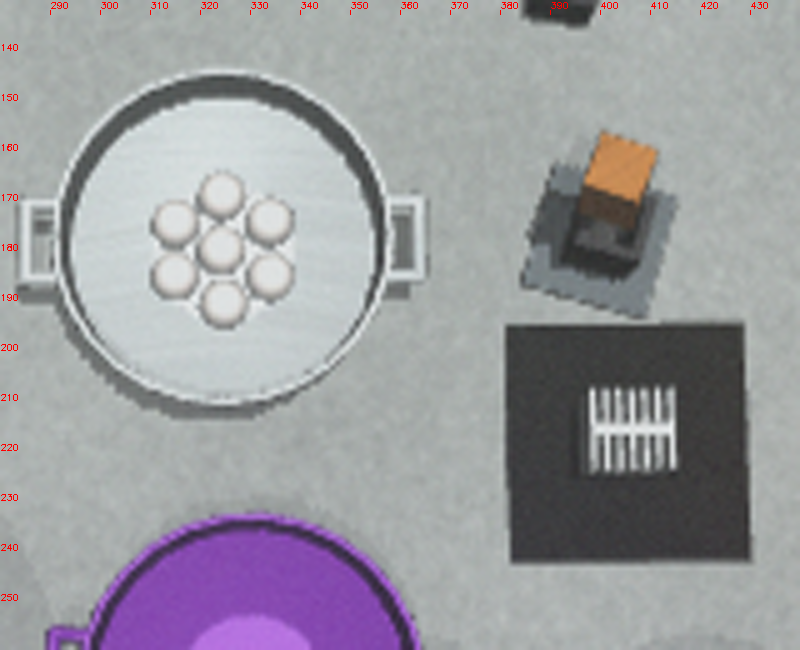

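The heatsink stands mid-mat (top px (405,216)). The stirrer leans a little in its loose well; I'll re-measure it later. Now down into the channel.

Call:
play_rows(commands=[-1, 12, -13, 10, 0.004, -0.003, -0.061, -1, 25, -25, 20, 0.008, -0.006, -0.122, -1, 25, -25, 30, 0.008, -0.006, -0.122, -1, 25, -25, 37, 0.008, -0.006, -0.122])

```text
time: 9.45
tcp_pos: [0.557, 0.2994, 0.1187]
tool_rot: [-180.0, 0.1, 37.8]
wrist_force: [-0.4, -0.6, -0.3]
gripper_width: 0.0006
```

```bash
python3 plan.py -1 22 .5573,.2984,.032,37.8;python3 - <<'E'
from h import *
crop('side','s8',145,150,345,300,4)
E
```

```text
t 9.45 tcp [0.557  0.2994 0.1187] [-1.80e+02  1.00e-01  3.78e+01] w 0.0006 F [-0.4 -0.6 -0.3]
[-1, -0.1, 0.2, 21.7, 0, 0, 0, -1, -0.1, 0.5, 43.3, 0, 0.001, 0, -1, -0.2, 0.7, 65, 0, 0.001, 0, -1, -0.2, 1, 86.7, -0.001, 0.002, 0]
```

View pics/s8.png

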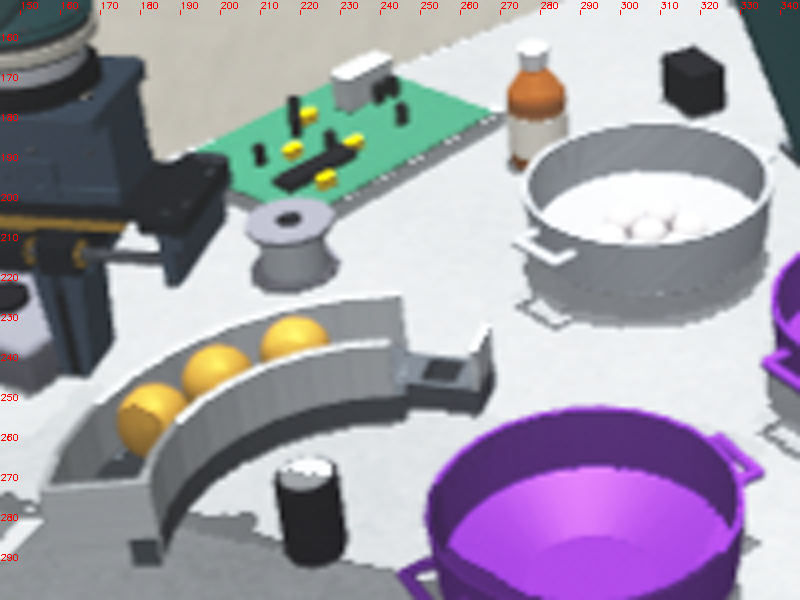

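Call:
play_rows(commands=[-1, 0, 0, 18, 0, 0, 0, -1, 0, 0, 36, 0, 0, 0, -1, 0, 1, 50, 0, 0, 0, -1, 0, 1, 50, 0, 0, 0])

```text
time: 9.9
tcp_pos: [0.5558, 0.297, 0.0656]
tool_rot: [-179.9, 0.3, 37.8]
wrist_force: [0.2, -0.4, -0.0]
gripper_width: 0.0002
```

```bash
python3 plan.py -1 15 .5573,.2984,.032,37.8;python3 - <<'E'
from h import *
crop('side','s9',145,170,275,300,5)
print(proj('side',[[.5573,.2984,.06],[.5573,.2984,.02]]))
E
```

```text
t 9.9 tcp [0.5558 0.297  0.0656] [-179.9    0.3   37.8] w 0.0002 F [ 0.2 -0.4 -0. ]
[-1, 0.7, 0, 11.2, 0, 0.002, 0, -1, 1.5, -0.1, 22.4, -0.001, 0.004, 0, -1, 2.2, -0.1, 33.6, -0.001, 0.006, -0.001]
[[171.3504621  260.14878603]
 [174.23609144 273.50166487]]
```

View pics/s9.png

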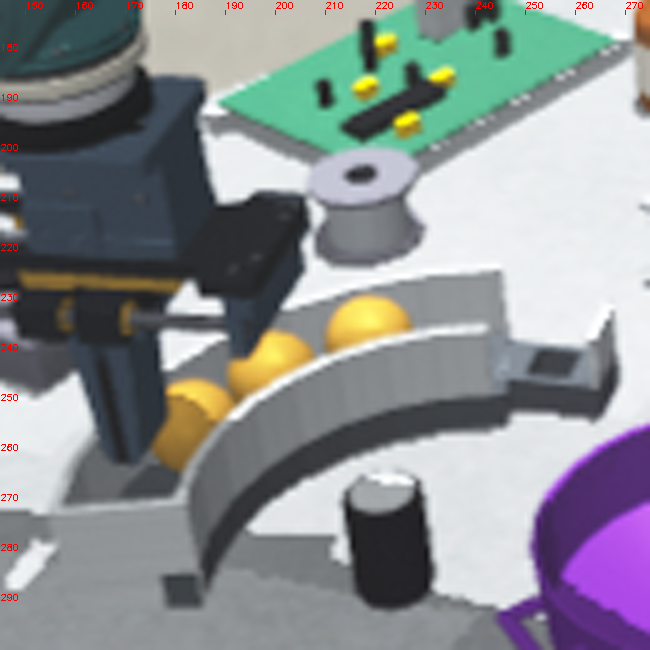

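Call:
play_rows(commands=[-1, 1, -1, 11, 0, 0, 0, -1, 1, -2, 22, 0, 0.003, 0, -1, 2, -2, 33, 0, 0.005, 0, -1, 2, -2, 33, 0, 0.005, 0])

```text
time: 10.35
tcp_pos: [0.5557, 0.2998, 0.032]
tool_rot: [-179.9, 0.1, 37.8]
wrist_force: [-0.7, -0.0, -0.5]
gripper_width: 0.0005
```

```bash
cat > arc.py <<'E'
# waypoint list along arc: arc.py open step a0 a1 r z
import sys,subprocess,numpy as np
op,step,a1,z=sys.argv[1],float(sys.argv[2]),float(sys.argv[3]),sys.argv[4]
from station import ctrl
c=np.array([.4390,.2065]); p=ctrl.sense()['tcp_pos'][:2]-c
a0=np.arctan2(p[1],p[0]); n=int(np.ceil(abs(a1-a0)*150/step)); print('a0',a0,'r',np.hypot(*p))
ws=[f'{c[0]+.15*np.cos(a):.4f},{c[1]+.15*np.sin(a):.4f},{z},{np.degrees(a):.2f}' for a in np.linspace(a0,a1,n+1)[1:]]
print(subprocess.run(['python3','plan.py',op,'60',*ws],capture_output=True,text=True).stdout)
E
python3 arc.py -1 6 .1 .032
python3 - <<'E'
from h import *
crop('side','s10',145,170,275,300,5)
E
```

```text
a0 0.674546988968529 r 0.14944720068642384
t 10.35 tcp [0.5557 0.2998 0.032 ] [-1.799e+02  1.000e-01  3.780e+01] w 0.0005 F [-0.7 -0.  -0.5]
[-1, 0.5, 5.7, -0.1, -0.002, 0.002, 0.023, -1, 0.3, 11.5, -0.1, -0.002, 0.002, 0.062, -1, -0.2, 17.2, -0.1, -0.002, 0.002, 0.1, -1, -0.8, 22.9, -0.1, -0.001, 0.002, 0.138, -1, -1.8, 28.5, -0.1, -0.001, 0.002, 0.176]
[-1, -0.1, 5.8, 0, 0, 0, 0.038, -1, -0.4, 11.5, 0, 0, 0, 0.077, -1, -0.9, 17.2, 0, 0, 0, 0.115, -1, -1.7, 22.9, 0, 0, 0, 0.153, -1, -2.7, 28.6, 0, 0, 0, 0.192]
[-1, -0.1, 5.7, 0, 0, 0, 0.038, -1, -0.5, 11.4, 0, 0, 0, 0.077, -1, -1, 17.1, 0, 0, 0, 0.115, -1, -1.7, 22.9, 0, 0, 0, 0.153, -1, -2.7, 28.5, 0, 0, 0, 0.191]
```

View pics/s10.png

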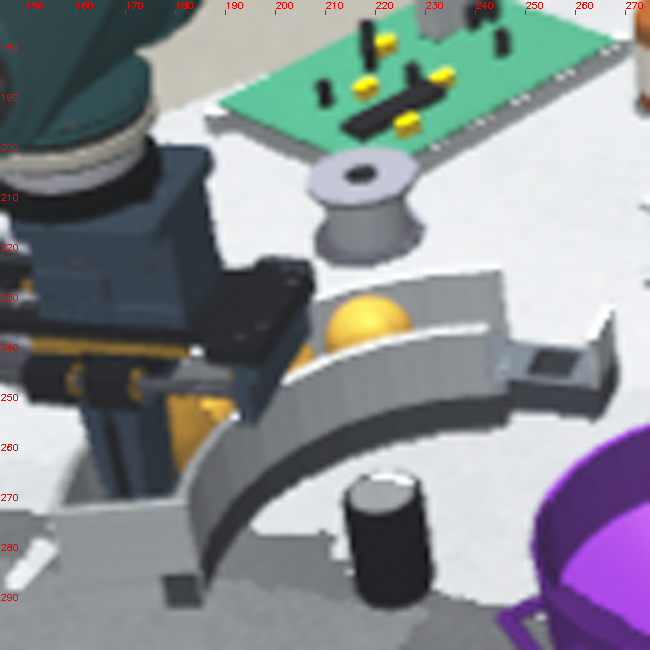

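Call:
play_rows(commands=[-1, 0.5, 5, 0, 0, 0, 0.023, -1, 0.3, 10, 0, 0, 0, 0.055, -1, 0, 15, 0, 0, 0, 0.09, -1, -0.6, 20, 0, 0, 0, 0.122, -1, -1.4, 25, 0, 0, 0, 0.155])

```text
time: 10.9
tcp_pos: [0.5707, 0.2789, 0.033]
tool_rot: [-179.9, 0.1, 28.7]
wrist_force: [0.3, 0.6, -0.4]
gripper_width: 0.0004
```

Call:
play_rows(commands=[-1, 0, 5, 0, 0, 0, 0.035, -1, -0.4, 10, 0, 0, 0, 0.07, -1, -0.8, 15, 0, 0, 0, 0.1, -1, -1.4, 20, 0, 0, 0, 0.135, -1, -2, 25, 0, 0, 0, 0.167])

```text
time: 11.4
tcp_pos: [0.5811, 0.2557, 0.0329]
tool_rot: [-179.9, 0.1, 19.0]
wrist_force: [-0.9, 0.9, 0.5]
gripper_width: 0.0001
```

```bash
python3 arc.py -1 5 -.05 .032
python3 - <<'E'
from h import *
crop('side','s11',145,170,275,300,5)
E
```

```text
a0 0.3331266088167812 r 0.15034963492435333
t 11.4 tcp [0.5811 0.2557 0.0329] [-1.799e+02  1.000e-01  1.900e+01] w 0.0001 F [-0.9  0.9  0.5]
[-1, -0.5, 4.8, 0.9, -0.001, 0.001, 0.03, -1, -0.6, 9.6, 0.9, -0.001, 0.001, 0.062, -1, -1, 14.3, 0.9, -0.001, 0.001, 0.094, -1, -1.6, 19.1, 0.9, -0.001, 0.001, 0.126, -1, -2.3, 23.8, 0.9, -0.001, 0.001, 0.158]
[-1, 0, 4.8, 0, 0, 0, 0.032, -1, -0.3, 9.6, 0, 0, 0, 0.064, -1, -0.7, 14.4, 0, 0, 0, 0.096, -1, -1.2, 19.1, 0, 0, 0, 0.128, -1, -1.8, 23.8, 0, 0, 0, 0.16]
[-1, -0.1, 4.8, 0, 0, 0, 0.032, -1, -0.3, 9.6, 0, 0, 0, 0.064]
```

View pics/s11.png

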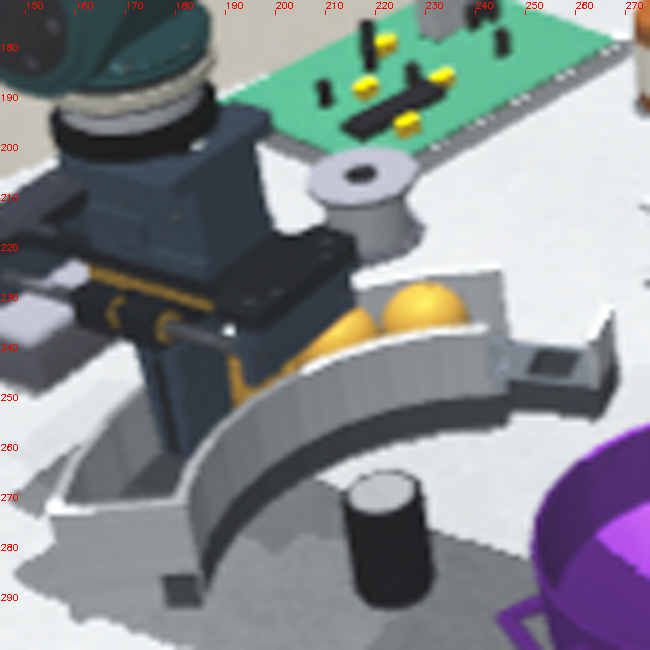

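The front ball has moved to side px (230,232) and the pushing works.

Call:
play_rows(commands=[-1, -0.5, 5, 1, 0, 0, 0.03, -1, -0.6, 10, 1, 0, 0, 0.062, -1, -1, 15, 1, 0, 0, 0.097, -1, -1.6, 19, 1, 0, 0, 0.126, -1, -2.3, 24, 1, 0, 0, 0.158])

```text
time: 11.95
tcp_pos: [0.5869, 0.2314, 0.0319]
tool_rot: [-180.0, 0.1, 9.7]
wrist_force: [0.5, 0.7, -0.4]
gripper_width: 0.0004
```

Call:
play_rows(commands=[-1, 0, 5, 0, 0, 0, 0.032, -1, -0.3, 10, 0, 0, 0, 0.065, -1, -0.7, 14, 0, 0, 0, 0.096, -1, -1.2, 19, 0, 0, 0, 0.128, -1, -1.8, 23, 0, 0, 0, 0.155])

```text
time: 12.45
tcp_pos: [0.589, 0.208, 0.0319]
tool_rot: [-180.0, 0.1, 0.7]
wrist_force: [-0.9, -0.3, 0.4]
gripper_width: 0.0005
```

```bash
python3 arc.py -1 4 -.13 .032
python3 - <<'E'
from h import *
crop('side','s12',145,170,275,300,5)
E
```

```text
a0 0.010097306301588898 r 0.1500409608084397
t 12.45 tcp [0.589  0.208  0.0319] [-1.8e+02  1.0e-01  7.0e-01] w 0.0005 F [-0.9 -0.3  0.4]
[-1, -0.1, 3.5, -0.1, -0.001, 0.001, 0.025, -1, -0.2, 7, -0.1, -0.001, 0.001, 0.048, -1, -0.5, 10.5, -0.1, -0.001, 0.002, 0.071, -1, -0.7, 14, -0.1, 0, 0.002, 0.095, -1, -1.1, 17.5, -0.1, 0, 0.002, 0.118]
[-1, 0, 3.4, 0, 0, 0, 0.023]
```

View pics/s12.png

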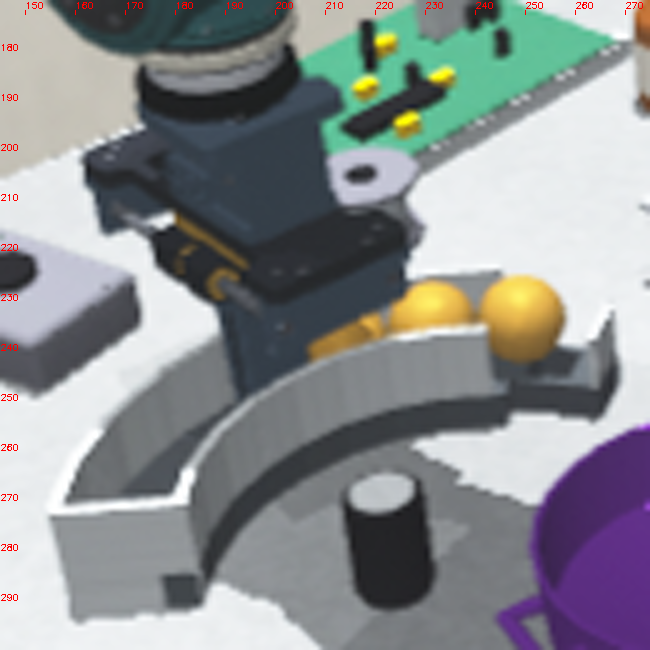

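Call:
play_rows(commands=[-1, 0, 3, 0, 0, 0, 0.02, -1, 0, 6, 0, 0, 0, 0.04, -1, -0.4, 9, 0, 0, 0, 0.06, -1, -0.6, 12, 0, 0, 0, 0.08, -1, -0.6, 12, 0, 0, 0, 0.08])

```text
time: 13.0
tcp_pos: [0.5884, 0.1952, 0.0318]
tool_rot: [-180.0, 0.1, -4.1]
wrist_force: [-0.7, 0.1, 0.3]
gripper_width: 0.0003
```

```bash
python3 arc.py -1 4 -.13 .032
python3 - <<'E'
from h import *
crop('side','s13',195,190,275,260,8)
E
```

```text
a0 -0.07529901715913215 r 0.14985115994094853
t 13.0 tcp [0.5884 0.1952 0.0318] [-1.8e+02  1.0e-01 -4.1e+00] w 0.0003 F [-0.7  0.1  0.3]
[-1, 0.1, 2.7, -0.2, 0, 0.002, 0.022, -1, 0.1, 5.4, -0.2, 0, 0.002, 0.04, -1, -0.1, 8.2, -0.2, 0, 0.002, 0.059]
```

View pics/s13.png

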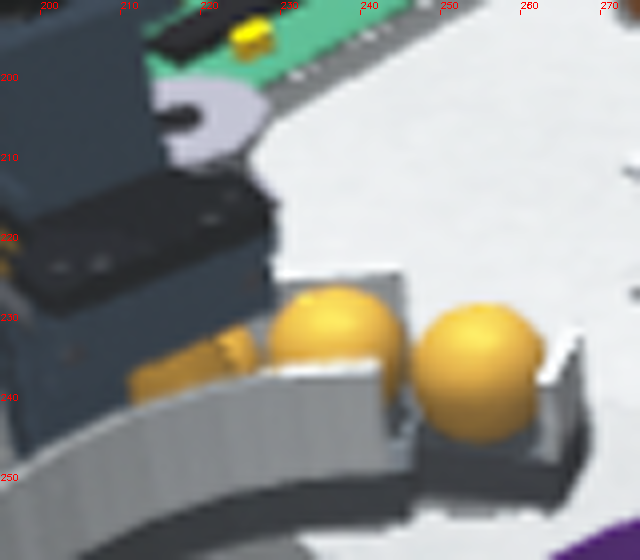

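```bash
python3 - <<'E'
from h import *
print(proj('side',[[.523,.0815,.0396],[.5245,.0805,.0396],[.523,.0815,.043]]))
print(onz('side',254.2,236,.0396),onz('side',255,242,.02))
crop('side','s14',195,190,275,260,8)
E
python3 plan.py -1 45 .5895,.195,.13,-4 .523,.0815,.13,-56
```

```text
[[254.34117493 235.94205219]
 [254.29798038 235.55846394]
 [254.2244594  234.85776673]]
[0.52304946 0.08192077 0.0396    ] [0.52351455 0.08113406 0.02      ]
t 13.1 tcp [0.5885 0.1955 0.0318] [-1.8e+02  1.0e-01 -4.0e+00] w 0.0007 F [-0.1  1.   0.4]
[-1, 0.3, 0.1, -32.7, 0, 0.001, 0, -1, 0.6, 0.3, -65.4, 0, 0.001, 0, -1, 0.9, 0.4, -98.2, 0, 0.002, 0, -1, -7.5, 17.3, -98.2, 0, 0.002, 0.129, -1, -15.8, 34.1, -98.1, 0, 0.002, 0.259]
[-1, -3.7, 18.4, 0, 0, 0, 0.13, -1, -7.5, 36.8, 0, 0, 0, 0.259, -1, -11.2, 55.2, 0, 0, 0, 0.389, -1, -15, 73.7, 0, 0, 0, 0.519, -1, -18.7, 92.1, 0, 0, 0, 0.648]
```

View pics/s14.png

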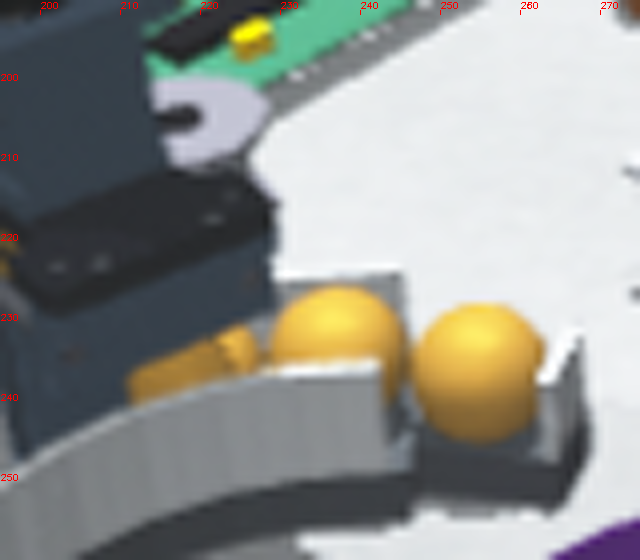

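The front ball sits in the seat hole: centre px (254,236), against the expected (254.3,235.9). Lift the pusher and go over the gap.

Call:
play_rows(commands=[-1, 0, 0, -25, 0, 0, 0, -1, 0, 0, -60, 0, 0, 0, -1, 1, 0, -98, 0, 0, 0, 0, -7, 17, -98, 0, 0, 0.129, 0.4, -16, 34, -98, 0, 0, 0.259])

```text
time: 13.6
tcp_pos: [0.571, 0.1629, 0.1313]
tool_rot: [-179.9, -0.0, -19.1]
wrist_force: [-0.8, -1.1, -0.4]
gripper_width: 0.0135
```

Call:
play_rows(commands=[0.6, -4, 18, 0, 0, 0, 0.13, 0.6, -8, 37, 0, 0, 0, 0.259, 0.6, -11, 55, 0, 0, 0, 0.389, 0.6, -15, 74, 0, 0, 0, 0.519, 0.6, -19, 92, 0, 0, 0, 0.648])

```text
time: 14.1
tcp_pos: [0.5225, 0.0816, 0.1312]
tool_rot: [-179.9, 0.0, -56.5]
wrist_force: [-0.3, -0.7, 0.3]
gripper_width: 0.0535
```

```bash
python3 plan.py 0.6 20 .523,.0818,.10,-56
```

```text
t 14.1 tcp [0.5225 0.0816 0.1312] [-179.9    0.   -56.5] w 0.0535 F [-0.3 -0.7  0.3]
[0.6, 0.1, -0.3, 15.6, -0.001, 0, -0.004, 0.6, 0.1, -0.5, 31.2, -0.001, 0, -0.009]
```

Call:
play_rows(commands=[0.7, 0, 0, 10, 0, 0, 0, 0.7, 0, 0, 25, 0, 0, 0, 0.7, 0, 0, 31, 0, 0, 0, 0.7, 0, 0, 31, 0, 0, 0])

```text
time: 14.5
tcp_pos: [0.522, 0.0821, 0.0986]
tool_rot: [180.0, 0.1, -56.4]
wrist_force: [0.0, -0.1, -0.2]
gripper_width: 0.0774
```

```bash
python3 plan.py 0.7 25 .523,.0818,.024,-56;python3 - <<'E'
from h import *
crop('side','s15',195,170,295,260,6)
E
```

```text
t 14.5 tcp [0.522  0.0821 0.0986] [ 1.80e+02  1.00e-01 -5.64e+01] w 0.0774 F [ 0.  -0.1 -0.2]
[0.7, 0.3, -0.2, 24.9, 0, 0, -0.002, 0.7, 0.6, -0.5, 49.7, 0, 0.001, -0.004, 0.7, 0.9, -0.7, 74.6, 0.001, 0.001, -0.006]
```

View pics/s15.png

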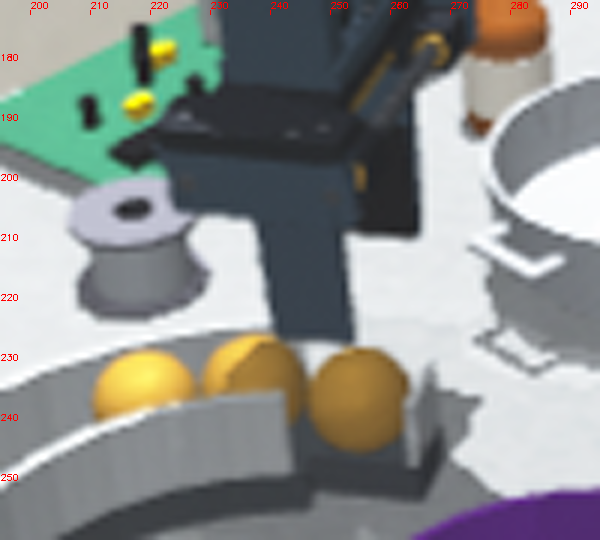

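Call:
play_rows(commands=[0.7, 0, 0, 20, 0, 0, 0, 0.7, 0.6, -0.5, 40, 0, 0, 0, 0.7, 1, -0.7, 60, 0, 0, 0, 0.7, 1, -0.7, 75, 0, 0, 0, 0.7, 1, -0.7, 75, 0, 0, 0])

```text
time: 15.05
tcp_pos: [0.5226, 0.0818, 0.0228]
tool_rot: [179.9, 0.1, -56.3]
wrist_force: [0.4, 0.2, 1.0]
gripper_width: 0.0776
```

Call:
play_rows(commands=[-0.3, 0, 0, 0, 0, 0, 0, -0.3, 0, 0, 0, 0, 0, 0, -0.3, 0, 0, 0, 0, 0, 0, -0.3, 0, 0, 0, 0, 0, 0, -0.3, 0, 0, 0, 0, 0, 0])

```text
time: 15.55
tcp_pos: [0.5229, 0.0818, 0.0232]
tool_rot: [179.9, 0.1, -56.3]
wrist_force: [-0.3, 0.3, 2.0]
gripper_width: 0.0445
```

Call:
play_rows(commands=[-0.3, 0, 0, 0, 0, 0, 0, -0.3, 0, 0, 0, 0, 0, 0, -0.3, 0, 0, -10, 0, 0, 0, -0.3, 0, 0, -20, 0, 0, 0, -0.3, 0, 0, -20, 0, 0, 0])

```text
time: 16.05
tcp_pos: [0.5239, 0.0819, 0.0449]
tool_rot: [-180.0, 0.0, -56.3]
wrist_force: [0.9, 0.4, -3.0]
gripper_width: 0.0449
```

```bash
python3 plan.py -0.3 45 .523,.0818,.15,-56;python3 - <<'E'
from h import *
crop('side','s16',195,170,295,260,6)
E
```

```text
t 16.05 tcp [0.5239 0.0819 0.0449] [-180.     0.   -56.3] w 0.0449 F [ 0.9  0.4 -3. ]
[-0.3, -0.2, 0.3, -35, 0, 0, -0.002, -0.3, -0.3, 0.5, -70.1, 0, 0.001, -0.004, -0.3, -0.5, 0.8, -105.1, -0.001, 0.001, -0.006]
```

View pics/s16.png

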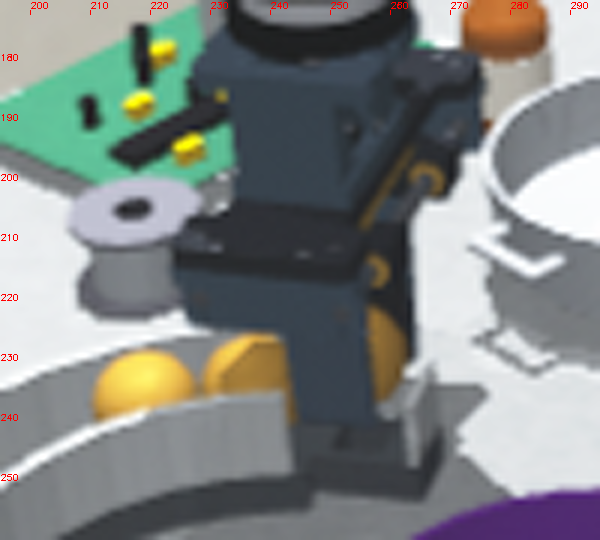

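Call:
play_rows(commands=[-0.3, 0, 0, -35, 0, 0, 0, -0.3, 0, 0, -70, 0, 0, 0, -0.3, 0, 0, -105, 0, 0, 0, -0.3, 0, 0, -105, 0, 0, 0])

```text
time: 16.5
tcp_pos: [0.526, 0.0821, 0.1534]
tool_rot: [-179.7, -0.1, -56.3]
wrist_force: [0.5, 0.3, -2.5]
gripper_width: 0.0451
```

```bash
python3 plan.py -0.3 40 .594,-.101,.14,-56;python3 - <<'E'
from h import *
crop('side','s17',195,120,345,260,4)
E
```

```text
t 16.5 tcp [0.526  0.0821 0.1534] [-1.797e+02 -1.000e-01 -5.630e+01] w 0.0451 F [ 0.5  0.3 -2.5]
[-0.3, 38, 9, 2.7, -0.001, 0, -0.001, -0.3, 76, 18, 5.4, -0.002, -0.001, -0.002, -0.3, 114, 27, 8.1, -0.004, -0.001, -0.003, -0.3, 152, 36, 10.8, -0.005, -0.002, -0.005, -0.3, 190, 45, 13.5, -0.006, -0.002, -0.006]
```

View pics/s17.png

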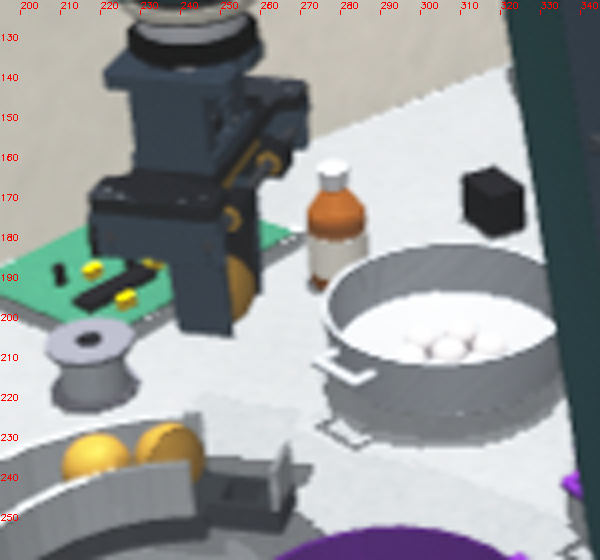

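Call:
play_rows(commands=[-0.3, 38, 9, 0, 0, 0, 0, -0.3, 76, 18, 0, 0, 0, 0, -0.3, 114, 27, 0, 0, 0, 0, -0.3, 152, 36, 0, 0, 0, 0, -0.3, 190, 45, 0, 0, 0, 0])

```text
time: 17.05
tcp_pos: [0.5922, -0.1026, 0.1494]
tool_rot: [-179.9, 0.0, -56.3]
wrist_force: [0.9, -0.3, -2.1]
gripper_width: 0.0444
```

Call:
play_rows(commands=[-0.3, 0, 0, 5, 0, 0, 0, -0.3, 0, 0, 5, 0, 0, 0])

```text
time: 17.25
tcp_pos: [0.5908, -0.103, 0.142]
tool_rot: [180.0, 0.2, -56.4]
wrist_force: [-1.0, -0.1, -1.8]
gripper_width: 0.045
```

```bash
python3 plan.py -0.3 20 .594,-.101,.040,-56;python3 - <<'E'
from h import *
crop('side','s18',245,100,375,250,4)
E
```

```text
t 17.25 tcp [ 0.5908 -0.103   0.142 ] [180.    0.2 -56.4] w 0.045 F [-1.  -0.1 -1.8]
[-0.3, 0.1, -0.6, 17, 0, 0.001, -0.001, -0.3, 0.1, -1.3, 34, 0, 0.001, -0.002, -0.3, 0.2, -1.9, 51, 0, 0.002, -0.004, -0.3, 0.3, -2.5, 68, 0, 0.002, -0.005, -0.3, 0.4, -3.1, 85, 0, 0.003, -0.006]
[-0.3, 0, -0.6, 17, 0, 0.001, -0.001]
```

View pics/s18.png

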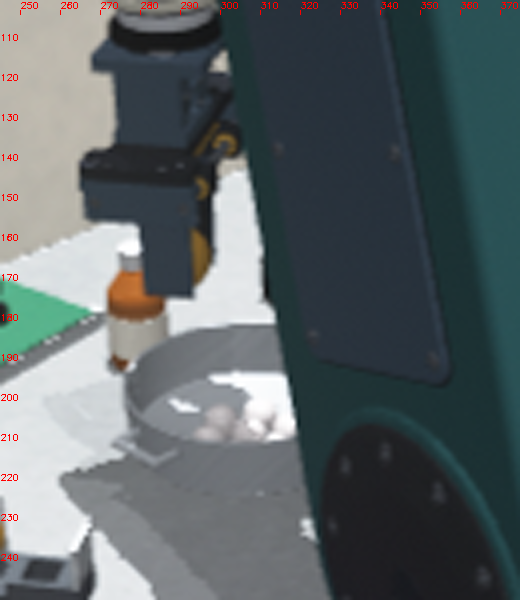

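Call:
play_rows(commands=[-0.3, 0, -1, 20, 0, 0, 0, -0.3, 0, -2, 40, 0, 0, 0, -0.3, 0, -3, 60, 0, 0.002, -0.004, -0.3, 0, -3, 80, 0, 0.002, -0.005, -0.3, 0, -3, 92, 0, 0.003, -0.006])

```text
time: 17.8
tcp_pos: [0.5919, -0.0989, 0.0488]
tool_rot: [179.9, 0.1, -55.9]
wrist_force: [0.1, -0.2, -1.5]
gripper_width: 0.0446
```

```bash
python3 plan.py -0.3 20 .594,-.101,.038,-56
```

```text
t 17.8 tcp [ 0.5919 -0.0989  0.0488] [ 1.799e+02  1.000e-01 -5.590e+01] w 0.0446 F [ 0.1 -0.2 -1.5]
[-0.3, 2.9, -0.6, 10.8, 0.001, 0.002, 0.001]
```

Call:
play_rows(commands=[-0.3, 1, 0, 4, 0, 0, 0, -0.3, 2, 0, 8, 0, 0, 0, -0.3, 2, 0, 12, 0, 0, 0, -0.3, 2, 0, 12, 0, 0, 0])

```text
time: 18.2
tcp_pos: [0.5932, -0.1006, 0.0369]
tool_rot: [179.9, 0.1, -55.9]
wrist_force: [-0.2, 1.4, -1.6]
gripper_width: 0.0446
```

Call:
play_rows(commands=[0.15, 0, 0, 0, 0, 0, 0, 0.15, 0, 0, 0, 0, 0, 0, 0.15, 0, 0, 0, 0, 0, 0, 0.15, 0, 0, -10, 0, 0, 0, 0.15, 0, 0, -30, 0, 0, 0])

```text
time: 18.7
tcp_pos: [0.5924, -0.1005, 0.0668]
tool_rot: [179.8, 0.2, -56.0]
wrist_force: [-0.8, -0.4, -0.6]
gripper_width: 0.0524
```

Call:
play_rows(commands=[0.15, 0, 0, -30, 0, 0, 0, 0.15, 0, 0, -75, 0, 0, 0, 0.15, 0, 0, -75, 0, 0, 0])

```text
time: 19.0
tcp_pos: [0.5959, -0.1011, 0.148]
tool_rot: [-179.8, -0.2, -55.9]
wrist_force: [0.9, 0.5, 0.0]
gripper_width: 0.0527
```

```bash
python3 - <<'E'
from h import *
s=ctrl.read_camera('side');t=ctrl.read_camera('top')
crop('side','s19',195,160,345,260,5,s)
crop('top','t19',140,140,360,250,3,t)
E
python3 plan.py -1 45 .523,.0818,.15,-40 .5885,.1955,.14,-4
```

```text
t 19.1 tcp [ 0.5934 -0.1007  0.1434] [ 1.8e+02  1.0e-01 -5.6e+01] w 0.0525 F [-0.4  0.1 -0.5]
[-1, -38.1, -8.8, -1.3, 0, 0, -0.056, -1, -76.2, -17.5, -2.6, 0, 0, -0.111, -1, -114.4, -26.3, -3.9, 0, 0.001, -0.167, -1, -152.5, -35.1, -5.2, 0.001, 0.001, -0.223, -1, -190.6, -43.8, -6.5, 0.001, 0.001, -0.278]
[-1, -4.6, -25.8, 2, 0, 0, -0.126, -1, -9.2, -51.7, 4, 0, 0, -0.251, -1, -13.7, -77.5, 6, 0, 0, -0.377, -1, -18.3, -103.4, 8, 0, 0, -0.503, -1, -22.9, -129.2, 10, 0, 0, -0.628]
```

View pics/s19.png

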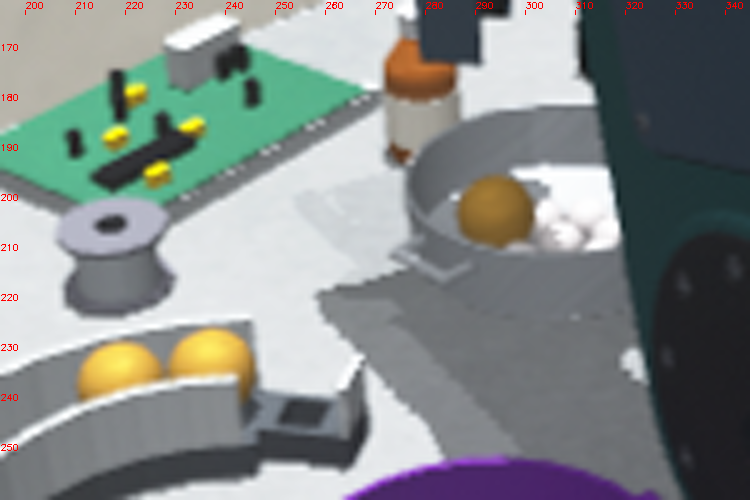

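View pics/t19.png

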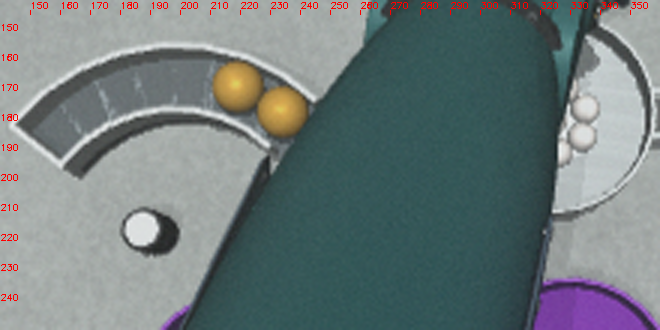

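One ball is in the pot (side px (293,203)). The remaining two are at top px (219,169) and (234,177), so the pusher goes in at track angle ≈0 behind them.

```bash
python3 - <<'E'
from h import *
c=np.array([.439,.2065])
for u in [(233.8,176.8),(218.8,168.8)]:
    q=onz('top',*u,.043)[:2]-c; print(np.hypot(*q),np.arctan2(q[1],q[0]))
E
python3 plan.py -1 45 .523,.0818,.15,-40 .589,.2065,.14,0
```

```text
0.1530055403434683 -0.6544906926338522
0.15269604905630796 -0.3507574315487982
t 19.1 tcp [ 0.5934 -0.1007  0.1434] [ 1.8e+02  1.0e-01 -5.6e+01] w 0.0525 F [-0.4  0.1 -0.5]
[-1, -38.1, -8.8, -1.3, 0, 0, -0.056, -1, -76.2, -17.5, -2.6, 0, 0, -0.111, -1, -114.4, -26.3, -3.9, 0, 0.001, -0.167, -1, -152.5, -35.1, -5.2, 0.001, 0.001, -0.223, -1, -190.6, -43.8, -6.5, 0.001, 0.001, -0.278]
[-1, -5.9, -27.6, 2, 0, 0, -0.14, -1, -11.8, -55.2, 4, 0, 0, -0.279, -1, -17.8, -82.8, 6, 0, 0, -0.419, -1, -23.7, -110.4, 8, 0, 0, -0.559, -1, -29.6, -137.9, 10, 0, 0, -0.698]
```

Call:
play_rows(commands=[-1, -38, -9, 0, 0, 0, -0.056, -1, -76, -18, 0, 0, 0, -0.111, -1, -114, -26, 0, 0, 0, -0.167, -1, -152, -35, 0, 0, 0, -0.223, -1, -191, -44, 0, 0, 0, -0.278])

```text
time: 19.6
tcp_pos: [0.5214, 0.0834, 0.1425]
tool_rot: [179.9, 0.1, -39.9]
wrist_force: [0.8, -0.3, 0.4]
gripper_width: 0.0153
```

Call:
play_rows(commands=[-1, -6, -28, 0, 0, 0, -0.14, -1, -12, -55, 0, 0, 0, -0.279, -1, -18, -83, 5, 0, 0, -0.419, -1, -24, -110, 8, 0, 0, -0.559, -1, -30, -138, 10, 0, 0, -0.698])

```text
time: 20.1
tcp_pos: [0.5863, 0.2093, 0.1308]
tool_rot: [180.0, 0.3, 0.4]
wrist_force: [0.1, 0.1, 0.7]
gripper_width: 0.0007
```

Call:
play_rows(commands=[-1, 0, 0, 10, 0, 0, 0, -1, 0, 0, 20, 0, 0, 0, -1, 0, 0, 20, 0, 0, 0])

```text
time: 20.4
tcp_pos: [0.5843, 0.2081, 0.1083]
tool_rot: [179.9, 0.5, 0.3]
wrist_force: [-0.7, 0.1, 0.1]
gripper_width: 0.0003
```

```bash
python3 plan.py -1 20 .589,.2065,.032,0;python3 - <<'E'
from h import *
crop('side','s20',145,150,275,270,5)
E
```

```text
t 20.4 tcp [0.5843 0.2081 0.1083] [179.9   0.5   0.3] w 0.0003 F [-0.7  0.1  0.1]
[-1, 1.3, 0.4, 19.1, 0, 0.002, 0.001, -1, 2.7, 0.7, 38.1, 0.001, 0.005, 0.003, -1, 4, 1.1, 57.2, 0.001, 0.007, 0.004, -1, 5.4, 1.5, 76.3, 0.002, 0.009, 0.005]
```

View pics/s20.png

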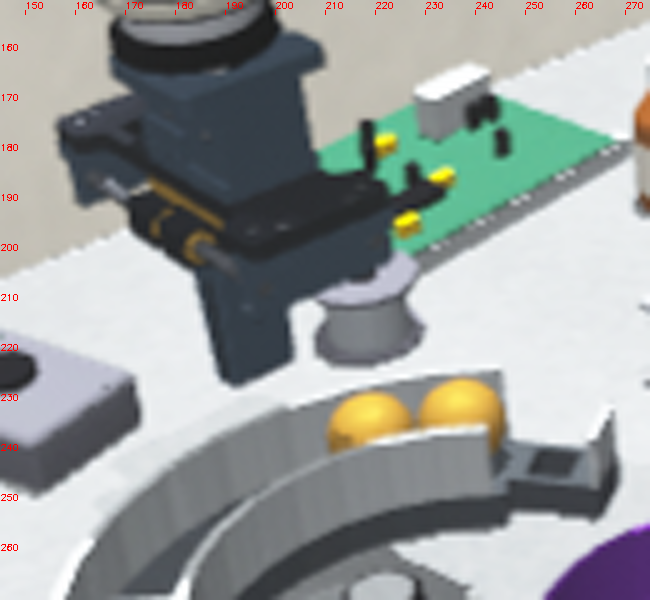

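Call:
play_rows(commands=[-1, 2, 0, 19, 0, 0.002, 0, -1, 4, 1, 36, 0, 0.005, 0, -1, 4, 1, 52, 0, 0.007, 0, -1, 4, 1, 68, 0, 0.008, 0, -1, 4, 1, 76, 0, 0.008, 0])

```text
time: 20.95
tcp_pos: [0.5875, 0.2066, 0.0318]
tool_rot: [179.9, 0.1, 0.3]
wrist_force: [-1.0, -0.8, 0.3]
gripper_width: 0.0004
```

```bash
python3 arc.py -1 4.5 -.37 .032
```

```text
a0 0.0006782591080238976 r 0.14853067938774667
t 20.95 tcp [0.5875 0.2066 0.0318] [1.799e+02 1.000e-01 3.000e-01] w 0.0004 F [-1.  -0.8  0.3]
[-1, 1.3, 4.3, -0.2, 0.002, 0.001, 0.032, -1, 1.2, 8.5, -0.2, 0.002, 0.001, 0.061, -1, 0.9, 12.8, -0.2, 0.002, 0.001, 0.089, -1, 0.4, 17.1, -0.2, 0.002, 0.001, 0.118, -1, -0.1, 21.3, -0.1, 0.002, 0.001, 0.146]
[-1, -0.1, 4.3, 0, 0, 0, 0.028, -1, -0.3, 8.5, 0, 0, 0, 0.057, -1, -0.6, 12.8, 0, 0, 0, 0.086, -1, -1, 17.1, 0, 0, 0, 0.114, -1, -1.5, 21.3, 0, 0, 0, 0.143]
[-1, -0.1, 4.3, 0, 0, 0, 0.028, -1, -0.3, 8.5, 0, 0, 0, 0.057, -1, -0.6, 12.8, 0, 0, 0, 0.086]
```

Call:
play_rows(commands=[-1, 1, 4, 0, 0, 0, 0.03, -1, 1, 8, 0, 0, 0, 0.06, -1, 1, 13, 0, 0, 0, 0.09, -1, 0.4, 17, 0, 0, 0, 0.118, -1, 0, 21, 0, 0, 0, 0.146])

```text
time: 21.45
tcp_pos: [0.5878, 0.1852, 0.0323]
tool_rot: [179.9, 0.0, -8.3]
wrist_force: [0.3, 0.3, 0.6]
gripper_width: 0.0004
```

Call:
play_rows(commands=[-1, 0, 4, 0, 0, 0, 0.028, -1, -0.3, 8, 0, 0, 0, 0.057, -1, -0.6, 13, 0, 0, 0, 0.086, -1, -1, 17, 0, 0, 0, 0.114, -1, -1.5, 21, 0, 0, 0, 0.143])

```text
time: 21.95
tcp_pos: [0.5832, 0.1643, 0.0324]
tool_rot: [179.9, 0.0, -16.6]
wrist_force: [0.1, 0.4, -0.8]
gripper_width: 0.0005
```

```bash
python3 arc.py -1 3.5 -.39 .032;python3 - <<'E'
from h import *
crop('side','s21',195,190,275,260,8)
E
```

```text
a0 -0.2846951443245981 r 0.15027224718427692
t 21.95 tcp [0.5832 0.1643 0.0324] [179.9   0.  -16.6] w 0.0005 F [ 0.1  0.4 -0.8]
[-1, -0.3, 3.2, 0.4, 0.002, 0, 0.016, -1, -0.3, 6.3, 0.4, 0.002, 0, 0.037, -1, -0.6, 9.4, 0.4, 0.002, 0, 0.058, -1, -0.7, 12.6, 0.4, 0.002, 0, 0.08, -1, -1.1, 15.8, 0.4, 0.002, 0, 0.101]
```

View pics/s21.png

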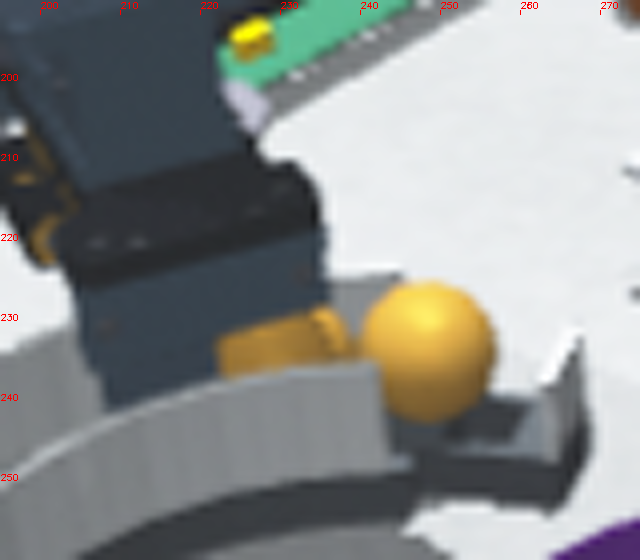

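Call:
play_rows(commands=[-1, -0.3, 3, 0, 0, 0, 0.016, -1, -0.3, 6, 0, 0, 0, 0.037, -1, -0.6, 9, 0, 0, 0, 0.058, -1, -0.7, 12, 0, 0, 0, 0.08, -1, -0.8, 14, 0, 0, 0, 0.09])

```text
time: 22.5
tcp_pos: [0.5781, 0.1505, 0.0323]
tool_rot: [179.9, 0.0, -21.9]
wrist_force: [-1.0, -0.1, -0.2]
gripper_width: 0.0003
```

```bash
python3 arc.py -1 3.5 -.40 .032;python3 - <<'E'
from h import *
crop('side','s22',195,190,275,260,8)
E
```

```text
a0 -0.38305611444882803 r 0.14995658890635383
t 22.5 tcp [0.5781 0.1505 0.0323] [179.9   0.  -21.9] w 0.0003 F [-1.  -0.1 -0.2]
[-1, 0.1, 2.5, 0.3, 0.002, 0, 0.017]
```

View pics/s22.png

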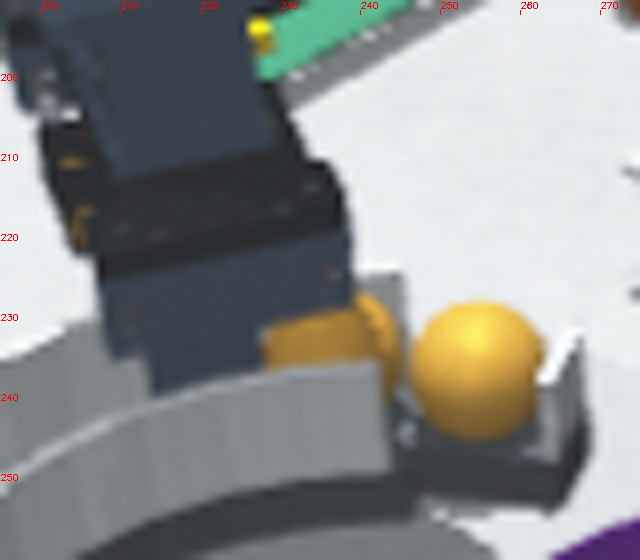

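The second ball is seated at the same pixel (254,236). Same sequence again.

```bash
python3 plan.py -1 45 .578,.1505,.13,-22 .523,.0818,.13,-56 .523,.0818,.1,-56
```

```text
t 22.55 tcp [0.578  0.1503 0.0323] [179.9   0.  -21.9] w 0.0004 F [-0.5 -0.1 -0.2]
[-1, -0.1, 0, -32.6, 0.001, 0, 0, -1, -0.1, 0, -65.1, 0.001, 0, 0.001, -1, -0.2, 0.1, -97.7, 0.002, 0, 0.001, -1, -5.2, 16.9, -97.7, 0.002, 0, 0.12, -1, -10.3, 33.8, -97.6, 0.002, 0, 0.238]
[-1, -0.9, 17.6, 0, 0, 0, 0.119, -1, -1.9, 35.2, 0, 0, 0, 0.237, -1, -2.8, 52.7, 0, 0, 0, 0.356, -1, -2.8, 52.7, 30, 0, 0, 0.356]
```

Call:
play_rows(commands=[-1, 0, 0, -25, 0, 0, 0, -1, 0, 0, -60, 0, 0, 0, -1, 0, 0, -98, 0, 0, 0, 0.7, -5, 17, -98, 0, 0, 0.12, 0.7, -10, 34, -98, 0, 0, 0.238])

```text
time: 23.05
tcp_pos: [0.5567, 0.1227, 0.1318]
tool_rot: [180.0, -0.1, -35.8]
wrist_force: [-0.6, -0.3, -0.9]
gripper_width: 0.0131
```

Call:
play_rows(commands=[0.7, -1, 18, 0, 0, 0, 0.119, 0.7, -2, 35, 0, 0, 0, 0.237, 0.7, -3, 53, 0, 0, 0, 0.356, 0.7, -3, 53, 0, 0, 0, 0.356, 0.7, -3, 53, 10, 0, 0, 0.356])

```text
time: 23.55
tcp_pos: [0.5245, 0.0817, 0.1226]
tool_rot: [-179.9, -0.2, -56.1]
wrist_force: [0.7, 0.1, 0.7]
gripper_width: 0.0537
```

Call:
play_rows(commands=[0.7, 0, 0, 10, 0, 0, 0, 0.7, 0, 0, 20, 0, 0, 0, 0.7, 0, 0, 20, 0, 0, 0])

```text
time: 23.85
tcp_pos: [0.5238, 0.0819, 0.1007]
tool_rot: [-180.0, -0.1, -56.0]
wrist_force: [-0.6, -0.6, 0.6]
gripper_width: 0.0766
```

```bash
python3 plan.py 0.7 25 .523,.0818,.024,-56;python3 - <<'E'
from h import *
crop('side','s23',195,170,295,260,6)
E
```

```text
t 23.85 tcp [0.5238 0.0819 0.1007] [-1.8e+02 -1.0e-01 -5.6e+01] w 0.0766 F [-0.6 -0.6  0.6]
[0.7, -0.1, 0.2, 19.2, 0, 0, 0, 0.7, -0.2, 0.4, 38.3, 0, -0.001, 0, 0.7, -0.4, 0.5, 57.5, 0, -0.001, 0, 0.7, -0.5, 0.7, 76.7, 0, -0.002, 0]
```

View pics/s23.png

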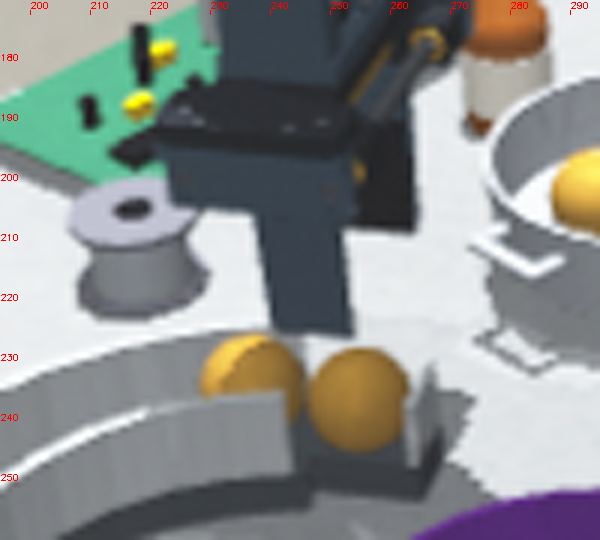

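Call:
play_rows(commands=[0.7, 0, 0, 19, 0, 0, 0, 0.7, 0, 0.4, 40, 0, 0, 0, 0.7, -0.4, 0.5, 60, 0, 0, 0, 0.7, -0.5, 0.7, 77, 0, 0, 0, 0.7, -0.5, 0.7, 77, 0, 0, 0])

```text
time: 24.4
tcp_pos: [0.5223, 0.0818, 0.0228]
tool_rot: [179.9, -0.0, -56.0]
wrist_force: [0.2, -0.1, 0.5]
gripper_width: 0.0774
```

Call:
play_rows(commands=[-0.3, 0, 0, 0, 0, 0, 0, -0.3, 0, 0, 0, 0, 0, 0, -0.3, 0, 0, 0, 0, 0, 0, -0.3, 0, 0, 0, 0, 0, 0, -0.3, 0, 0, 0, 0, 0, 0])

```text
time: 24.9
tcp_pos: [0.5226, 0.0818, 0.0233]
tool_rot: [179.9, -0.1, -56.0]
wrist_force: [-0.1, 0.3, 3.0]
gripper_width: 0.0445
```

Call:
play_rows(commands=[-0.3, 0, 0, 0, 0, 0, 0, -0.3, 0, 0, 0, 0, 0, 0, -0.3, 0, 0, -10, 0, 0, 0, -0.3, 0, 0, -25, 0, 0, 0, -0.3, 0, 0, -25, 0, 0, 0])

```text
time: 25.4
tcp_pos: [0.5239, 0.082, 0.0506]
tool_rot: [-179.9, -0.1, -56.0]
wrist_force: [0.8, -0.2, -1.9]
gripper_width: 0.0448
```

```bash
python3 plan.py -0.3 40 .523,.0818,.15,-56;python3 - <<'E'
from h import *
im=ctrl.read_camera('side')
crop('side','s24',195,160,345,260,5,im)
im=ctrl.read_camera('top')
crop('top','t24',195,130,365,230,4,im)
E
```

```text
t 25.4 tcp [0.5239 0.082  0.0506] [-1.799e+02 -1.000e-01 -5.600e+01] w 0.0448 F [ 0.8 -0.2 -1.9]
[-0.3, 0, 0.2, -33.1, -0.001, -0.001, 0, -0.3, 0, 0.5, -66.3, -0.001, -0.002, 0, -0.3, -0.1, 0.7, -99.4, -0.002, -0.003, 0.001]
```

View pics/s24.png

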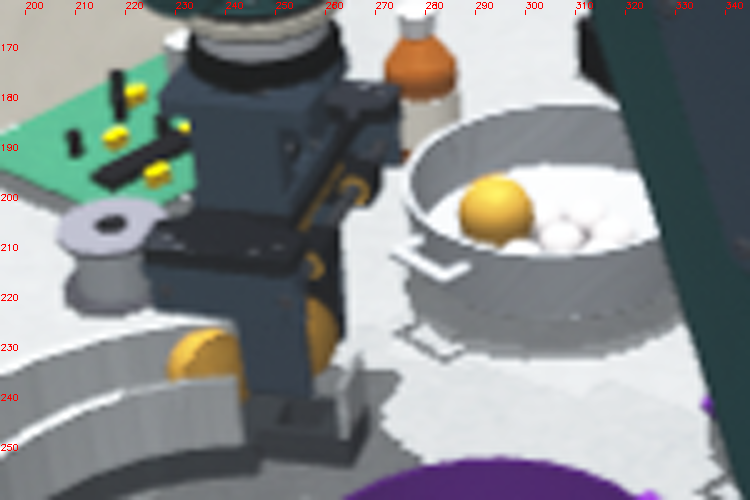

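View pics/t24.png

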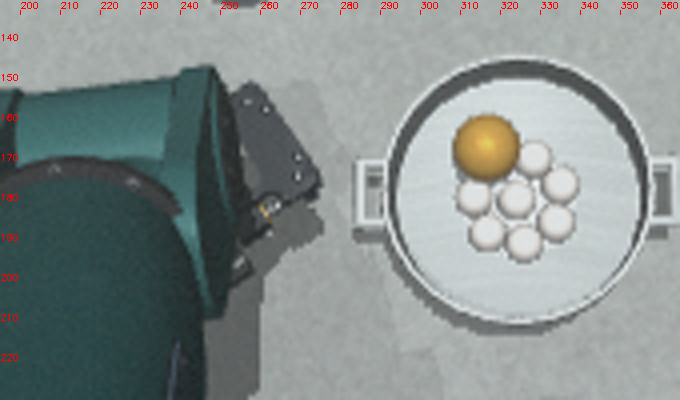

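Ball 1 rests at top px (316,167) with all seven beads around it. Placing ball 2 on the opposite side.

Call:
play_rows(commands=[-0.3, 0, 0, -33, 0, 0, 0, -0.3, 0, 0, -66, 0, 0, 0, -0.3, 0, 0, -99, 0, 0, 0, -0.3, 0, 0, -99, 0, 0, 0])

```text
time: 25.9
tcp_pos: [0.5251, 0.0823, 0.1518]
tool_rot: [-179.7, -0.3, -56.0]
wrist_force: [0.6, -0.3, -2.7]
gripper_width: 0.0446
```

```bash
python3 plan.py -0.3 40 .512,-.156,.14,-56
```

```text
t 25.9 tcp [0.5251 0.0823 0.1518] [-179.7   -0.3  -56. ] w 0.0446 F [ 0.6 -0.3 -2.7]
[-0.3, 31.7, 24.1, 2, -0.001, -0.001, 0, -0.3, 63.4, 48.1, 3.9, -0.002, -0.002, 0, -0.3, 95.1, 72.2, 5.9, -0.003, -0.002, 0, -0.3, 126.8, 96.2, 7.9, -0.004, -0.003, 0, -0.3, 158.4, 120.3, 9.9, -0.005, -0.004, 0.001]
[-0.3, 31.7, 24, 2, -0.001, -0.001, 0]
```

Call:
play_rows(commands=[-0.3, 32, 24, 0, 0, 0, 0, -0.3, 63, 48, 0, 0, 0, 0, -0.3, 95, 72, 0, 0, 0, 0, -0.3, 127, 96, 0, 0, 0, 0, -0.3, 158, 120, 0, 0, 0, 0])

```text
time: 26.4
tcp_pos: [0.5133, -0.1172, 0.1509]
tool_rot: [-179.7, -0.2, -56.0]
wrist_force: [0.5, 0.6, -1.4]
gripper_width: 0.0449
```

Call:
play_rows(commands=[-0.3, 30, 22, 0, 0, 0, 0, -0.3, 30, 22, 5, 0, 0, 0, -0.3, 30, 22, 5, 0, 0, 0])

```text
time: 26.7
tcp_pos: [0.5109, -0.1547, 0.1444]
tool_rot: [-179.8, -0.1, -56.1]
wrist_force: [-0.7, 0.3, -1.5]
gripper_width: 0.0448
```

```bash
python3 plan.py -0.3 20 .512,-.156,.050,-56
```

```text
t 26.7 tcp [ 0.5109 -0.1547  0.1444] [-1.798e+02 -1.000e-01 -5.610e+01] w 0.0448 F [-0.7  0.3 -1.5]
[-0.3, 0.3, 0, 18.9, -0.001, 0, 0, -0.3, 0.6, 0.1, 37.8, -0.001, -0.001, 0, -0.3, 0.9, 0.1, 56.7, -0.002, -0.001, -0.001, -0.3, 1.2, 0.1, 75.6, -0.003, -0.002, -0.001, -0.3, 1.5, 0.1, 94.4, -0.004, -0.002, -0.001]
```

Call:
play_rows(commands=[-0.3, 0, 0, 20, 0, 0, 0, -0.3, 0, 0, 40, 0, 0, 0, -0.3, 1, 0, 60, 0, 0, 0, -0.3, 1, 0, 80, 0, 0, 0, -0.3, 1, 0, 94, 0, 0, 0])

```text
time: 27.2
tcp_pos: [0.5112, -0.1542, 0.0488]
tool_rot: [-179.9, -0.0, -56.0]
wrist_force: [-0.6, -0.2, -0.4]
gripper_width: 0.0452
```

Call:
play_rows(commands=[-0.3, 0, 0, 4, 0, 0, 0, -0.3, 0, 0, 8, 0, 0, 0, -0.3, 0, 0, 10, 0, 0, 0, -0.3, 0, 0, 10, 0, 0, 0])

```text
time: 27.6
tcp_pos: [0.5115, -0.1542, 0.0392]
tool_rot: [-179.8, -0.1, -56.0]
wrist_force: [-0.3, -0.4, -1.3]
gripper_width: 0.0448
```

```bash
python3 plan.py; python3 - <<'E'
from h import *
im=ctrl.read_camera('side')
crop('side','s25',250,150,370,250,5,im)
E
```

```text
t 27.6 tcp [ 0.5115 -0.1542  0.0392] [-1.798e+02 -1.000e-01 -5.600e+01] w 0.0448 F [-0.3 -0.4 -1.3]
```

View pics/s25.png

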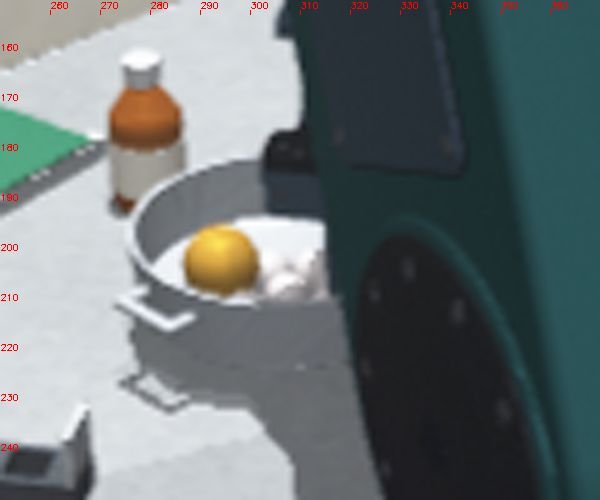

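Nothing disturbed; release and rise.

Call:
play_rows(commands=[0.15, 0, 0, 0, 0, 0, 0, 0.15, 0, 0, 0, 0, 0, 0, 0.15, 0, 0, 0, 0, 0, 0, 0.15, 0, 0, -10, 0, 0, 0, 0.15, 0, 0, -30, 0, 0, 0])

```text
time: 28.15
tcp_pos: [0.5107, -0.1541, 0.0692]
tool_rot: [-179.9, 0.0, -56.0]
wrist_force: [0.4, -0.0, 0.7]
gripper_width: 0.0524
```

Call:
play_rows(commands=[0.15, 0, 0, -30, 0, 0, 0, 0.15, 0, 0, -75, 0, 0, 0, 0.15, 0, 0, -75, 0, 0, 0])

```text
time: 28.45
tcp_pos: [0.5134, -0.1551, 0.15]
tool_rot: [-179.6, -0.3, -56.0]
wrist_force: [0.4, -0.7, -0.1]
gripper_width: 0.0523
```

```bash
python3 plan.py -1 45 .505,.05,.15,-25 .57,.135,.14,-28
```

```text
t 28.45 tcp [ 0.5134 -0.1551  0.15  ] [-179.6   -0.3  -56. ] w 0.0523 F [ 0.4 -0.7 -0.1]
[-1, -34.9, -21.6, -0.1, -0.001, -0.001, -0.108, -1, -69.9, -43.1, -0.1, -0.002, -0.003, -0.216, -1, -104.8, -64.7, -0.2, -0.003, -0.004, -0.325, -1, -139.8, -86.2, -0.2, -0.004, -0.006, -0.433, -1, -174.7, -107.8, -0.3, -0.005, -0.007, -0.541]
[-1, 7.7, -34.8, 3.3, 0, 0, 0.017, -1, 15.3, -69.7, 6.7, 0, 0, 0.035, -1, 23, -104.5, 10, 0, 0, 0.052]
```

Call:
play_rows(commands=[-1, -35, -22, 0, 0, 0, -0.108, -1, -70, -43, 0, 0, 0, -0.216, -1, -105, -65, 0, 0, 0, -0.325, -1, -140, -86, 0, 0, 0, -0.433, -1, -175, -108, 0, 0, 0, -0.541])

```text
time: 28.95
tcp_pos: [0.5047, 0.0519, 0.1502]
tool_rot: [-179.8, -0.5, -24.8]
wrist_force: [0.5, -0.0, 0.5]
gripper_width: 0.0154
```

```bash
python3 plan.py -1 42 .5814,.1593,.13,-18; python3 - <<'E'
from h import *
im=ctrl.read_camera('side'); crop('side','s26',145,160,345,300,4,im)
im=ctrl.read_camera('top'); crop('top','t26',280,130,440,250,4,im)
E
```

```text
t 28.95 tcp [0.5047 0.0519 0.1502] [-179.8   -0.5  -24.8] w 0.0154 F [ 0.5 -0.   0.5]
[-1, 6.1, -32.4, 5.2, -0.001, -0.002, -0.029, -1, 12.3, -64.8, 10.4, -0.001, -0.004, -0.059, -1, 18.4, -97.2, 15.5, -0.002, -0.007, -0.088, -1, 24.5, -129.7, 20.7, -0.002, -0.009, -0.118]
```

View pics/s26.png

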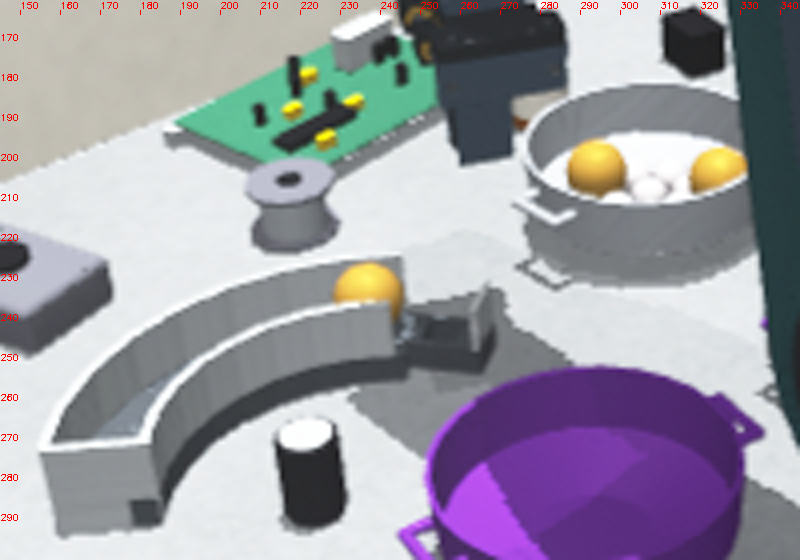

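View pics/t26.png

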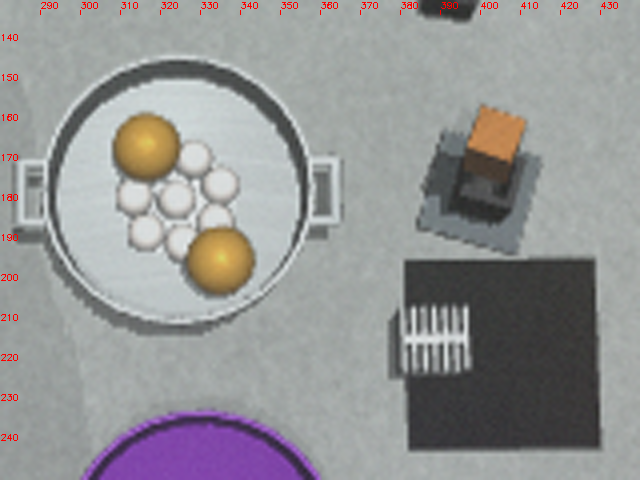

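The heatsink was knocked about 45 mm towards +y (now top px (388,216)). I'll put it back after the last ball. Balls 1 and 2 are in the pot and ball 3 is in the channel at side px (237,233).

Call:
play_rows(commands=[-1, 6, -32, 5, 0, 0, -0.03, -1, 12, -65, 10, 0, 0, -0.06, -1, 18, -97, 15, 0, 0, -0.09, -1, 25, -130, 20, -0.002, -0.009, -0.118, -1, 25, -130, 20, -0.002, -0.009, -0.118])

```text
time: 29.55
tcp_pos: [0.5837, 0.1633, 0.1306]
tool_rot: [-179.9, -0.0, -17.8]
wrist_force: [-0.2, -0.0, -0.3]
gripper_width: 0.0003
```

Call:
play_rows(commands=[-1, 0, 0, 20, 0, 0, 0, -1, 0, 0, 40, 0, 0, 0, -1, 0, 0, 60, 0, 0, 0, -1, 0, 0, 60, 0, 0, 0])

```text
time: 29.95
tcp_pos: [0.5819, 0.162, 0.0686]
tool_rot: [179.9, 0.2, -17.8]
wrist_force: [0.1, -0.6, 1.0]
gripper_width: 0.0003
```

```bash
python3 plan.py -1 20 .5814,.1593,.032,-18; python3 - <<'E'
from h import *
im=ctrl.read_camera('side'); crop('side','s27',175,170,285,260,6,im)
E
```

```text
t 29.95 tcp [0.5819 0.162  0.0686] [179.9   0.2 -17.8] w 0.0003 F [ 0.1 -0.6  1. ]
[-1, 0.2, 1.4, 18.3, 0.001, 0.002, 0.001, -1, 0.5, 2.7, 36.6, 0.001, 0.003, 0.003]
```

View pics/s27.png

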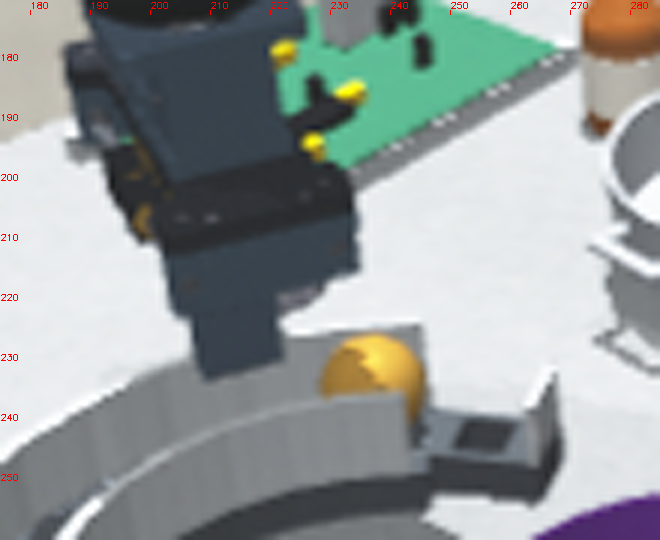

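Call:
play_rows(commands=[-1, 0, 0, 18, 0, 0, 0, -1, 0, 0, 36, 0, 0.003, 0, -1, 0, 0, 36, 0, 0.003, 0])

```text
time: 30.3
tcp_pos: [0.5816, 0.1618, 0.0325]
tool_rot: [179.9, 0.1, -17.9]
wrist_force: [-0.6, -1.2, 0.2]
gripper_width: 0.0005
```

```bash
python3 arc.py -1 4.5 -.69 .032
```

```text
a0 -0.30400500728950747 r 0.14941306977618415
t 30.3 tcp [0.5816 0.1618 0.0325] [ 1.799e+02  1.000e-01 -1.790e+01] w 0.0005 F [-0.6 -1.2  0.2]
[-1, 0.5, 4.4, 0.5, 0.001, 0.001, 0.022, -1, 0.4, 8.9, 0.5, 0.001, 0.001, 0.052, -1, 0.1, 13.4, 0.5, 0.001, 0.001, 0.081, -1, -0.3, 17.7, 0.5, 0.001, 0.001, 0.111, -1, -0.9, 22.2, 0.6, 0.001, 0.001, 0.141]
[-1, -0.1, 4.5, 0, 0, 0, 0.03, -1, -0.2, 8.9, 0, 0, 0, 0.06, -1, -0.6, 13.3, 0, 0, 0, 0.089, -1, -1, 17.7, 0, 0, 0, 0.119, -1, -1.7, 22.2, 0, 0, 0, 0.149]
[-1, -0.1, 4.4, 0, 0, 0, 0.03, -1, -0.2, 8.9, 0, 0, 0, 0.059, -1, -0.5, 13.3, 0, 0, 0, 0.089]
```

Call:
play_rows(commands=[-1, 0.5, 4, 0, 0, 0, 0.022, -1, 0.4, 9, 0, 0, 0, 0.052, -1, 0, 13, 0, 0, 0, 0.081, -1, -0.3, 18, 0, 0, 0, 0.111, -1, -0.9, 22, 0, 0, 0, 0.141])

```text
time: 30.8
tcp_pos: [0.574, 0.1407, 0.0329]
tool_rot: [179.9, 0.0, -26.1]
wrist_force: [-0.6, -0.4, 0.0]
gripper_width: 0.0005
```

Call:
play_rows(commands=[-1, 0, 4, 0, 0, 0, 0.03, -1, -0.2, 8, 0, 0, 0, 0.055, -1, -0.6, 12, 0, 0, 0, 0.08, -1, -1, 16, 0, 0, 0, 0.108, -1, -1.5, 20, 0, 0, 0, 0.134])

```text
time: 31.3
tcp_pos: [0.5636, 0.1231, 0.0329]
tool_rot: [179.9, 0.0, -33.9]
wrist_force: [0.9, 0.6, 0.3]
gripper_width: 0.0005
```

```bash
python3 arc.py -1 3.5 -.69 .032;python3 - <<'E'
from h import *
crop('side','s28',195,190,275,260,8)
E
```

```text
a0 -0.5898269245686333 r 0.1499551214236407
t 31.3 tcp [0.5636 0.1231 0.0329] [179.9   0.  -33.9] w 0.0005 F [0.9 0.6 0.3]
[-1, 0, 3, 1, 0.001, 0, 0.018, -1, -0.1, 6, 1, 0.001, 0, 0.038, -1, -0.2, 9, 1, 0.001, 0, 0.058, -1, -0.4, 12, 1, 0.001, 0, 0.078, -1, -0.7, 15, 1, 0.001, 0, 0.098]
```

View pics/s28.png

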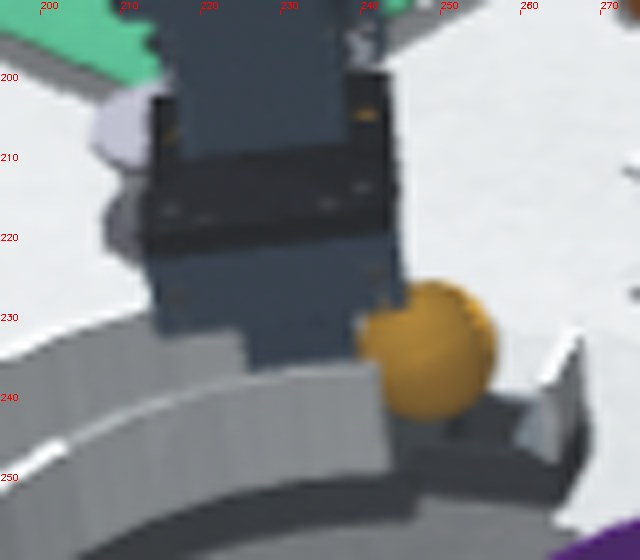

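Call:
play_rows(commands=[-1, 0, 3, 0, 0, 0, 0.018, -1, -0.1, 6, 0, 0, 0, 0.038, -1, -0.2, 9, 0, 0, 0, 0.058, -1, -0.4, 12, 0, 0, 0, 0.078, -1, -0.6, 14, 0, 0, 0, 0.09])

```text
time: 31.85
tcp_pos: [0.5547, 0.1113, 0.0329]
tool_rot: [179.9, 0.0, -39.2]
wrist_force: [0.6, 0.6, -0.9]
gripper_width: 0.0004
```

```bash
python3 plan.py -1 45 .554,.111,.12,-40 .523,.0818,.12,-56 ;python3 - <<'E'
from h import *
crop('side','s29',195,190,275,260,8)
E
```

```text
t 31.85 tcp [0.5547 0.1113 0.0329] [179.9   0.  -39.2] w 0.0004 F [ 0.6  0.6 -0.9]
[-1, -0.2, 0.4, -43.6, 0.001, 0, 0.007, -1, -0.4, 0.8, -87.1, 0.002, 0, 0.014, -1, -3.2, 21.9, -87.1, 0.002, 0, 0.153, -1, -5.9, 43, -87.1, 0.002, 0, 0.293]
```

View pics/s29.png

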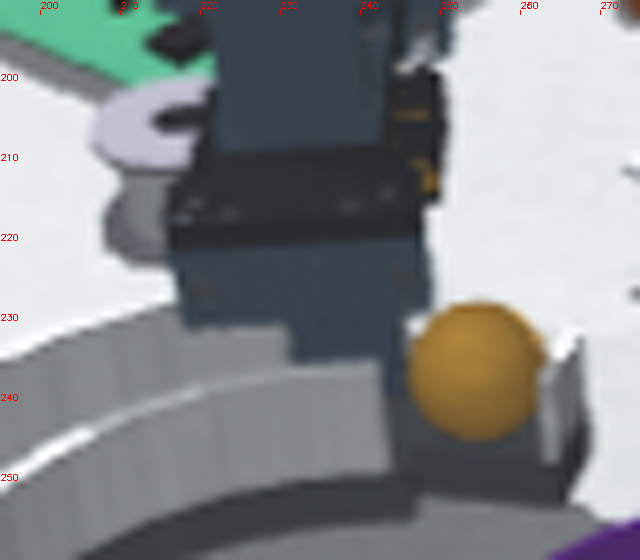

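Ball 3 is seated at (254,236).

Call:
play_rows(commands=[-1, 0, 0, -30, 0, 0, 0, -1, 0, 0, -65, 0, 0, 0, 0.3, 0, 0, -88, 0, 0, 0, 0.7, -3, 22, -88, 0, 0, 0.15, 0.7, -6, 43, -88, 0, 0, 0.29])

```text
time: 32.4
tcp_pos: [0.523, 0.0816, 0.1218]
tool_rot: [180.0, -0.1, -56.2]
wrist_force: [0.7, -0.4, -0.0]
gripper_width: 0.0213
```

Call:
play_rows(commands=[0.7, 0, 0, 0, 0, 0, 0, 0.7, 0, 0, 0, 0, 0, 0, 0.7, 0, 0, 0, 0, 0, 0, 0.7, 0, 0, 0, 0, 0, 0, 0.7, 0, 0, 0, 0, 0, 0])

```text
time: 32.9
tcp_pos: [0.5233, 0.0819, 0.1217]
tool_rot: [180.0, -0.1, -56.1]
wrist_force: [-0.4, 0.0, 0.2]
gripper_width: 0.0615
```

```bash
python3 plan.py 0.7 25 .523,.0818,.024,-56;python3 - <<'E'
from h import *
crop('side','s30',195,170,295,260,6)
E
```

```text
t 32.9 tcp [0.5233 0.0819 0.1217] [ 1.80e+02 -1.00e-01 -5.61e+01] w 0.0615 F [-0.4  0.   0.2]
[0.7, 0, 0.1, 24.4, 0, 0, 0, 0.7, -0.1, 0.1, 48.8, 0, 0, -0.001, 0.7, -0.1, 0.2, 73.2, 0, -0.001, -0.001, 0.7, -0.1, 0.2, 97.7, 0, -0.001, -0.002]
```

View pics/s30.png

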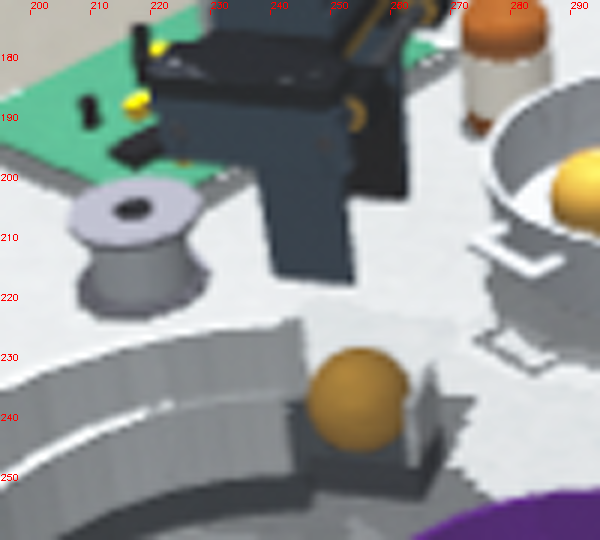

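Call:
play_rows(commands=[0.7, 0, 0, 10, 0, 0, 0, 0.7, 0, 0, 30, 0, 0, 0, 0.7, 0, 0, 55, 0, 0, 0, 0.7, 0, 0, 80, 0, 0, 0, 0.7, 0, 0, 98, 0, 0, 0])

```text
time: 33.45
tcp_pos: [0.5224, 0.0817, 0.0215]
tool_rot: [179.9, -0.0, -56.1]
wrist_force: [0.1, -0.8, 0.3]
gripper_width: 0.0775
```

Call:
play_rows(commands=[-0.3, 0, 0, 0, 0, 0, 0, -0.3, 0, 0, 0, 0, 0, 0, -0.3, 0, 0, 0, 0, 0, 0, -0.3, 0, 0, 0, 0, 0, 0, -0.3, 0, 0, 0, 0, 0, 0])

```text
time: 33.95
tcp_pos: [0.523, 0.0818, 0.0223]
tool_rot: [180.0, -0.0, -56.1]
wrist_force: [0.9, -0.3, 1.1]
gripper_width: 0.0446
```

Call:
play_rows(commands=[-0.3, 0, 0, 0, 0, 0, 0, -0.3, 0, 0, 0, 0, 0, 0, -0.3, 0, 0, -10, 0, 0, 0, -0.3, 0, 0, -25, 0, 0, 0, -0.3, 0, 0, -25, 0, 0, 0])

```text
time: 34.45
tcp_pos: [0.5243, 0.082, 0.0496]
tool_rot: [-179.9, -0.1, -56.1]
wrist_force: [-0.1, -0.3, -1.5]
gripper_width: 0.045
```

```bash
python3 plan.py -0.3 35 .523,.0818,.15,-56;python3 - <<'E'
from h import *
im=ctrl.read_camera('side')
crop('side','s31',195,160,345,260,5,im)
im=ctrl.read_camera('top')
crop('top','t31',280,130,440,250,5,im)
E
```

```text
t 34.45 tcp [0.5243 0.082  0.0496] [-1.799e+02 -1.000e-01 -5.610e+01] w 0.045 F [-0.1 -0.3 -1.5]
[-0.3, -0.1, 0.3, -33.5, -0.001, -0.001, -0.001, -0.3, -0.2, 0.6, -66.9, -0.002, -0.002, -0.001, -0.3, -0.3, 1, -100.4, -0.002, -0.002, -0.002]
```

View pics/s31.png

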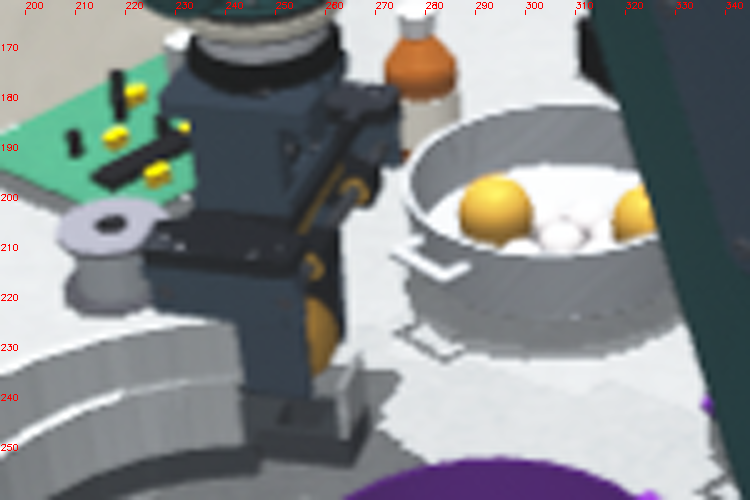

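View pics/t31.png

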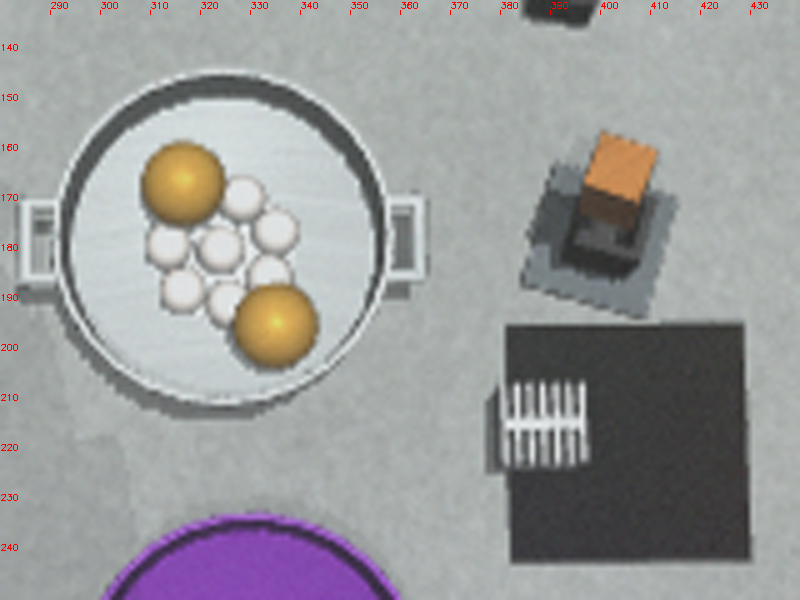

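Call:
play_rows(commands=[-0.3, 0, 0, -33, 0, 0, 0, -0.3, 0, 0, -67, 0, 0, 0, -0.3, 0, 0, -100, 0, 0, 0, -0.3, 0, 0, -105, 0, 0, 0])

```text
time: 34.95
tcp_pos: [0.525, 0.0822, 0.1564]
tool_rot: [-179.7, -0.2, -56.1]
wrist_force: [-0.1, -0.2, -2.1]
gripper_width: 0.0446
```

```bash
python3 plan.py -0.3 40 .578,-.1696,.15,30
```

```text
t 34.95 tcp [0.525  0.0822 0.1564] [-179.7   -0.2  -56.1] w 0.0446 F [-0.1 -0.2 -2.1]
[-0.3, 21.7, 8.8, 0.6, 0, -0.001, -0.137, -0.3, 43.4, 17.6, 1.2, 0, -0.001, -0.273, -0.3, 65, 26.3, 1.9, 0, -0.002, -0.41, -0.3, 86.7, 35.1, 2.5, 0, -0.003, -0.546, -0.3, 108.4, 43.9, 3.1, -0.001, -0.003, -0.683]
[-0.3, 11.3, 20.5, 0.6, 0, -0.001, -0.137, -0.3, 22.6, 41, 1.1, 0, -0.001, -0.273, -0.3, 33.8, 61.5, 1.7, 0, -0.002, -0.41, -0.3, 45.1, 82, 2.3, 0, -0.003, -0.546, -0.3, 56.4, 102.5, 2.9, -0.001, -0.003, -0.683]
[-0.3, -4.2, 23, 0.6, 0, -0.001, -0.137]
```

Call:
play_rows(commands=[-0.3, 22, 9, 0, 0, 0, -0.137, -0.3, 43, 18, 0, 0, 0, -0.273, -0.3, 65, 26, 0, 0, 0, -0.41, -0.3, 87, 35, 0, 0, 0, -0.546, -0.3, 108, 44, 0, 0, 0, -0.683])

```text
time: 35.45
tcp_pos: [0.5483, -0.0329, 0.1555]
tool_rot: [-179.9, -0.3, -16.6]
wrist_force: [0.2, -0.6, -1.8]
gripper_width: 0.0448
```

Call:
play_rows(commands=[-0.3, 11, 20, 0, 0, 0, -0.137, -0.3, 23, 41, 0, 0, 0, -0.273, -0.3, 34, 62, 0, 0, 0, -0.41, -0.3, 45, 82, 0, 0, 0, -0.546, -0.3, 56, 102, 0, 0, 0, -0.683])

```text
time: 35.95
tcp_pos: [0.5723, -0.1475, 0.1544]
tool_rot: [179.9, -0.2, 22.8]
wrist_force: [0.3, -0.4, -1.5]
gripper_width: 0.0447
```

```bash
python3 plan.py -0.3 20 .578,-.1696,.13,30
```

```text
t 35.95 tcp [ 0.5723 -0.1475  0.1544] [179.9  -0.2  22.8] w 0.0447 F [ 0.3 -0.4 -1.5]
[-0.3, -1.7, 11.3, 12.2, 0.001, -0.002, -0.063, -0.3, -3.4, 22.5, 24.4, 0.001, -0.004, -0.125]
```

Call:
play_rows(commands=[-0.3, -1.7, 11, 12, 0, 0, -0.063, -0.3, -3, 22, 24, 0, 0, -0.125, -0.3, -3, 22, 24, 0, 0, -0.125])

```text
time: 36.25
tcp_pos: [0.577, -0.1695, 0.128]
tool_rot: [-180.0, -0.1, 30.0]
wrist_force: [-0.3, 0.6, -1.0]
gripper_width: 0.0451
```

```bash
python3 plan.py -0.3 20 .578,-.1696,.042,30;  python3 - <<'E'
from h import *
im=ctrl.read_camera('top')
crop('top','t32',280,130,440,250,5,im)
E
```

```text
t 36.25 tcp [ 0.577  -0.1695  0.128 ] [-1.8e+02 -1.0e-01  3.0e+01] w 0.0451 F [-0.3  0.6 -1. ]
[-0.3, 0.1, 0.1, 17.2, 0, 0, 0, -0.3, 0.3, 0.3, 34.4, 0, -0.001, 0, -0.3, 0.4, 0.4, 51.6, 0, -0.001, 0, -0.3, 0.5, 0.5, 68.8, -0.001, -0.001, 0, -0.3, 0.6, 0.6, 86, -0.001, -0.001, -0.001]
```

View pics/t32.png

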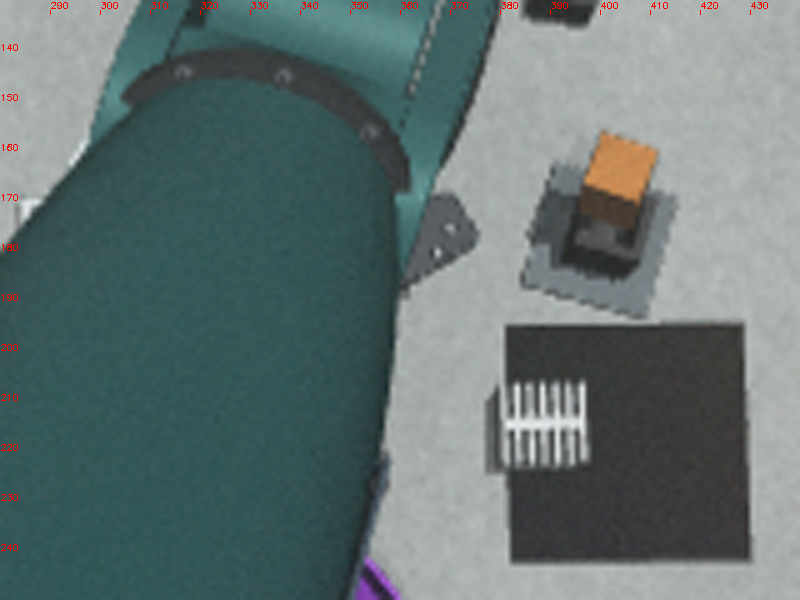

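Call:
play_rows(commands=[-0.3, 0, 0, 17, 0, 0, 0, -0.3, 0, 0, 34, 0, 0, 0, -0.3, 0, 0, 52, 0, 0, 0, -0.3, 0, 0, 68, 0, 0, 0, -0.3, 0, 0, 82, 0, 0, 0])

```text
time: 36.8
tcp_pos: [0.5768, -0.1683, 0.0451]
tool_rot: [-179.9, -0.1, 29.8]
wrist_force: [0.5, -0.5, -1.5]
gripper_width: 0.0448
```

Call:
play_rows(commands=[-0.3, 0, 0, 3, 0, 0, 0, -0.3, 0, 0, 6, 0, 0, 0, -0.3, 0, 0, 6, 0, 0, 0])

```text
time: 37.1
tcp_pos: [0.5769, -0.1683, 0.039]
tool_rot: [-179.9, -0.1, 29.8]
wrist_force: [-0.3, 0.2, -1.9]
gripper_width: 0.045
```

Call:
play_rows(commands=[0.15, 0, 0, 0, 0, 0, 0, 0.15, 0, 0, 0, 0, 0, 0, 0.15, 0, 0, 0, 0, 0, 0, 0.15, 0, 0, -10, 0, 0, 0, 0.15, 0, 0, -30, 0, 0, 0])

```text
time: 37.6
tcp_pos: [0.5762, -0.1681, 0.069]
tool_rot: [-179.9, 0.0, 29.8]
wrist_force: [-0.1, 0.3, 0.2]
gripper_width: 0.0523
```

Call:
play_rows(commands=[0.15, 0, 0, -30, 0, 0, 0, 0.5, 0, 0, -75, 0, 0, 0, 0.7, 0, 0, -90, 0, 0, 0])

```text
time: 37.9
tcp_pos: [0.5781, -0.1689, 0.1638]
tool_rot: [179.9, -0.2, 29.8]
wrist_force: [0.3, 0.3, 0.1]
gripper_width: 0.0654
```

```bash
python3 - <<'E'
from h import *
im=cv2.imread('pics/t32.png')
TB=lambda p:(280+p[0]/5-.5,130+p[1]/5-.5)
m=[onz('top',*TB(p),.003) for p in [(506,325),(744,323),(751,562),(512,562)]];print('mat',np.mean(m,0).round(4))
h=[onz('top',*TB(p),.048) for p in [(503,382),(585,381),(589,466),(506,467)]];print('hs',np.mean(h,0).round(4),np.array(h).round(4))
f=[onz('top',*TB(p),.004) for p in [(550,162),(678,197),(646,318),(522,287)]];print('foot',np.mean(f,0).round(4),np.array(f).round(4))
f=[onz('top',*TB(p),.136) for p in [(603,131),(658,150),(638,203),(583,184)]];print('grip',np.mean(f,0).round(4),np.array(f).round(4))
E
python3 plan.py 0.7 45 .46,-.295,.16,-90
```

```text
mat [ 0.4511 -0.3469  0.003 ]
hs [ 0.4569 -0.2969  0.048 ] [[ 0.4792 -0.2749  0.048 ]
 [ 0.4795 -0.318   0.048 ]
 [ 0.4347 -0.319   0.048 ]
 [ 0.4344 -0.2756  0.048 ]]
foot [ 0.5619 -0.3337  0.004 ] [[ 0.6061 -0.3079  0.004 ]
 [ 0.586  -0.3777  0.004 ]
 [ 0.519  -0.3583  0.004 ]
 [ 0.5366 -0.2911  0.004 ]]
grip [ 0.576  -0.3257  0.136 ] [[ 0.5942 -0.3175  0.136 ]
 [ 0.5844 -0.3445  0.136 ]
 [ 0.5578 -0.3339  0.136 ]
 [ 0.5675 -0.307   0.136 ]]
t 37.9 tcp [ 0.5781 -0.1689  0.1638] [179.9  -0.2  29.8] w 0.0654 F [0.3 0.3 0.1]
[0.7, -11, 3.4, 0.2, 0, 0, 0.139, 0.7, -22, 6.7, 0.5, 0, 0, 0.279, 0.7, -33, 10.1, 0.7, -0.001, -0.001, 0.418, 0.7, -44.1, 13.5, 0.9, -0.001, -0.001, 0.558, 0.7, -55.1, 16.9, 1.1, -0.001, -0.001, 0.697]
[0.7, -6.3, 9.7, 0.2, 0, 0, 0.139, 0.7, -12.6, 19.3, 0.5, 0, 0, 0.279, 0.7, -18.8, 29, 0.7, -0.001, -0.001, 0.418, 0.7, -25.1, 38.6, 1, -0.001, -0.001, 0.558, 0.7, -31.4, 48.3, 1.2, -0.001, -0.001, 0.697]
[0.7, 1.4, 11.4, 0.3, 0, 0, 0.139, 0.7, 2.8, 22.9, 0.5, 0, 0, 0.279, 0.7, 4.2, 34.3, 0.8, -0.001, -0.001, 0.418, 0.7, 5.6, 45.7, 1, -0.001, -0.001, 0.558, 0.7, 7, 57.2, 1.3, -0.001, -0.001, 0.697]
```

```bash
python3 - <<'E'
from h import *
im=ctrl.read_camera('side'); crop('side','s33',250,150,400,250,4,im)
E
python3 plan.py 0.7 45 .457,-.297,.15,90
```

```text
t 37.95 tcp [ 0.5785 -0.1691  0.1646] [179.9  -0.2  29.8] w 0.0692 F [ 2.2 -1.   2.3]
[0.7, -21.1, 6.3, 1.7, 0.001, 0, -0.131, 0.7, -42.3, 12.6, 3.5, 0.001, -0.001, -0.262, 0.7, -63.4, 18.9, 5.2, 0.002, -0.001, -0.394, 0.7, -84.6, 25.2, 7, 0.002, -0.001, -0.525, 0.7, -105.7, 31.5, 8.7, 0.003, -0.002, -0.656]
[0.7, -20.6, -7.9, 1.8, 0.001, 0, -0.131, 0.7, -41.2, -15.8, 3.6, 0.001, -0.001, -0.262, 0.7, -61.8, -23.7, 5.4, 0.002, -0.001, -0.394]
```

View pics/s33.png

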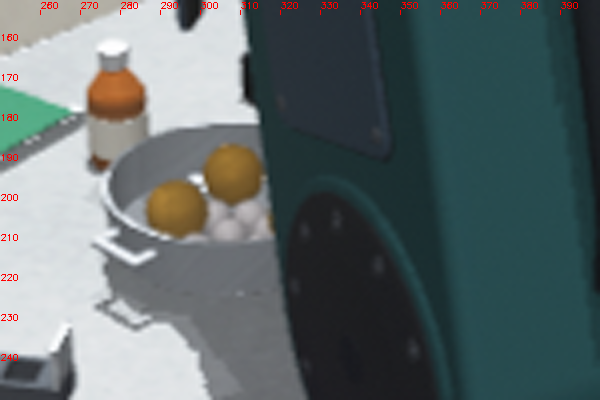

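Call:
play_rows(commands=[0.7, -21, 6, 1, 0, 0, -0.131, 0.7, -42, 13, 2, 0, 0, -0.262, 0.7, -63, 19, 3, 0, 0, -0.394, 0.7, -85, 25, 4, 0, 0, -0.525, 0.7, -106, 32, 5, 0, 0, -0.656])

```text
time: 38.45
tcp_pos: [0.5015, -0.2499, 0.1588]
tool_rot: [179.8, -0.1, 67.7]
wrist_force: [0.2, -0.6, 0.8]
gripper_width: 0.0774
```

Call:
play_rows(commands=[0.7, -21, -8, 2, 0, 0, -0.131, 0.7, -41, -16, 4, 0, 0, -0.262, 0.7, -62, -24, 6, 0, 0, -0.394, 0.7, -62, -24, 20, 0, 0, -0.394, 0.7, -62, -24, 30, 0, 0, -0.394])

```text
time: 38.95
tcp_pos: [0.4555, -0.2981, 0.1275]
tool_rot: [179.8, -0.0, 90.1]
wrist_force: [-0.0, -0.2, -0.4]
gripper_width: 0.0772
```

```bash
python3 - <<'E'
from h import *
im=ctrl.read_camera('top'); crop('top','t34',280,130,440,250,5,im)
E
python3 plan.py 0.7 30 .457,-.297,.019,90
```

```text
t 39.0 tcp [ 0.4551 -0.2972  0.126 ] [ 1.799e+02 -1.000e-01  9.020e+01] w 0.0778 F [-2.   1.4 -2.2]
[0.7, 0, 0.4, 26.7, 0.001, 0, 0.001, 0.7, 0, 0.9, 53.5, 0.001, -0.001, 0.001, 0.7, 0, 1.3, 80.2, 0.002, -0.001, 0.002, 0.7, 0, 1.7, 107, 0.002, -0.002, 0.003]
```

View pics/t34.png

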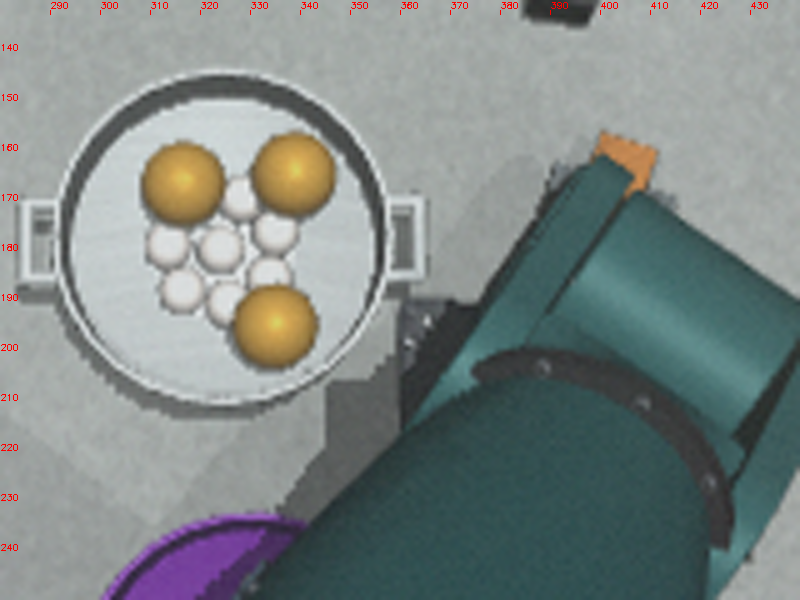

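All three balls and seven beads are in the pot. Re-gripping the heatsink.

Call:
play_rows(commands=[0.7, 0, 0, 25, 0, 0, 0, 0.7, 0, 1, 50, 0, 0, 0, 0.7, 0, 1, 75, 0, 0, 0, 0.7, 0, 2, 95, 0, 0, 0, 0.7, 0, 2, 106, 0, 0, 0])

```text
time: 39.5
tcp_pos: [0.457, -0.2958, 0.018]
tool_rot: [180.0, -0.2, 90.1]
wrist_force: [-0.3, 0.3, 0.7]
gripper_width: 0.0777
```

Call:
play_rows(commands=[-0.2, 0, 0, 0, 0, 0, 0, -0.2, 0, 0, 0, 0, 0, 0, -0.2, 0, 0, 0, 0, 0, 0, -0.2, 0, 0, 0, 0, 0, 0, -0.2, 0, 0, 0, 0, 0, 0])

```text
time: 40.0
tcp_pos: [0.4575, -0.2961, 0.0188]
tool_rot: [179.9, -0.2, 90.1]
wrist_force: [-0.4, 1.1, 5.2]
gripper_width: 0.0439
```

Call:
play_rows(commands=[-0.2, 0, 0, 0, 0, 0, 0, -0.2, 0, 0, 0, 0, 0, 0, -0.2, 0, 0, -8, 0, 0, 0, -0.2, 0, 0, -16, 0, 0, 0, -0.2, 0, 0, -16, 0, 0, 0])

```text
time: 40.5
tcp_pos: [0.4581, -0.2966, 0.0361]
tool_rot: [179.8, -0.1, 90.1]
wrist_force: [-0.2, 0.4, -1.6]
gripper_width: 0.0436
```

```bash
python3 plan.py -0.2 20 .452,-.347,.036,90
```

```text
t 40.5 tcp [ 0.4581 -0.2966  0.0361] [ 1.798e+02 -1.000e-01  9.010e+01] w 0.0436 F [-0.2  0.4 -1.6]
[-0.2, -16.8, -2.1, 0, 0.001, -0.001, 0.001, -0.2, -33.6, -4.1, 0, 0.002, -0.001, 0.001, -0.2, -50.4, -6.2, 0, 0.003, -0.002, 0.002]
```

Call:
play_rows(commands=[-0.2, -17, -2, 0, 0, 0, 0, -0.2, -34, -4, 0, 0, 0, 0, -0.2, -50, -6, 0, 0, 0, 0, -0.2, -50, -6, 8, 0, 0, 0, -0.2, -50, -6, 14, 0, 0, 0])

```text
time: 41.0
tcp_pos: [0.4517, -0.3472, 0.0212]
tool_rot: [179.9, -0.1, 90.0]
wrist_force: [-1.3, 0.7, -1.5]
gripper_width: 0.0439
```

```bash
python3 plan.py
```

```text
t 41.0 tcp [ 0.4517 -0.3472  0.0212] [ 1.799e+02 -1.000e-01  9.000e+01] w 0.0439 F [-1.3  0.7 -1.5]
```

Call:
play_rows(commands=[-0.2, 0, 0, 2, 0, 0, 0, -0.2, 0, 0, 2.5, 0, 0, 0, 0.4, 0, 0, 2.5, 0, 0, 0, 0.4, 0, 0, 2.5, 0, 0, 0, 0.4, 0, 0, 2.5, 0, 0, 0])

```text
time: 41.5
tcp_pos: [0.4517, -0.3469, 0.0185]
tool_rot: [179.9, -0.1, 90.0]
wrist_force: [0.1, -0.0, 1.5]
gripper_width: 0.0632
```

Call:
play_rows(commands=[0.4, 0, 0, 0, 0, 0, 0, 0.4, 0, 0, -10, 0, 0, 0, 0.4, 0, 0, -50, 0, 0, 0, 0.4, 0, 0, -100, 0, 0, 0, 0.4, 0, 0, -145, 0, 0, 0])

```text
time: 42.0
tcp_pos: [0.4512, -0.347, 0.166]
tool_rot: [179.9, -0.1, 90.0]
wrist_force: [0.6, 0.1, -0.3]
gripper_width: 0.0637
```

Call:
play_rows(commands=[0.4, 0, -30, -20, 0, 0, 0, 0.4, 0, -30, -20, 0, 0, 0])

```text
time: 42.2
tcp_pos: [0.4205, -0.3479, 0.1899]
tool_rot: [179.7, 0.1, 90.0]
wrist_force: [1.1, -0.1, -0.1]
gripper_width: 0.0638
```

```bash
python3 - <<'E'
from h import *
t=ctrl.read_camera('top');s=ctrl.read_camera('side'); crop('top','t35',370,135,440,250,5,t);cv2.imwrite('pics/top35.png',t);cv2.imwrite('pics/side35.png',s)
crop('side','s35',300,130,400,230,6,s)
print(proj('side',[[.562,-.334,0],[.562,-.334,.065],[.576,-.326,.136]]))
E
python3 plan.py
```

```text
[[352.56377785 188.55471352]
 [352.79039592 170.26864451]
 [347.89041987 148.86272405]]
t 42.3 tcp [ 0.4211 -0.3473  0.1868] [ 1.798e+02 -1.000e-01  9.000e+01] w 0.0637 F [ 0.2 -0.   0.1]
```

View pics/t35.png

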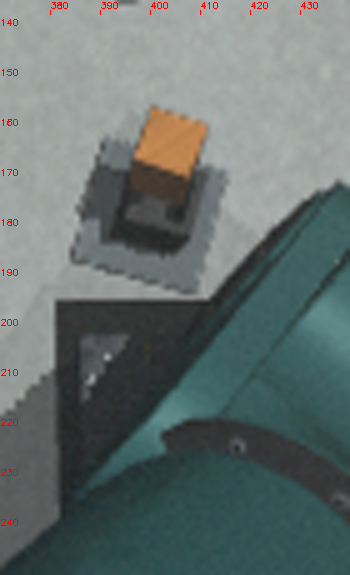

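View pics/side35.png

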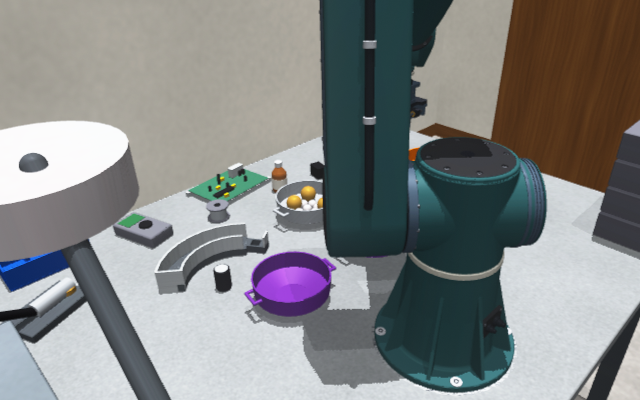

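```bash
python3 plan.py 0.6 40 .572,-.328,.17,70
```

```text
t 42.3 tcp [ 0.4211 -0.3473  0.1868] [ 1.798e+02 -1.000e-01  9.000e+01] w 0.0637 F [ 0.2 -0.   0.1]
[0.6, 4.8, 37.7, 4.3, 0.001, 0, 0.087, 0.6, 9.6, 75.4, 8.7, 0.002, -0.001, 0.174, 0.6, 14.5, 113.1, 13, 0.003, -0.001, 0.262, 0.6, 19.3, 150.8, 17.4, 0.003, -0.002, 0.349]
```

Call:
play_rows(commands=[0.6, 5, 38, 4, 0, 0, 0.087, 0.6, 10, 75, 8, 0, 0, 0.174, 0.6, 14, 113, 12, 0.002, 0, 0.262, 0.6, 19, 151, 16, 0.003, -0.002, 0.349, 0.6, 19, 151, 16, 0.003, -0.002, 0.349])

```text
time: 42.8
tcp_pos: [0.5757, -0.327, 0.1694]
tool_rot: [-180.0, -0.0, 69.9]
wrist_force: [-2.2, 0.4, 0.3]
gripper_width: 0.0728
```

```bash
python3 - <<'E'
from h import *
t=ctrl.read_camera('top'); crop('top','t36',290,105,450,250,5,t)
E
python3 plan.py 0.6 25 .572,-.328,.094,70
```

```text
t 42.85 tcp [ 0.5737 -0.3272  0.1694] [-179.9   -0.    70.1] w 0.0727 F [-0.9  0.2 -0.1]
[0.6, -0.3, -0.3, 18.8, 0, 0, 0, 0.6, -0.7, -0.6, 37.7, -0.001, 0, 0.001, 0.6, -1, -0.9, 56.5, -0.001, 0, 0.001, 0.6, -1.4, -1.2, 75.4, -0.002, 0, 0.002]
```

View pics/t36.png

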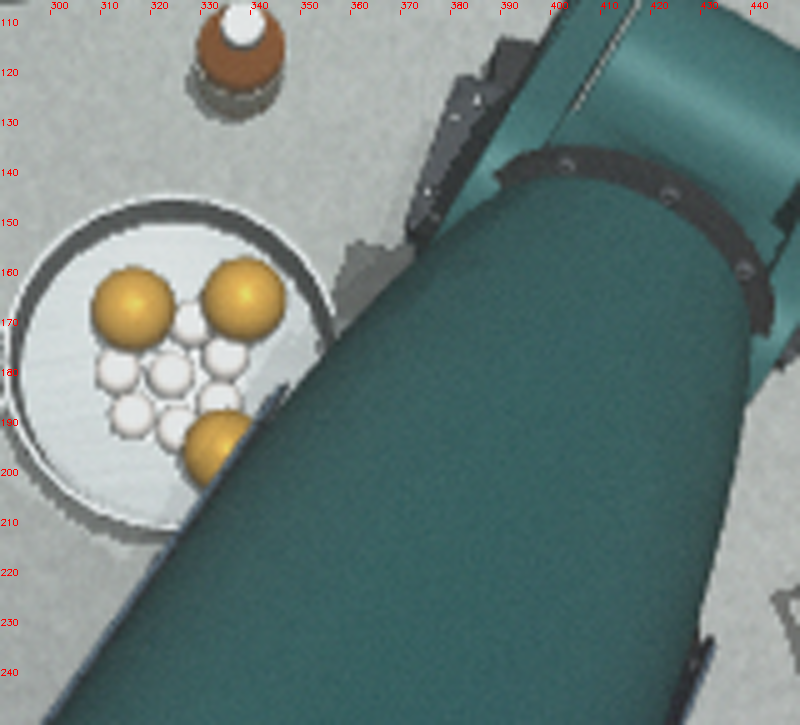

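Call:
play_rows(commands=[0.6, 0, 0, 18, 0, 0, 0, 0.6, 0, 0, 36, 0, 0, 0, 0.6, -1, -1, 54, 0, 0, 0, 0.6, -1, -1, 70, 0, 0, 0, 0.6, -1, -1, 75, 0, 0, 0])

```text
time: 43.35
tcp_pos: [0.5709, -0.3273, 0.0917]
tool_rot: [-179.7, -0.0, 70.1]
wrist_force: [-0.2, -0.1, 1.1]
gripper_width: 0.0729
```

Call:
play_rows(commands=[-0.6, 0, 0, 0, 0, 0, 0, -0.6, 0, 0, 0, 0, 0, 0, -0.6, 0, 0, 0, 0, 0, 0, -0.6, 0, 0, 0, 0, 0, 0, -0.6, 0, 0, 0, 0, 0, 0], grip_force=20)

```text
time: 43.85
tcp_pos: [0.5711, -0.3274, 0.0923]
tool_rot: [-179.8, -0.0, 70.1]
wrist_force: [0.6, -0.6, -0.1]
gripper_width: 0.036
```

Call:
play_rows(commands=[-0.6, 0, 0, 0, 0, 0, 0, -0.6, 0, 0, 0, 0, 0, 0, -0.6, 0, 0, 0, 0, 0, 0])

```text
time: 44.15
tcp_pos: [0.5711, -0.3281, 0.0926]
tool_rot: [-179.8, 0.0, 70.1]
wrist_force: [-1.5, -5.4, -1.1]
gripper_width: 0.033
```

Call:
play_rows(commands=[-0.6, 0, 0, 0, 0, 0, 0, -0.6, 0, 0, 0, 0, 0, 0, -0.6, 0, 0, 0, 0, 0, 0], grip_force=40)

```text
time: 44.45
tcp_pos: [0.5707, -0.3296, 0.0928]
tool_rot: [-179.9, 0.2, 70.1]
wrist_force: [-4.4, -12.7, -2.6]
gripper_width: 0.0317
```

Call:
play_rows(commands=[-0.6, -2, 0, 0, 0, 0, 0, -0.6, -4, 0, 0, 0, 0, 0, -0.6, -5, 0, 0, 0, 0, 0, -0.6, -5, 0, 0, 0, 0, 0])

```text
time: 44.85
tcp_pos: [0.5691, -0.3342, 0.0928]
tool_rot: [-179.9, 0.1, 70.1]
wrist_force: [0.2, -1.0, -0.9]
gripper_width: 0.0299
```

Call:
play_rows(commands=[-0.6, 0, 0, -8, 0, 0, 0, -0.6, 0, 1, -18, 0, 0, 0, -0.6, 0, 1.5, -28, 0, 0, 0, -0.6, 0, 2, -38, 0, 0, 0, -0.6, 0, 2, -42, 0, 0, 0])

```text
time: 45.35
tcp_pos: [0.5717, -0.3351, 0.1366]
tool_rot: [-180.0, 0.2, 70.1]
wrist_force: [0.7, 0.1, -0.2]
gripper_width: 0.03
```

Call:
play_rows(commands=[-0.6, 0, 0.5, -12, 0, 0, 0, -0.6, 0, 1, -28, 0, 0, 0, -0.6, 0, 1, -50, 0, 0, 0, -0.6, 0, 1, -70, 0, 0, 0, -0.6, 0, 1, -70, 0, 0, 0])

```text
time: 45.85
tcp_pos: [0.5742, -0.3362, 0.2105]
tool_rot: [179.8, 0.2, 70.1]
wrist_force: [0.7, 0.4, -2.2]
gripper_width: 0.0298
```

```bash
python3 plan.py -0.6 40 .60,-.07,.22,70
```

```text
t 45.85 tcp [ 0.5742 -0.3362  0.2105] [179.8   0.2  70.1] w 0.0298 F [ 0.7  0.4 -2.2]
[-0.6, 37, -9.5, -1.6, 0.001, 0.001, 0, -0.6, 74, -18.9, -3.1, 0.001, 0.001, 0.001, -0.6, 111, -28.4, -4.7, 0.002, 0.002, 0.001, -0.6, 148, -37.8, -6.2, 0.002, 0.002, 0.001, -0.6, 185.1, -47.3, -7.8, 0.003, 0.003, 0.002]
[-0.6, 37, -9.5, -1.4, 0.001, 0.001, 0, -0.6, 74, -19, -2.8, 0.001, 0.001, 0.001]
```

Call:
play_rows(commands=[-0.6, 37, -9, -1, 0, 0, 0, -0.6, 74, -19, -3, 0, 0, 0, -0.6, 111, -28, -4, 0, 0, 0, -0.6, 148, -38, -6, 0, 0, 0, -0.6, 185, -47, -8, 0, 0, 0])

```text
time: 46.35
tcp_pos: [0.5925, -0.1446, 0.2172]
tool_rot: [179.8, 0.2, 70.1]
wrist_force: [0.4, 0.3, -1.3]
gripper_width: 0.03
```

Call:
play_rows(commands=[-0.6, 37, -9, -1, 0, 0, 0, -0.6, 74, -19, -3, 0, 0, 0, -0.6, 95, -19, -3, 0, 0, 0, -0.6, 95, -19, -3, 0, 0, 0, -0.6, 95, -19, -3, 0, 0, 0])

```text
time: 46.85
tcp_pos: [0.6066, -0.0487, 0.2193]
tool_rot: [179.8, 0.2, 70.2]
wrist_force: [-1.0, -0.0, -2.4]
gripper_width: 0.03
```

```bash
python3 - <<'E'
from h import *
s=ctrl.read_camera('side');t=ctrl.read_camera('top'); crop('side','s37',200,80,330,220,5,s);crop('top','t37',280,100,440,250,5,t)
p=ctrl.sense()['tcp_pos'];print(p, proj('side',[p,p-[0,0,.087]]))
E
python3 plan.py
```

```text
[ 0.60657181 -0.04955574  0.21942035] [[268.54387814 148.17009078]
 [270.89258483 177.0246994 ]]
t 46.95 tcp [ 0.6066 -0.0496  0.2194] [179.8   0.2  70.1] w 0.0296 F [-0.6  0.2 -2.4]
```

View pics/s37.png

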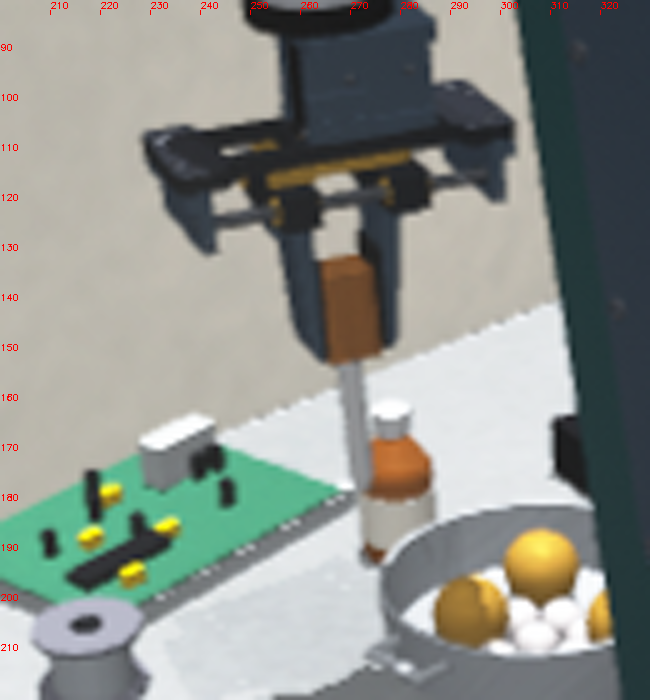

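View pics/t37.png

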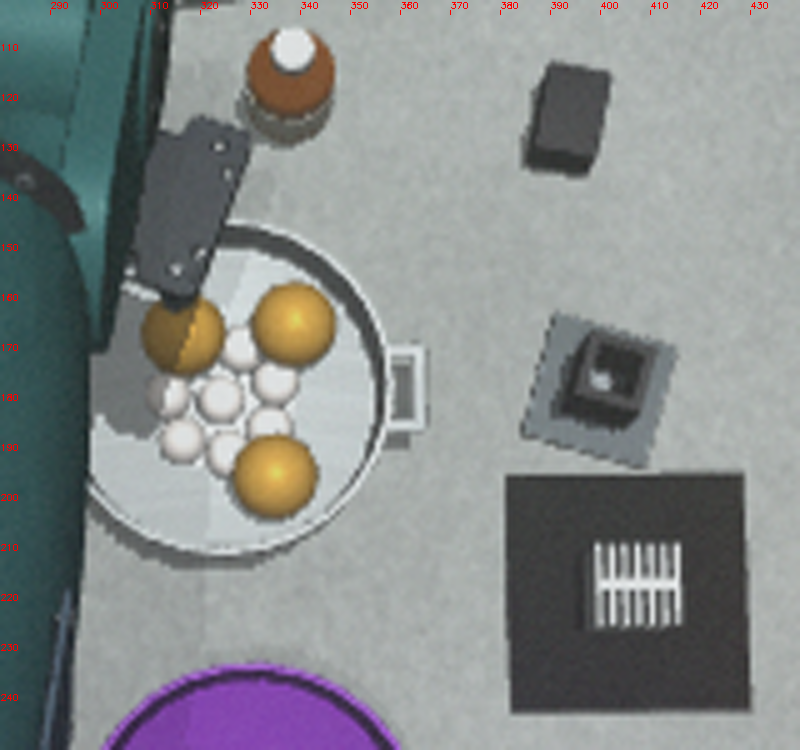

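```bash
python3 - <<'E'
from h import *
K,r,t=cam('side');R=cv2.Rodrigues(r)[0];print('right',R[0],'down',R[1],'fwd',R[2],'pos',-R.T@t)
t=ctrl.read_camera('top');cv2.imwrite('pics/top38.png',t); crop('top','t38',375,155,435,205,12,t)
# tip ambiguous line: for tip z values
for z in (.128,.131,.134): print(onz('side',271.9,176.9,z))
E
```

```text
right [-0.69243084 -0.72117229 -0.02121458] down [-0.35316194  0.36443448 -0.8616636 ] fwd [ 0.62913923 -0.58915027 -0.50703628] pos [-0.38078985  0.6875641   0.76788431]
[ 0.61199281 -0.05711053  0.128     ]
[ 0.6073383  -0.05361924  0.131     ]
[ 0.60268379 -0.05012795  0.134     ]
```

View pics/t38.png

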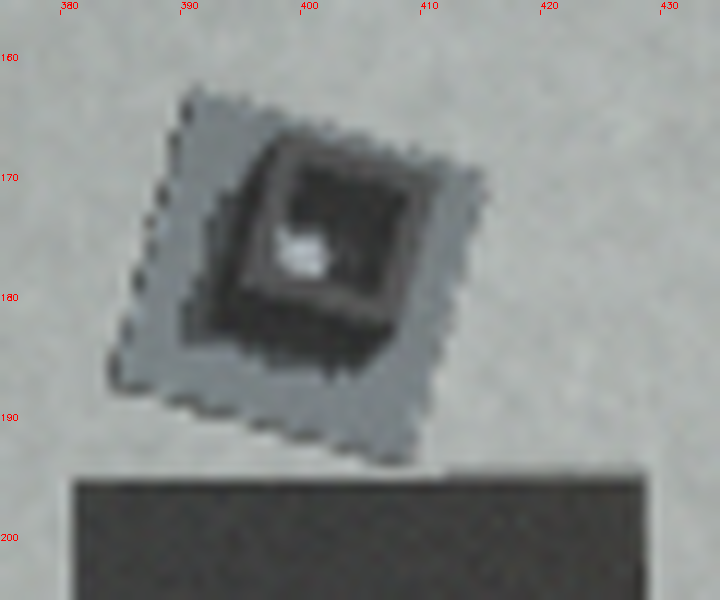

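Call:
play_rows(commands=[-0.6, 0, 0, 0, 0, 0, 0.145, -0.6, 0, 0, 0, 0, 0, 0.29, -0.6, 0, 0, 0, 0, 0, 0.435, -0.6, 0, 0, 0, 0, 0, 0.58, -0.6, 0, 0, 0, 0, 0, 0.725])

```text
time: 47.5
tcp_pos: [0.6064, -0.0506, 0.2194]
tool_rot: [179.7, 0.1, 28.1]
wrist_force: [-0.2, -0.5, -0.9]
gripper_width: 0.0297
```

Call:
play_rows(commands=[-0.6, 0, 0, 0, 0, 0, 0.145, -0.6, 0, 0, 0, 0, 0, 0.29, -0.6, 0, 0, 0, 0, 0, 0.435, -0.6, 0, 0, 0, 0, 0, 0.58, -0.6, 0, 0, 0, 0, 0, 0.725])

```text
time: 48.0
tcp_pos: [0.6062, -0.0516, 0.2193]
tool_rot: [179.7, -0.1, -13.8]
wrist_force: [0.6, -0.6, -1.6]
gripper_width: 0.0301
```

Call:
play_rows(commands=[-0.6, 0, 0, 0, 0, 0, 0.12, -0.6, 0, 0, 0, 0, 0, 0.12, -0.6, 0, 0, 0, 0, 0, 0.12])

```text
time: 48.3
tcp_pos: [0.6061, -0.0522, 0.2193]
tool_rot: [179.7, -0.2, -20.5]
wrist_force: [0.3, -0.2, -0.2]
gripper_width: 0.03
```

```bash
python3 - <<'E'
from h import *
s=ctrl.read_camera('side');crop('side','s39',230,90,320,200,7,s)
p=ctrl.sense()['tcp_pos'];print(p, proj('side',[p,p-[0,0,.087]]))
E
python3 plan.py
```

```text
[ 0.60608166 -0.05204378  0.21927045] [[269.39035174 147.99436394]
 [271.70987805 176.82878303]]
t 48.35 tcp [ 0.6061 -0.052   0.2193] [179.7  -0.2 -20.5] w 0.03 F [ 0.1 -0.3 -1.7]
```

View pics/s39.png

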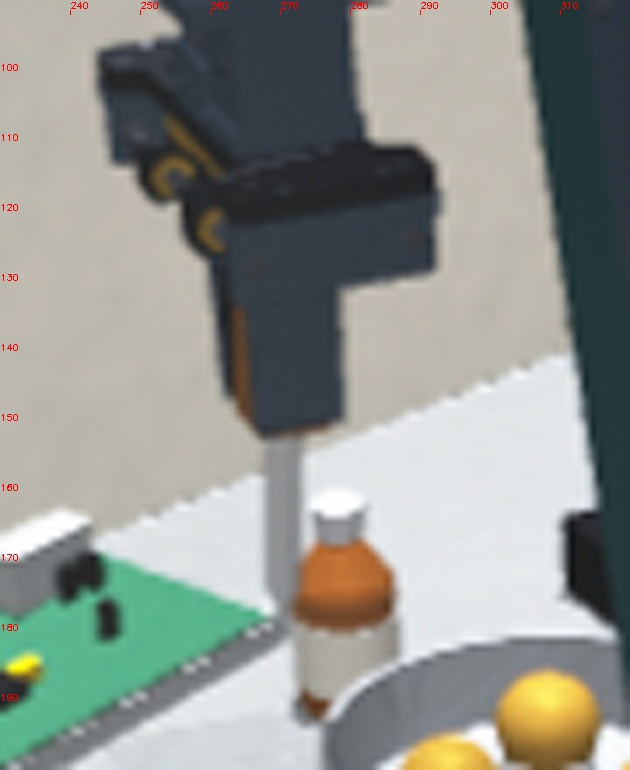

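The rod is nearly upright in the grip, with its tip about 2 mm off the TCP line and about 86 mm below the TCP. The heatsink is back mid-mat (top px (407,216)). Now to the pot entry point.

```bash
cat > stir.py <<'E'
import sys,numpy as np
from station import ctrl
from scipy.spatial.transform import Rotation as Ro
C=np.array([.5542,-.1279]); OFF=np.array([-.0009,-.0023])
def P(a,r,z): 
    a=np.radians(a); return np.array([C[0]+r*np.cos(a)+OFF[0],C[1]+r*np.sin(a)+OFF[1],z])
s=ctrl.sense(); p=np.array(s['tcp_pos']);R=Ro.from_euler('xyz',s['tool_rot'],degrees=True)
q=p[:2]-OFF-C; print('t',s['time'],'tcp',p.round(4),s['tool_rot'].round(1),'ang',np.degrees(np.arctan2(q[1],q[0])).round(1),'r',np.hypot(*q).round(4),'F',s['wrist_force'].round(1),'w',round(s['gripper_width'],4))
if len(sys.argv)>1:
    b=p; rows=[]; tR=Ro.from_euler('xyz',[180,0,-20.5],degrees=True); k=0
    for w in sys.argv[1:]:
        a,r,z=map(float,w.split(',')); t=P(a,r,z)
        dr=(R.inv()*tR).as_rotvec() if k<5 else np.zeros(3)
        rows+=[-0.6,*np.round((R if k<5 else tR).inv().apply(t-b)*1e3,1),*np.round(dr,3)]
        k+=1
        if k%5==0: print([float(f'{v:g}') for v in rows]); rows=[]; b=t
    if rows: print([float(f'{v:g}') for v in rows])
E
python3 plan.py -0.6 40 .5074,-.1037,.18,-20.5; python3 stir.py 150,.053,.18 150,.053,.140 150,.053,.108
```

```text
t 48.35 tcp [ 0.6061 -0.052   0.2193] [179.7  -0.2 -20.5] w 0.03 F [ 0.1 -0.3 -1.7]
[-0.6, -24.8, 27.6, 13.1, 0.001, -0.001, 0, -0.6, -49.6, 55.2, 26.3, 0.003, -0.002, 0, -0.6, -74.4, 82.8, 39.4, 0.004, -0.003, -0.001]
t 48.35 tcp [ 0.6061 -0.052   0.2193] [179.7  -0.2 -20.5] ang 56.0 r 0.0943 F [ 0.1 -0.3 -1.7] w 0.03
[-0.6, -74.4, 82.8, 39.4, 0.004, -0.003, -0.001, -0.6, -74.5, 82.6, 79.4, 0.004, -0.003, -0.001, -0.6, -74.6, 82.5, 111.4, 0.004, -0.003, -0.001]
```

Call:
play_rows(commands=[-0.6, -25, 28, 10, 0, 0, 0, -0.6, -50, 55, 20, 0.003, 0, 0, -0.6, -74, 83, 30, 0.004, -0.003, 0, -0.6, -74, 83, 35, 0.004, -0.003, 0, -0.6, -74, 83, 35, 0.004, -0.003, 0], grip_force=45)

```text
time: 48.85
tcp_pos: [0.5072, -0.1043, 0.1841]
tool_rot: [180.0, 0.0, -20.5]
wrist_force: [0.0, -0.1, -0.4]
gripper_width: 0.0302
```

```bash
python3 stir.py 150,.053,.16 150,.053,.140 150,.053,.124 150,.053,.112 150,.053,.108; python3 - <<'E'
from h import *
s=ctrl.read_camera('side');crop('side','s40',240,100,350,230,5,s)
t=ctrl.read_camera('top');crop('top','t40',280,130,440,250,5,t)
E
```

```text
t 48.85 tcp [ 0.5072 -0.1043  0.1841] [180.    0.  -20.5] ang 150.7 r 0.0528 F [ 0.  -0.1 -0.4] w 0.0302
[-0.6, -0.1, -0.7, 24.1, 0.0, 0.001, 0.0, -0.6, -0.0, -0.7, 44.1, 0.0, 0.001, 0.0, -0.6, -0.0, -0.7, 60.1, 0.0, 0.001, 0.0, -0.6, -0.0, -0.7, 72.1, 0.0, 0.001, 0.0, -0.6, -0.0, -0.7, 76.1, 0.0, 0.001, 0.0]
```

View pics/s40.png

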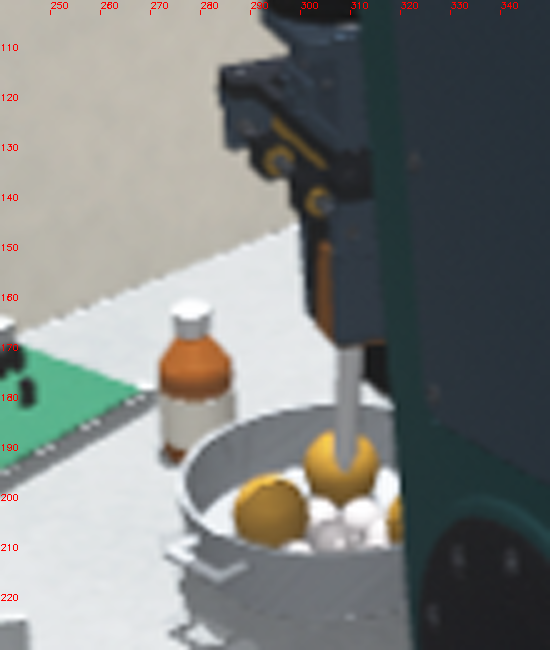

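View pics/t40.png

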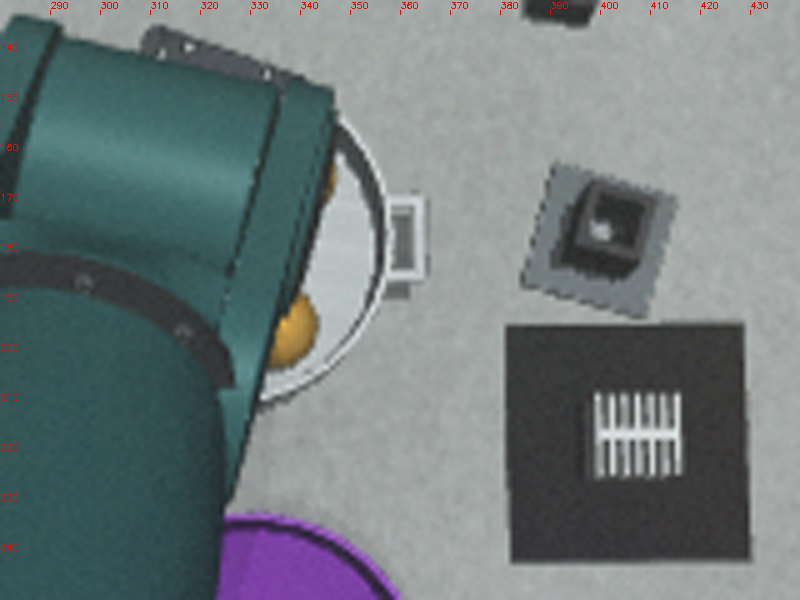

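```bash
python3 - <<'E'
from h import *
print(proj('side',[[.5081,-.102,z] for z in (.096,.0985,.1)]))
E
```

```text
[[309.41919873 193.97023282]
 [309.38901296 193.17522219]
 [309.37087455 192.69750605]]
```

Call:
play_rows(commands=[-0.6, 0, -0.7, 20, 0, 0, 0, -0.6, 0, -0.7, 38, 0, 0, 0, -0.6, 0, -0.7, 54, 0, 0, 0, -0.6, 0, -0.7, 68, 0, 0, 0, -0.6, 0, -0.7, 74, 0, 0, 0])

```text
time: 49.45
tcp_pos: [0.509, -0.103, 0.1098]
tool_rot: [180.0, 0.0, -20.4]
wrist_force: [-0.5, 0.9, -1.1]
gripper_width: 0.0302
```

```bash
python3 stir.py 168,.049,.107 186,.045,.105 204,.041,.103 222,.037,.101 240,.033,.100 258,.031,.1 276,.031,.1 294,.031,.1 312,.031,.1 330,.031,.1
```

```text
t 49.45 tcp [ 0.509  -0.103   0.1098] [180.    0.  -20.4] ang 148.5 r 0.0519 F [-0.5  0.9 -1.1] w 0.0302
[-0.6, 2.5, 17.2, 2.9, 0.0, 0.0, 0.002, -0.6, 10.6, 30.0, 4.9, 0.0, 0.0, 0.002, -0.6, 21.7, 38.7, 6.9, 0.0, 0.0, 0.002, -0.6, 33.8, 42.8, 8.9, 0.0, 0.0, 0.002, -0.6, 45.5, 42.5, 9.8, 0.0, 0.0, 0.002]
[-0.6, 10.0, -1.9, -0.0, 0.0, 0.0, 0.0, -0.6, 19.3, -4.8, -0.0, 0.0, 0.0, 0.0, -0.6, 27.2, -10.4, -0.0, 0.0, 0.0, 0.0, -0.6, 32.9, -18.2, -0.0, 0.0, 0.0, 0.0, -0.6, 36.0, -27.4, -0.0, 0.0, 0.0, 0.0]
```

```bash
python3 stir.py 158,.051,.108 168,.049,.107 178,.047,.106 188,.044,.105 198,.042,.104 209,.039,.103 221,.036,.102 233,.034,.101 246,.032,.100 260,.031,.1
```

```text
t 49.45 tcp [ 0.509  -0.103   0.1098] [180.    0.  -20.4] ang 148.5 r 0.0519 F [-0.5  0.9 -1.1] w 0.0302
[-0.6, -0.0, 8.6, 1.8, 0.0, 0.0, 0.002, -0.6, 2.5, 17.2, 2.9, 0.0, 0.0, 0.002, -0.6, 6.4, 24.9, 3.9, 0.0, 0.0, 0.002, -0.6, 12.3, 30.9, 4.9, 0.0, 0.0, 0.002, -0.6, 18.0, 36.1, 5.9, 0.0, 0.0, 0.002]
[-0.6, 7.5, 3.5, 1.0, 0.0, 0.0, 0.0, -0.6, 15.7, 5.5, 2.0, 0.0, 0.0, 0.0, -0.6, 23.2, 6.5, 3.0, 0.0, 0.0, 0.0, -0.6, 30.9, 5.8, 4.0, 0.0, 0.0, 0.0, -0.6, 38.5, 4.3, 4.0, 0.0, 0.0, 0.0]
```

Call:
play_rows(commands=[-0.6, 0, 8.5, 2, 0, 0, 0, -0.6, 2.5, 17, 3, 0, 0, 0, -0.6, 6.5, 25, 4, 0, 0, 0, -0.6, 12, 31, 5, 0, 0, 0, -0.6, 18, 36, 6, 0, 0, 0])

```text
time: 49.95
tcp_pos: [0.5138, -0.1441, 0.1042]
tool_rot: [180.0, -0.0, -20.4]
wrist_force: [-0.7, -0.4, -1.6]
gripper_width: 0.0298
```

Call:
play_rows(commands=[-0.6, 7.5, 3.5, 1, 0, 0, 0, -0.6, 15.5, 5.5, 2, 0, 0, 0, -0.6, 23, 6.5, 3, 0, 0, 0, -0.6, 31, 6, 4, 0, 0, 0, -0.6, 38.5, 4.5, 4, 0, 0, 0])

```text
time: 50.45
tcp_pos: [0.5491, -0.1621, 0.1001]
tool_rot: [180.0, -0.0, -20.4]
wrist_force: [-0.7, -0.4, -1.1]
gripper_width: 0.0296
```

```bash
python3 stir.py 276,.031,.1 292,.031,.1 308,.031,.1 324,.031,.1 340,.031,.1 356,.031,.1 12,.031,.1 28,.031,.1 44,.031,.1 60,.031,.1;  python3 - <<'E'
from h import *
s=ctrl.read_camera('side');crop('side','s41',240,100,350,230,5,s)
E
```

```text
t 50.45 tcp [ 0.5491 -0.1621  0.1001] [180.   -0.  -20.4] ang -97.6 r 0.0322 F [-0.7 -0.4 -1.1] w 0.0296
[-0.6, 6.6, -3.6, 0.1, 0.0, -0.0, 0.001, -0.6, 13.7, -8.5, 0.1, 0.0, -0.0, 0.001, -0.6, 19.2, -15.1, 0.1, 0.0, -0.0, 0.001, -0.6, 22.7, -23.1, 0.1, 0.0, -0.0, 0.001, -0.6, 23.8, -31.6, 0.1, 0.0, -0.0, 0.001]
[-0.6, -1.3, -8.5, -0.0, 0.0, 0.0, 0.0, -0.6, -4.9, -16.4, -0.0, 0.0, 0.0, 0.0, -0.6, -10.5, -22.9, -0.0, 0.0, 0.0, 0.0, -0.6, -17.7, -27.7, -0.0, 0.0, 0.0, 0.0, -0.6, -25.9, -30.3, -0.0, 0.0, 0.0, 0.0]
```

View pics/s41.png

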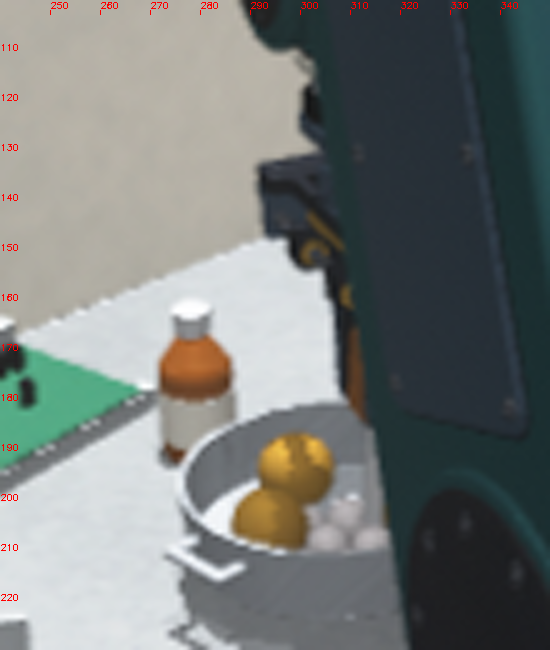

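Call:
play_rows(commands=[-0.6, 6.5, -3.5, 0, 0, 0, 0, -0.6, 13.5, -8.5, 0, 0, 0, 0, -0.6, 19, -15, 0, 0, 0, 0, -0.6, 22.5, -23, 0, 0, 0, 0, -0.6, 24, -31.5, 0, 0, 0, 0])

```text
time: 51.0
tcp_pos: [0.5846, -0.1408, 0.1006]
tool_rot: [180.0, -0.1, -20.4]
wrist_force: [-0.8, -2.3, -0.3]
gripper_width: 0.0294
```

Call:
play_rows(commands=[-0.6, -1.5, -8.5, 0, 0, 0, 0, -0.6, -5, -16.5, 0, 0, 0, 0, -0.6, -10.5, -23, 0, 0, 0, 0, -0.6, -17.5, -27.5, 0, 0, 0, 0, -0.6, -26, -30.5, 0, 0, 0, 0])

```text
time: 51.5
tcp_pos: [0.5711, -0.1023, 0.1007]
tool_rot: [180.0, -0.2, -20.4]
wrist_force: [1.0, -0.4, -0.4]
gripper_width: 0.0298
```

```bash
python3 stir.py $(python3 -c "
for i in range(1,26): print(f'{60+18*i},.031,.1')"); python3 - <<'E'
from h import *
s=ctrl.read_camera('side');crop('side','s42',240,100,350,230,5,s)
E
```

```text
t 51.5 tcp [ 0.5711 -0.1023  0.1007] [180.   -0.2 -20.4] ang 57.4 r 0.0331 F [ 1.  -0.4 -0.4] w 0.0298
[-0.6, -11.5, 1.7, 0.7, 0.0, -0.004, 0.001, -0.6, -20.8, 4.6, 0.6, 0.0, -0.004, 0.001, -0.6, -28.7, 10.2, 0.6, 0.0, -0.004, 0.001, -0.6, -34.5, 18.0, 0.6, 0.0, -0.004, 0.001, -0.6, -37.5, 27.2, 0.6, 0.0, -0.004, 0.001]
[-0.6, -0.1, 9.7, 0.0, 0.0, 0.0, 0.0, -0.6, 2.8, 18.9, 0.0, 0.0, 0.0, 0.0, -0.6, 8.5, 26.8, 0.0, 0.0, 0.0, 0.0, -0.6, 16.3, 32.6, 0.0, 0.0, 0.0, 0.0, -0.6, 25.5, 35.7, 0.0, 0.0, 0.0, 0.0]
[-0.6, 9.7, 0.1, 0.0, 0.0, 0.0, 0.0, -0.6, 18.9, -2.8, -0.0, 0.0, 0.0, 0.0, -0.6, 26.8, -8.5, -0.0, 0.0, 0.0, 0.0, -0.6, 32.6, -16.3, -0.0, 0.0, 0.0, 0.0, -0.6, 35.7, -25.5, -0.0, 0.0, 0.0, 0.0]
[-0.6, 0.1, -9.7, -0.0, 0.0, 0.0, 0.0, -0.6, -2.8, -18.9, -0.0, 0.0, 0.0, 0.0, -0.6, -8.5, -26.8, -0.0, 0.0, 0.0, 0.0, -0.6, -16.3, -32.6, -0.0, 0.0, 0.0, 0.0, -0.6, -25.5, -35.7, -0.0, 0.0, 0.0, 0.0]
[-0.6, -9.7, -0.1, -0.0, 0.0, 0.0, 0.0, -0.6, -18.9, 2.8, 0.0, 0.0, 0.0, 0.0, -0.6, -26.8, 8.5, 0.0, 0.0, 0.0, 0.0, -0.6, -32.6, 16.3, 0.0, 0.0, 0.0, 0.0, -0.6, -35.7, 25.5, 0.0, 0.0, 0.0, 0.0]
```

View pics/s42.png

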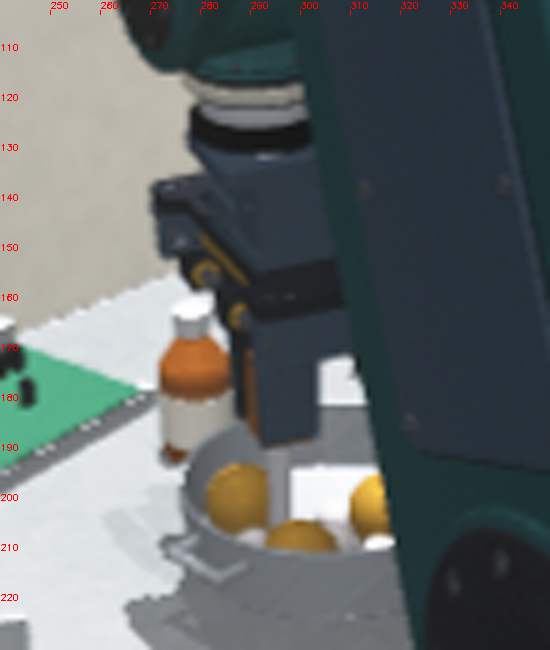

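Rod and balls are circulating inside the pot. Continue.

Call:
play_rows(commands=[-0.6, -11, 1.5, 0, 0, 0, 0, -0.6, -20.5, 4.5, 0, 0, 0, 0, -0.6, -28.5, 10, 0, 0, 0, 0, -0.6, -34.5, 18, 0, 0, 0, 0, -0.6, -37.5, 27, 0, 0, 0, 0])

```text
time: 52.05
tcp_pos: [0.527, -0.1151, 0.1015]
tool_rot: [-180.0, -0.5, -20.4]
wrist_force: [12.1, -5.9, -1.6]
gripper_width: 0.0299
```

Call:
play_rows(commands=[-0.6, 0, 9.5, 0, 0, 0, 0, -0.6, 3, 19, 0, 0, 0, 0, -0.6, 8.5, 27, 0, 0, 0, 0, -0.6, 16.5, 32.5, 0, 0, 0, 0, -0.6, 25.5, 35.5, 0, 0, 0, 0])

```text
time: 52.55
tcp_pos: [0.5387, -0.1581, 0.1015]
tool_rot: [-180.0, -0.5, -20.4]
wrist_force: [-1.0, 0.3, -1.0]
gripper_width: 0.0298
```

```bash
python3 stir.py 258,.031,.1 276,.031,.1 294,.031,.1 312,.031,.1 330,.031,.1
```

```text
t 52.55 tcp [ 0.5387 -0.1581  0.1015] [-180.    -0.5  -20.4] ang -117.6 r 0.0315 F [-1.   0.3 -1. ] w 0.0298
[-0.6, 8.5, -0.6, 1.6, -0.0, -0.008, 0.001, -0.6, 17.7, -3.5, 1.6, -0.0, -0.008, 0.001, -0.6, 25.6, -9.1, 1.7, -0.0, -0.008, 0.001, -0.6, 31.4, -16.9, 1.8, -0.0, -0.008, 0.001, -0.6, 34.5, -26.1, 1.8, -0.0, -0.008, 0.001]
```

Call:
play_rows(commands=[-0.6, 8.5, -0.5, 1.5, 0, -0.008, 0, -0.6, 17.5, -3.5, 1.5, 0, -0.008, 0, -0.6, 25.5, -9, 1.5, 0, -0.008, 0, -0.6, 31.5, -17, 1.5, 0, -0.008, 0, -0.6, 34.5, -26, 1.5, 0, -0.008, 0])

```text
time: 53.05
tcp_pos: [0.5812, -0.1452, 0.1004]
tool_rot: [-180.0, -0.0, -20.4]
wrist_force: [0.0, -0.3, -0.5]
gripper_width: 0.0297
```

Call:
play_rows(commands=[-0.6, 0, -9.5, 0, 0, 0, 0, -0.6, -3, -19, 0, 0, 0, 0, -0.6, -8.5, -27, 0, 0, 0, 0, -0.6, -16.5, -32.5, 0, 0, 0, 0, -0.6, -25.5, -35.5, 0, 0, 0, 0])

```text
time: 53.55
tcp_pos: [0.5695, -0.1021, 0.1005]
tool_rot: [-180.0, -0.1, -20.4]
wrist_force: [0.6, -0.0, -1.0]
gripper_width: 0.03
```

```bash
python3 stir.py 78,.031,.1 96,.031,.1 114,.031,.1 132,.031,.1 150,.031,.1;python3 - <<'E'
from h import *
s=ctrl.read_camera('side');crop('side','s43',240,100,350,230,5,s)
E
```

```text
t 53.55 tcp [ 0.5695 -0.1021  0.1005] [-1.80e+02 -1.00e-01 -2.04e+01] ang 60.0 r 0.0324 F [ 0.6 -0.  -1. ] w 0.03
[-0.6, -10.0, 1.3, 0.5, -0.0, -0.001, 0.002, -0.6, -19.2, 4.2, 0.5, -0.0, -0.001, 0.002, -0.6, -27.1, 9.8, 0.5, -0.0, -0.001, 0.002, -0.6, -32.9, 17.6, 0.5, -0.0, -0.001, 0.002, -0.6, -36.0, 26.8, 0.5, -0.0, -0.001, 0.002]
```

View pics/s43.png

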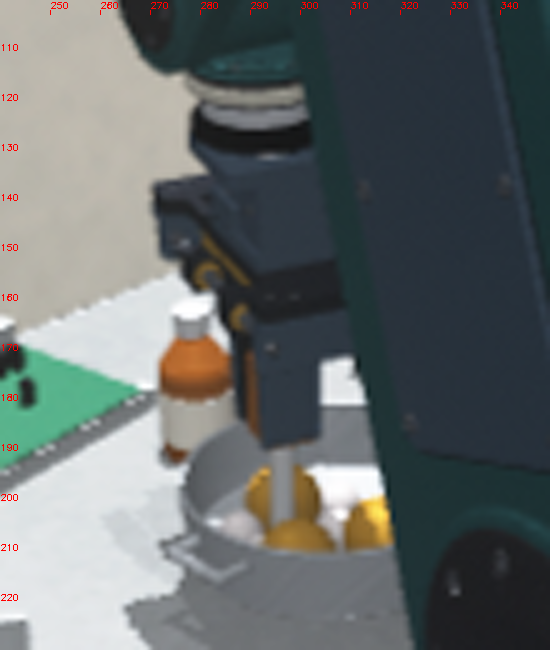

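Call:
play_rows(commands=[-0.6, -10, 1.5, 0.5, 0, 0, 0, -0.6, -19, 4, 0.5, 0, 0, 0, -0.6, -27, 10, 0.5, 0, 0, 0, -0.6, -33, 17.5, 0.5, 0, 0, 0, -0.6, -36, 27, 0.5, 0, 0, 0])

```text
time: 54.1
tcp_pos: [0.5244, -0.1149, 0.1001]
tool_rot: [-180.0, -0.0, -20.4]
wrist_force: [0.5, 2.1, -0.3]
gripper_width: 0.0299
```

Call:
play_rows(commands=[-0.6, 0, 9.5, 0, 0, 0, 0, -0.6, 3, 19, 0, 0, 0, 0, -0.6, 8.5, 27, 0, 0, 0, 0, -0.6, 16.5, 32.5, 0, 0, 0, 0, -0.6, 25.5, 35.5, 0, 0, 0, 0])

```text
time: 54.6
tcp_pos: [0.5363, -0.1579, 0.0999]
tool_rot: [-180.0, -0.0, -20.4]
wrist_force: [-1.1, 0.0, -0.2]
gripper_width: 0.0298
```

```bash
python3 stir.py 258,.031,.1 276,.031,.1 294,.031,.1 312,.031,.1 330,.031,.1
```

```text
t 54.6 tcp [ 0.5363 -0.1579  0.0999] [-180.    -0.   -20.4] ang -121.5 r 0.0325 F [-1.1  0.  -0.2] w 0.0298
[-0.6, 10.8, -1.2, -0.1, -0.0, -0.0, 0.001, -0.6, 20.0, -4.1, -0.1, -0.0, -0.0, 0.001, -0.6, 27.9, -9.8, -0.0, -0.0, -0.0, 0.001, -0.6, 33.7, -17.5, -0.0, -0.0, -0.0, 0.001, -0.6, 36.8, -26.7, -0.0, -0.0, -0.0, 0.001]
```

Call:
play_rows(commands=[-0.6, 10.5, -1, 0, 0, 0, 0, -0.6, 20, -4, 0, 0, 0, 0, -0.6, 28, -10, 0, 0, 0, 0, -0.6, 33.5, -17.5, 0, 0, 0, 0, -0.6, 37, -26.5, 0, 0, 0, 0])

```text
time: 55.1
tcp_pos: [0.5807, -0.1452, 0.0998]
tool_rot: [-180.0, 0.0, -20.4]
wrist_force: [-1.9, 0.4, -0.9]
gripper_width: 0.0302
```

Call:
play_rows(commands=[-0.6, 0, -9.5, 0, 0, 0, 0, -0.6, -3, -19, 0, 0, 0, 0, -0.6, -8.5, -27, 0, 0, 0, 0, -0.6, -16.5, -32.5, 0, 0, 0, 0, -0.6, -25.5, -35.5, 0, 0, 0, 0])

```text
time: 55.6
tcp_pos: [0.5689, -0.1023, 0.0999]
tool_rot: [-180.0, -0.0, -20.4]
wrist_force: [1.1, -2.0, -0.3]
gripper_width: 0.0298
```

```bash
python3 stir.py 78,.031,.1 96,.031,.1 114,.031,.1 132,.031,.1 150,.031,.1;python3 - <<'E'
from h import *
s=ctrl.read_camera('side');crop('side','s44',240,100,350,230,5,s)
E
```

```text
t 55.6 tcp [ 0.5689 -0.1023  0.0999] [-180.    -0.   -20.4] ang 60.9 r 0.032 F [ 1.1 -2.  -0.3] w 0.0298
[-0.6, -9.4, 0.9, -0.1, -0.0, -0.0, 0.002, -0.6, -18.6, 3.8, -0.1, -0.0, -0.0, 0.002, -0.6, -26.5, 9.5, -0.1, -0.0, -0.0, 0.002, -0.6, -32.3, 17.2, -0.1, -0.0, -0.0, 0.002, -0.6, -35.4, 26.4, -0.1, -0.0, -0.0, 0.002]
```

View pics/s44.png

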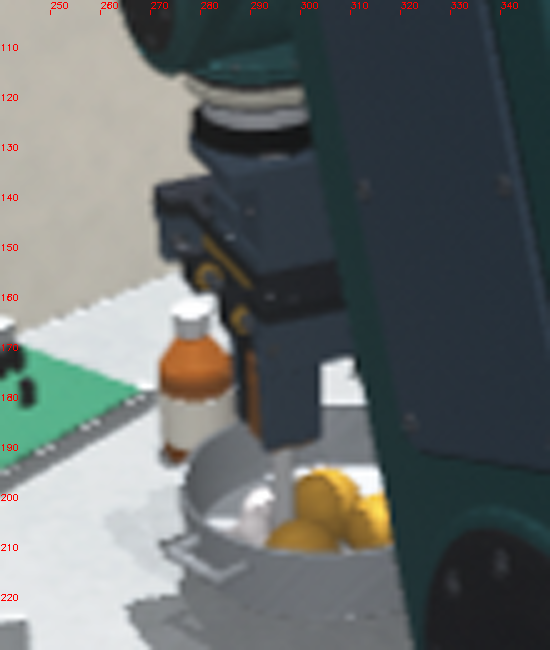

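Call:
play_rows(commands=[-0.6, -9.5, 1, 0, 0, 0, 0, -0.6, -18.5, 4, 0, 0, 0, 0, -0.6, -26.5, 9.5, 0, 0, 0, 0, -0.6, -32.5, 17, 0, 0, 0, 0, -0.6, -35.5, 26.5, 0, 0, 0, 0])

```text
time: 56.15
tcp_pos: [0.5271, -0.1155, 0.1011]
tool_rot: [-179.9, -0.3, -20.4]
wrist_force: [12.5, -6.0, -1.1]
gripper_width: 0.0299
```

Call:
play_rows(commands=[-0.6, 0, 9.5, 0, 0, 0, 0, -0.6, 3, 19, 0, 0, 0, 0, -0.6, 8.5, 27, 0, 0, 0, 0, -0.6, 16.5, 32.5, 0, 0, 0, 0, -0.6, 25.5, 35.5, 0, 0, 0, 0])

```text
time: 56.65
tcp_pos: [0.5387, -0.1584, 0.1009]
tool_rot: [-180.0, -0.3, -20.4]
wrist_force: [-1.6, 0.6, -0.7]
gripper_width: 0.0297
```

Call:
play_rows(commands=[-0.6, 10, 0, 0, 0, 0, 0, -0.6, 19, -3, 0, 0, 0, 0, -0.6, 27, -8.5, 0, 0, 0, 0, -0.6, 32.5, -16.5, 0, 0, 0, 0, -0.6, 35.5, -25.5, 0, 0, 0, 0])

```text
time: 57.15
tcp_pos: [0.5797, -0.1456, 0.1002]
tool_rot: [-180.0, 0.0, -20.4]
wrist_force: [-10.9, 2.9, 0.4]
gripper_width: 0.0297
```

```bash
python3 stir.py 348,.031,.1 6,.031,.1 24,.031,.1 42,.031,.1 60,.031,.1
```

```text
t 57.15 tcp [ 0.5797 -0.1456  0.1002] [-180.     0.   -20.4] ang -30.3 r 0.0305 F [-10.9   2.9   0.4] w 0.0297
[-0.6, 0.6, -9.8, 0.2, -0.0, 0.0, 0.002, -0.6, -2.3, -19.0, 0.2, -0.0, 0.0, 0.002, -0.6, -7.9, -26.9, 0.2, -0.0, 0.0, 0.002, -0.6, -15.7, -32.7, 0.2, -0.0, 0.0, 0.002, -0.6, -24.9, -35.8, 0.2, -0.0, 0.0, 0.002]
```

Call:
play_rows(commands=[-0.6, 0.5, -10, 0, 0, 0, 0, -0.6, -2.5, -19, 0, 0, 0, 0, -0.6, -8, -27, 0, 0, 0, 0, -0.6, -16, -32.5, 0, 0, 0, 0, -0.6, -25, -36, 0, 0, 0, 0])

```text
time: 57.65
tcp_pos: [0.5685, -0.1024, 0.1004]
tool_rot: [-180.0, -0.0, -20.4]
wrist_force: [0.8, -1.6, -0.3]
gripper_width: 0.0304
```

Call:
play_rows(commands=[-0.6, 0, 0, 0, 0, 0, 0, -0.6, 0, 0, -5, 0, 0, 0, -0.6, 0, 0, -30, 0, 0, 0, -0.6, 0, 0, -60, 0, 0, 0, -0.6, 0, 0, -100, 0, 0, 0])

```text
time: 58.15
tcp_pos: [0.5676, -0.1025, 0.2007]
tool_rot: [-180.0, 0.1, -20.4]
wrist_force: [0.1, -0.4, 0.2]
gripper_width: 0.0298
```

```bash
python3 plan.py -0.6 40 .606,-.052,.22,-20.5; python3 - <<'E'
from h import *
s=ctrl.read_camera('side');crop('side','s45',220,100,350,230,5,s)
E
```

```text
t 58.15 tcp [ 0.5676 -0.1025  0.2007] [-1.80e+02  1.00e-01 -2.04e+01] w 0.0298 F [ 0.1 -0.4  0.2]
[-0.6, 9.2, -30.4, -9.7, 0, 0.001, 0.001, -0.6, 18.4, -60.8, -19.3, 0, 0.002, 0.001]
```

View pics/s45.png

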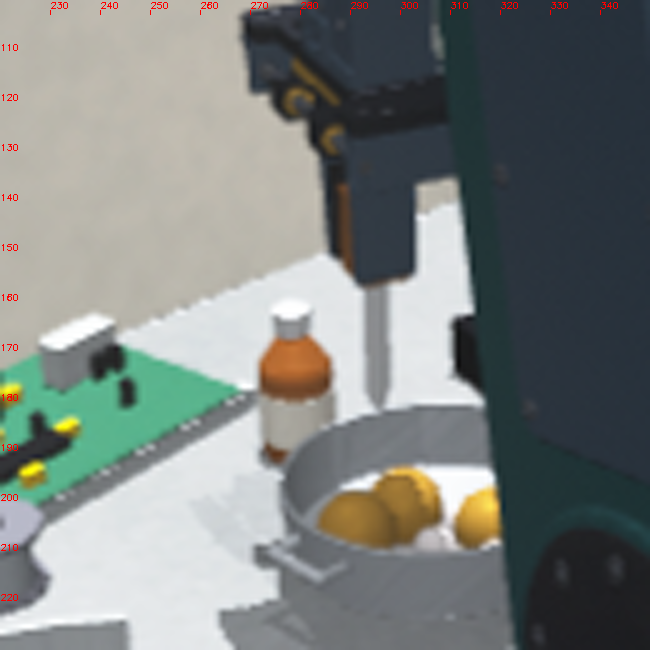

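Stirring done, and the rod is still straight in the grip. Checking the tip's place and the holder mouth, then returning it.

```bash
python3 - <<'E'
from h import *
p=ctrl.sense()['tcp_pos'];print(p,proj('side',[p,p-[-.0009,-.0023,.0855],p-[0,0,.0855]]))
# holder mouth from t38 crop (375,155,k12)
T=lambda q:(375+q[0]/12-.5,155+q[1]/12-.5)
m=[onz('top',*T(q),.065) for q in [(278,133),(438,178),(395,330),(240,285)]]
print('mouth outer',np.mean(m,0).round(4),np.array(m).round(4))
o=[onz('top',*T(q),.065) for q in [(300,168),(412,195),(382,297),(272,272)]]
print('open',np.mean(o,0).round(4),np.array(o).round(4))
f=[onz('top',*T(q),.004) for q in [(192,88),(490,168),(408,465),(113,388)]]
print('foot',np.mean(f,0).round(4),np.array(f).round(4))
t=cv2.imread('pics/top38.png')
c=np.array([.5625,-.334]);
import math
ps=[]
for yaw in (-16,):
    a=math.radians(yaw);ex=np.array([math.cos(a),math.sin(a)]);ey=np.array([-ex[1],ex[0]])
    for h,z in ((.018,.065),(.012,.065),(.035,.004)):
        ps+=[[*(c+sx*h*ex+sy*h*ey),z] for sx in(-1,1) for sy in(-1,1)]
crop('top','t46',375,155,435,205,12,t,marks=proj('top',ps))
E
```

```text
[ 0.57095432 -0.1032151   0.2080044 ] [[292.63593092 149.82871898]
 [293.33732871 178.01680587]
 [294.17017711 177.84421041]]
mouth outer [ 0.5615 -0.3337  0.065 ] [[ 0.5835 -0.3212  0.065 ]
 [ 0.5732 -0.3559  0.065 ]
 [ 0.5397 -0.3456  0.065 ]
 [ 0.5498 -0.3121  0.065 ]]
open [ 0.5612 -0.3345  0.065 ] [[ 0.5756 -0.3258  0.065 ]
 [ 0.5695 -0.3501  0.065 ]
 [ 0.547  -0.3429  0.065 ]
 [ 0.5526 -0.3192  0.065 ]]
foot [ 0.5622 -0.3345  0.004 ] [[ 0.6063 -0.3107  0.004 ]
 [ 0.5871 -0.3784  0.004 ]
 [ 0.5186 -0.3577  0.004 ]
 [ 0.5367 -0.2911  0.004 ]]
```

View pics/t46.png

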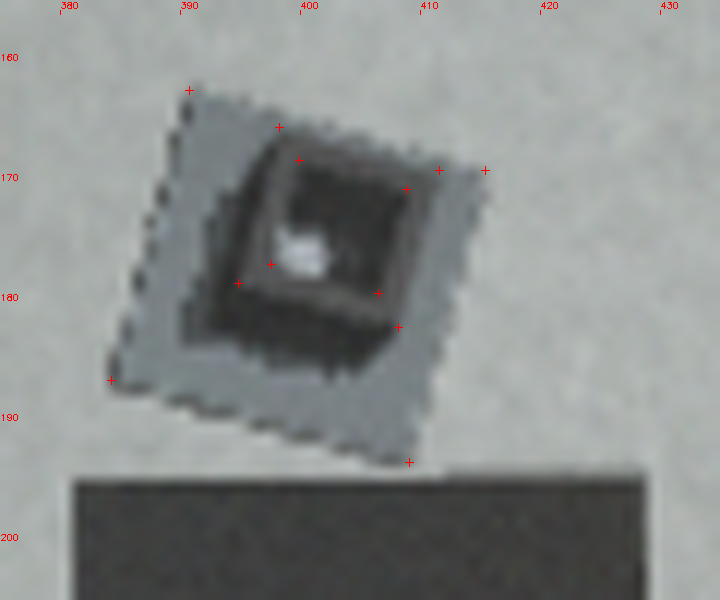

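```bash
python3 - <<'E'
from h import *
s=ctrl.read_camera('side');p=ctrl.sense()['tcp_pos']
m=proj('side',[p-[-.0009,-.0023,.0855],p-[0,0,.0855],p]);print(p,m)
crop('side','s47',265,130,325,200,10,s,marks=m)
E
```

```text
[ 0.57111387 -0.10327241  0.20575382] [[293.35503958 178.70557429]
 [294.1871156  178.53274684]
 [292.65486292 150.56583688]]
```

View pics/s47.png

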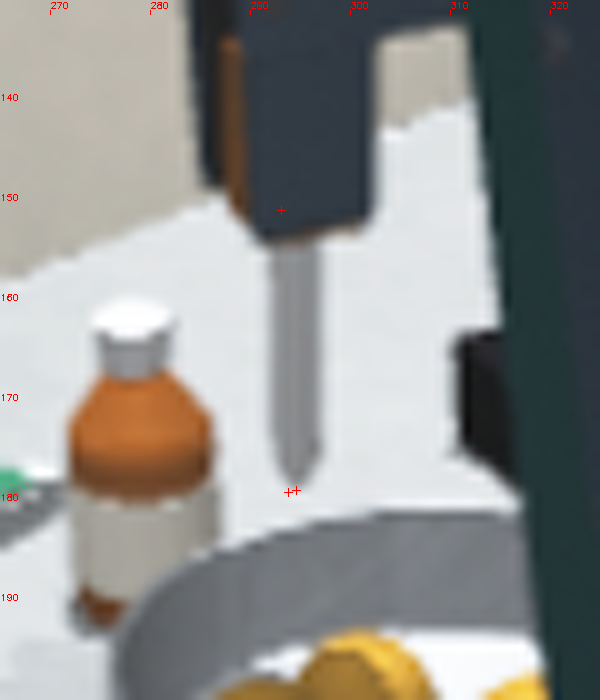

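```bash
python3 plan.py -0.6 40 .562,-.334,.195,-20.5
```

```text
t 58.25 tcp [ 0.5711 -0.1033  0.2058] [-179.9   -0.5  -20.4] w 0.0296 F [ 1.4 -0.6 -1.8]
[-0.6, 12, 36.6, 1.8, 0, -0.001, 0, -0.6, 24, 73.1, 3.7, -0.001, -0.003, 0, -0.6, 35.9, 109.7, 5.5, -0.001, -0.004, 0.001, -0.6, 47.9, 146.3, 7.3, -0.001, -0.005, 0.001, -0.6, 59.9, 182.9, 9.1, -0.001, -0.007, 0.001]
[-0.6, 12, 36.6, 1.8, 0, -0.001, 0]
```

Call:
play_rows(commands=[-0.6, 12, 36, 0, 0, 0, 0, -0.6, 24, 73, 0, 0, -0.003, 0, -0.6, 36, 110, 2, 0, -0.004, 0, -0.6, 48, 146, 4, 0, -0.005, 0, -0.6, 60, 183, 5, 0, -0.007, 0])

```text
time: 58.75
tcp_pos: [0.563, -0.2973, 0.2004]
tool_rot: [-179.9, -0.0, -20.4]
wrist_force: [0.9, 0.2, -0.9]
gripper_width: 0.0297
```

Call:
play_rows(commands=[-0.6, 12, 36, 2, 0, 0, 0, -0.6, 12, 36, 2, 0, 0, 0, -0.6, 12, 36, 2, 0, 0, 0])

```text
time: 59.05
tcp_pos: [0.5611, -0.3359, 0.1977]
tool_rot: [-179.9, 0.0, -20.5]
wrist_force: [-0.3, 0.2, -1.2]
gripper_width: 0.03
```

```bash
python3 plan.py -0.6 20 .562,-.334,.165,-20.5; python3 - <<'E'
from h import *
t=ctrl.read_camera('top');crop('top','t48',290,130,440,250,5,t)
E
```

```text
t 59.05 tcp [ 0.5611 -0.3359  0.1977] [-179.9    0.   -20.5] w 0.03 F [-0.3  0.2 -1.2]
[-0.6, 0.1, -1, 16.3, -0.001, 0, 0, -0.6, 0.2, -2, 32.7, -0.002, 0.001, -0.001]
```

View pics/t48.png

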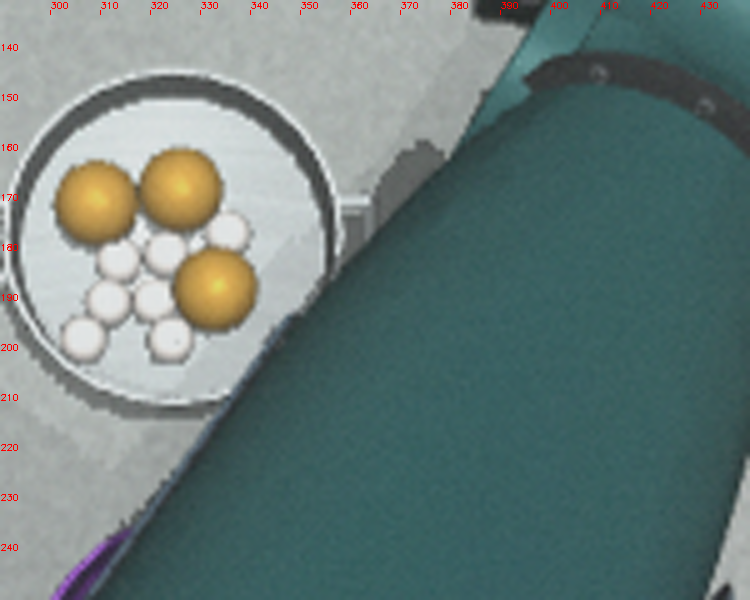

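All three balls and seven beads are in the pot. Lowering the stirrer into the well.

Call:
play_rows(commands=[-0.6, 0, -1, 12, 0, 0, 0, -0.6, 0, -2, 24, -0.002, 0, 0, -0.6, 0, -2, 32, -0.002, 0, 0, -0.6, 0, -2, 32, -0.002, 0, 0, -0.6, 0, -2, 32, -0.002, 0, 0])

```text
time: 59.6
tcp_pos: [0.562, -0.3328, 0.1656]
tool_rot: [-180.0, 0.1, -20.5]
wrist_force: [0.6, -0.8, -1.9]
gripper_width: 0.0296
```

```bash
python3 plan.py -0.6 12 .562,-.334,.12,-20.5
```

```text
t 59.6 tcp [ 0.562  -0.3328  0.1656] [-1.80e+02  1.00e-01 -2.05e+01] w 0.0296 F [ 0.6 -0.8 -1.9]
[-0.6, 0.1, 0.3, 11.4, 0, 0, 0, -0.6, 0.2, 0.5, 22.8, 0, 0.001, 0, -0.6, 0.3, 0.8, 34.2, 0, 0.001, 0.001, -0.6, 0.5, 1.1, 45.6, 0, 0.001, 0.001]
```

Call:
play_rows(commands=[-0.6, 0, 0.5, 8, 0, 0, 0, -0.6, 0.3, 1, 18, 0, 0, 0, -0.6, 0.5, 1, 28, 0, 0, 0, -0.6, 0.5, 1, 38, 0, 0, 0, -0.6, 0.5, 1, 45, 0, 0, 0])

```text
time: 60.1
tcp_pos: [0.5617, -0.3337, 0.1192]
tool_rot: [-180.0, 0.1, -20.5]
wrist_force: [0.3, -0.7, -0.0]
gripper_width: 0.0298
```

Call:
play_rows(commands=[-0.6, 0, 0, 8, 0, 0, 0, -0.6, 0, 0, 16, 0, 0, 0, -0.6, 0, 0, 22, 0, 0, 0, -0.6, 0, 0, 24, 0, 0, 0, -0.6, 0, 0, 24, 0, 0, 0])

```text
time: 60.6
tcp_pos: [0.5616, -0.3337, 0.0949]
tool_rot: [-180.0, 0.1, -20.5]
wrist_force: [0.1, 0.2, -1.6]
gripper_width: 0.0303
```

Call:
play_rows(commands=[-0.6, 0, 0, 1, 0, 0, 0, -0.6, 0, 0, 2, 0, 0, 0, -0.6, 0, 0, 3, 0, 0, 0])

```text
time: 60.9
tcp_pos: [0.5617, -0.3337, 0.0921]
tool_rot: [-180.0, 0.1, -20.5]
wrist_force: [-1.0, -0.1, -1.0]
gripper_width: 0.0298
```

Call:
play_rows(commands=[-0.6, 0, 0, 1, 0, 0, 0, -0.6, 0, 0, 1, 0, 0, 0])

```text
time: 61.1
tcp_pos: [0.5618, -0.3338, 0.0916]
tool_rot: [-180.0, 0.1, -20.5]
wrist_force: [-2.0, 0.9, 5.2]
gripper_width: 0.0296
```

Call:
play_rows(commands=[-0.6, 0, 0, 1, 0, 0, 0, -0.6, 0, 0, 1, 0, 0, 0])

```text
time: 61.3
tcp_pos: [0.5619, -0.3339, 0.0915]
tool_rot: [-180.0, 0.1, -20.5]
wrist_force: [-3.8, 2.6, 10.4]
gripper_width: 0.0299
```

On the well floor. Ease back 1 mm, then open slowly.

Call:
play_rows(commands=[-0.6, 0, 0, -0.5, 0, 0, 0, -0.6, 0, 0, -0.5, 0, 0, 0, -0.25, 0, 0, -0.5, 0, 0, 0, -0.25, 0, 0, -0.5, 0, 0, 0, -0.25, 0, 0, -0.5, 0, 0, 0])

```text
time: 61.8
tcp_pos: [0.5619, -0.3338, 0.0919]
tool_rot: [-180.0, 0.1, -20.5]
wrist_force: [-0.4, -0.4, -0.4]
gripper_width: 0.0344
```

Call:
play_rows(commands=[0.3, 0, 0, 0, 0, 0, 0, 0.6, 0, 0, 0, 0, 0, 0, 0.6, 0, 0, 0, 0, 0, 0, 0.6, 0, 0, 0, 0, 0, 0, 0.6, 0, 0, 0, 0, 0, 0])

```text
time: 62.3
tcp_pos: [0.5619, -0.3339, 0.0919]
tool_rot: [-180.0, 0.1, -20.5]
wrist_force: [-0.6, 1.2, -0.2]
gripper_width: 0.0713
```

Call:
play_rows(commands=[0.6, 0, 0, -10, 0, 0, 0, 0.6, 0, 0, -30, 0, 0, 0, 0.6, 0, 0, -60, 0, 0, 0, 0.6, 0, 0, -100, 0, 0, 0, 0.6, 0, 0, -130, 0, 0, 0])

```text
time: 62.8
tcp_pos: [0.5625, -0.3343, 0.225]
tool_rot: [-180.0, 0.0, -20.5]
wrist_force: [-0.0, 0.1, -0.4]
gripper_width: 0.0729
```

```bash
python3 plan.py 0.6 45 .55,.10,.25,-20
```

```text
t 62.8 tcp [ 0.5625 -0.3343  0.225 ] [-180.     0.   -20.5] w 0.0729 F [-0.   0.1 -0.4]
[0.6, -16.4, -40.3, -2.5, 0, 0, -0.001, 0.6, -32.7, -80.5, -5, 0, 0, -0.002, 0.6, -49.1, -120.8, -7.4, 0, 0, -0.002, 0.6, -65.4, -161, -9.9, 0, 0, -0.003, 0.6, -81.8, -201.3, -12.4, 0, 0, -0.004]
[0.6, -16.2, -40.3, -2.5, 0, 0, -0.001, 0.6, -32.4, -80.6, -5, 0, 0, -0.002, 0.6, -48.6, -120.9, -7.5, 0, 0, -0.002, 0.6, -64.8, -161.3, -10, 0, 0, -0.003, 0.6, -81, -201.6, -12.5, 0, 0, -0.004]
```

Swing away to +y so both cameras see the holder, mat and pot.

Call:
play_rows(commands=[0.6, -16, -40, -2, 0, 0, 0, 0.6, -33, -80, -5, 0, 0, 0, 0.6, -49, -121, -7, 0, 0, 0, 0.6, -65, -161, -10, 0, 0, 0, 0.6, -82, -201, -12, 0, 0, 0])

```text
time: 63.3
tcp_pos: [0.5558, -0.1157, 0.2381]
tool_rot: [-180.0, -0.0, -20.5]
wrist_force: [-0.1, -0.6, 0.0]
gripper_width: 0.0727
```

Call:
play_rows(commands=[0.6, -16, -40, -2, 0, 0, 0, 0.6, -33, -80, -5, 0, 0, 0, 0.6, -49, -121, -7, 0, 0, 0, 0.6, -65, -161, -10, 0, 0, 0, 0.6, -82, -201, -12, 0, 0, 0])

```text
time: 63.8
tcp_pos: [0.5491, 0.103, 0.2514]
tool_rot: [-179.9, -0.1, -20.5]
wrist_force: [1.4, 0.2, -0.1]
gripper_width: 0.073
```

Call:
play_rows(commands=[0.6, -16, -40, 0, 0, 0, 0, 0.6, -33, -80, 0, 0, 0, 0, 0.6, -49, -121, 0, 0, 0, 0, 0.6, -65, -161, 0, 0, 0, 0, 0.6, -65, -161, 0, 0, 0, 0])

```text
time: 64.3
tcp_pos: [0.5442, 0.2806, 0.2523]
tool_rot: [-179.9, -0.1, -20.3]
wrist_force: [0.7, -0.7, 0.4]
gripper_width: 0.0726
```

```bash
python3 - <<'E'
from h import *
s=ctrl.read_camera('side');t=ctrl.read_camera('top')
crop('side','s50',260,130,420,250,5,s);crop('top','t50',290,130,440,250,5,t);cv2.imwrite('pics/top50.png',t)
print(ctrl.sense()['time'],ctrl.sense()['tcp_pos'])
E
```

```text
64.4 [0.54424964 0.27722109 0.25185256]
```

View pics/s50.png

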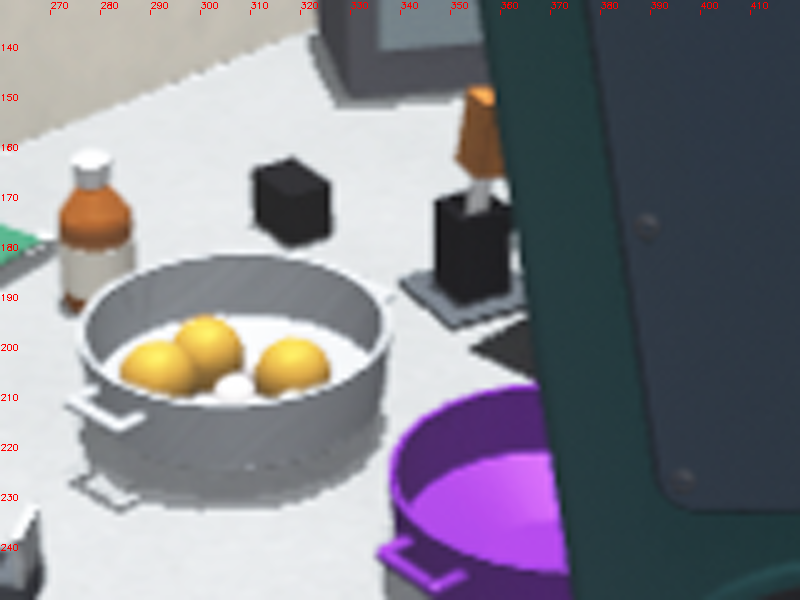

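View pics/t50.png

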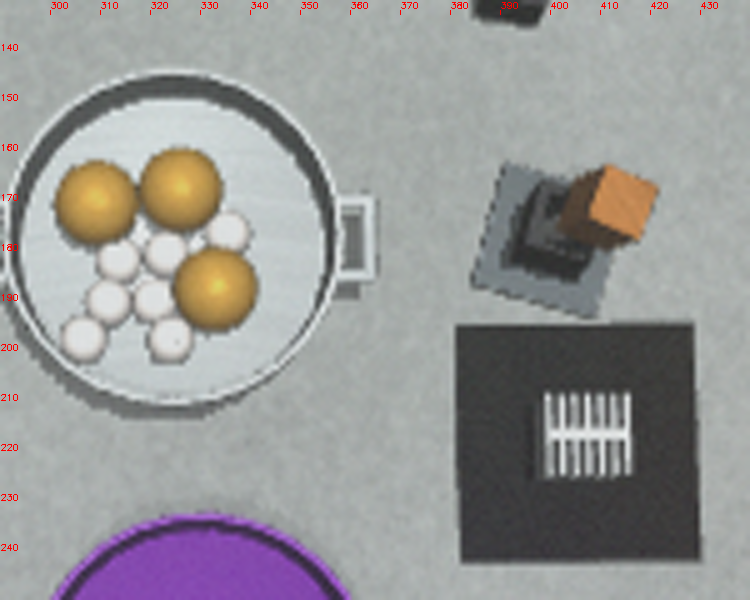

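View pics/top50.png

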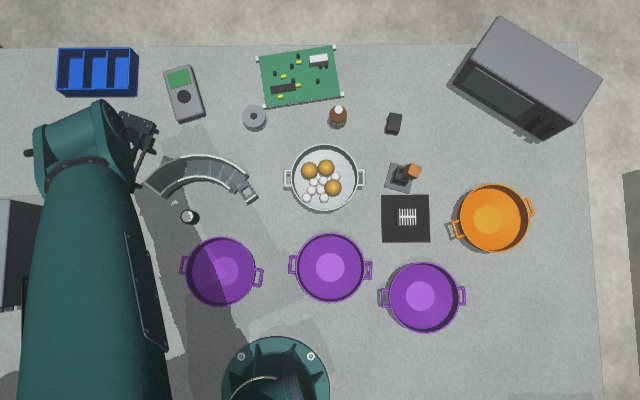

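```bash
python3 - <<'E'
from h import *
t=cv2.imread('pics/top50.png');crop('top','t51',380,155,430,200,14,t)
E
```

```text
(no output)
```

View pics/t51.png

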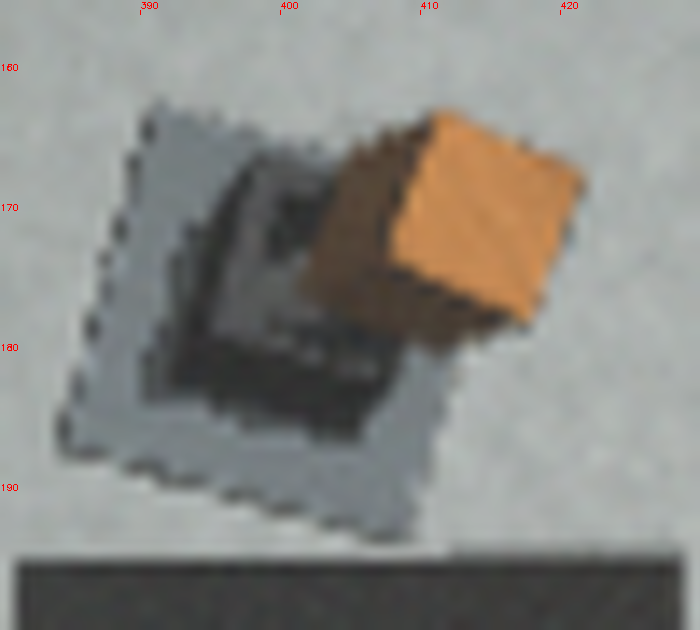

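```bash
python3 - <<'E'
from h import *
from scipy.optimize import least_squares
obs=np.array([[414.1,169.9],[407.9,172.3]])
def mod(v):
    d=np.array([v[2],v[3],1]);d/=np.linalg.norm(d);tip=np.array([v[0],v[1],.007])
    return [tip+130e-3*d,tip+80e-3*d]
f=lambda v:(proj('top',mod(v))-obs).ravel()
s=least_squares(f,[.562,-.334,0,0],x_scale=[.01,.01,.1,.1]);v=s.x
print(v,'tilt',np.arctan(np.hypot(v[2],v[3])),'tip off',np.hypot(v[0]-.562,v[1]+.334),proj('side',mod(v)))
d=np.array([v[2],v[3]]);print('rod at mouth off',v[:2]+d*.058-[.562,-.334])
top=onz('top',414.1,169.9,.134);print(top)
# side mid of grip top left edge etc
print(tri((414.1,169.9),(260+487/5-.5,130+92/5-.5)))
E
```

```text
[ 0.56663038 -0.33243781 -0.06509324 -0.14699406] tilt 0.1593980349168388 tip off 0.0048867995979970736 [[357.80834202 148.21947593]
 [355.20029452 163.2134045 ]]
rod at mouth off [ 0.00085497 -0.00696347]
[ 0.55853255 -0.35154738  0.134     ]
(array([ 0.55911785, -0.35017685,  0.13647243]), np.float64(0.0028083792059006647))
```

```bash
python3 - <<'E'
from h import *
a=cv2.imread('pics/top50.png');b=ctrl.read_camera('top')
d=cv2.absdiff(a,b)[130:260,280:440].max();e=cv2.absdiff(a,b)[155:200,380:430].max();print('pot/mat/holder max diff',d,e)
m=[onz('top',407,216.3,.048)];print('hs-mat',m[0][:2]-[.4511,-.3469])
s=ctrl.sense();print(s['time'],s['qd'].round(2))
print(ctrl.hand_in())
E
```

```text
pot/mat/holder max diff 13 10
hs-mat [0.0002472  0.00210085]
64.45 [-1.25 -0.24  0.41  0.01 -0.14  0.03]
the job is handed in; nothing more can be done
None
```

I did the whole job and handed it in at about 64 s; the hand-in gives no verdict, so the checks below are my own.

**What was done**
- **Heatsink:** I moved it from the exit seat to the mat. It was later knocked about 45 mm aside, so I re-gripped it and put it back in the middle.
- **Balls:** All three were pushed along the track into the exit seat. Each was lifted only there, carried to the pot and let go about 10–15 mm above where it came to rest.
- **Stirring:** About four anticlockwise turns at roughly 31 mm from the pot's middle, with the tip about 14 mm above the table. Two brief sideways forces of about 14 N were seen when a ball resisted; the rod stayed straight in the grip.
- **Stirrer:** It was put back in its holder and the arm swung clear.

**Last checks from the pictures**
- **Pot:** All three balls and all seven beads are inside.
- **Heatsink:** It is about 2 mm from the mat's middle.
- **Stirrer:** The tip is about 5 mm from the holder's middle. It leans about 0.16 rad against the well's edge. That is inside the 0.25 limit, but it is not upright.
- **Bystanders:** The reel, capacitor, bottle and relay look unmoved.
- **Movement:** Two pictures about 0.05 s apart showed no change at the pot, mat or holder. The arm was still settling at about 1 degree/s and touching nothing.

No check failed. The two camera views disagreed by 1–3 mm on most points, a little above the stated 2 mm calibration error. They differed by 3.4 mm on one ball.

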